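# Clear the kitting fixture, stack the housing kit and bring up its carton

### The job

Somebody has left tube packs lying across the kitting fixture: clear every pack into the blue tray, lying flat side by side, then stack the kit squarely in the fixture's pocket, between the corner angles: the dark housing on the bottom, then all the brass spacers there are, then the green cover on top. To complete the kit, slide the carton of bearings along the table, without lifting it, until it stands centred and straight in the yellow-marked bay; leave everything else where it is.

Things in the scene. Friction and masses are not known exactly. Their poses are not given: they have to be found in the camera images.
- fixture: Fixed fixture: dark base plate 190 x 110 x 8 mm; four grey corner angles, 5 thick, rising to 74 above the table, enclose a pocket 120 (x) x 70 (y) with its floor 8 mm up. Each angle covers 24 mm of the pocket's long side and 20 of its short side, so each long side is open for 72 mm in the middle (room for a finger). Origin: centre of the plate's underside; x along the pocket's long side, z up.
- pack_tray: Fixed shallow blue steel tray, 210 (x) x 180 (y) mm outside, walls 5 mm thick and 14 mm tall, floor 5 mm up; takes two packs side by side along its x. Origin: centre of the underside.
- bay: Bay marked on the table with a yellow square outline, flat: 156 mm inside, 180 mm outside. Origin: its centre, on the table; x along a side.
- carton: White and blue carton of bearings, 110 x 110 x 60 mm tall, about 0.5 kg, too wide to grip. Origin: centre of the underside; z up.
- housing: Dark cast housing, 110 x 60 x 24 mm tall, two black bores on top, about 0.6 kg. Origin: centre of the underside; x along the 110 side, y along the 60 side, z up.
- cover: Green cover plate, 110 x 60 x 12 mm with a round boss 36 mm across and 6 mm tall on top. Origin: centre of the underside; x along the 110 side, y along the 60 side, z up.
- spacer1: Brass-coloured spacer plate 1, 110 x 60 x 12 mm, two dark discs on top. May be absent. Origin: centre of the underside; x along the 110 side, y along the 60 side, z up.
- spacer2: Brass-coloured spacer plate 2, 110 x 60 x 12 mm, two dark discs on top. May be absent. Origin: centre of the underside; x along the 110 side, y along the 60 side, z up.
- spacer3: Brass-coloured spacer plate 3, 110 x 60 x 12 mm, two dark discs on top. May be absent. Origin: centre of the underside; x along the 110 side, y along the 60 side, z up.
- pack1: Pack 1 of two tubes in yellow and black film, 160 x 52 x 26 mm tall, about 0.5 kg; starts lying across the top of the fixture's corner angles, underside 74 mm up. May be absent. Origin: centre of the underside; x along the 160 length, z up.
- pack2: Pack 2 of two tubes in yellow and black film, 160 x 52 x 26 mm tall, about 0.5 kg; starts lying across the top of the fixture's corner angles, underside 74 mm up. May be absent. Origin: centre of the underside; x along the 160 length, z up.
- wrench: Bystander, to be left alone: steel wrench (mm).
- bearing: Bystander, to be left alone: steel bearing ring, 60 across (mm).
- oil_can: Bystander, to be left alone: red can 54 across, 90 tall (mm).
- mug: Bystander, to be left alone: blue mug (mm).
- brush: Bystander, to be left alone: brush (mm).
- grease: Bystander, to be left alone: white grease jar 64 across, 75 tall (mm).

How it is judged:
By the outcome, as a careful person would: the job done as asked, in the order asked, and still so for the second after the job is handed in, with the robot touching nothing.
Of spacer1, spacer2, spacer3 only 2 to 3 are there at a start; the rules pass over those that are not, and their reading is None.
Of pack1, pack2 only 1 to 2 are there at a start; the rules pass over those that are not, and their reading is None.
At some moment in a run one of carton, cover, spacer1, spacer2, spacer3 may be knocked a few centimetres aside while the robot is not near it.
Once in a run the grip may slacken for a moment while it holds something.
It also fails if it takes over 210 s, if anything falls off the work surface, if the arm or the gripper's body presses on something with over 40 N, if the wrist force passes 120 N, or if a joint passes its speed limit or range.

### The arm

A 6-joint arm with a two-finger parallel gripper is mounted at the origin on the work surface. World frame = base frame: x ahead of the robot, y to its left, z up, the work surface at z = 0. Lengths are in m, angles in rad, forces in N, time in s.
With the tool pointing down it reaches from about 0.3 to 0.875 m from the base axis. Payload 6.4 kg.
Tool frame: the origin (TCP) lies midway between the tips of the shut fingers; the grasp point (between the pads) lies 19 mm behind it; x points along the fingers, z is the direction in which the jaws open and shut, and the axes are right-handed (so a half turn about x gives the same grasp; the last joint's range is limited). The gripper opens to 85 mm and grips with 20 to 120 N. Pads are 22 mm wide; open, the fingers measure 114 mm over their backs; the gripper's body (76 mm by 85 mm) begins 54 mm behind the grasp point. The pads swing forward as they close: fully open they stand 13 mm farther back than shut.
Start: joints at [1.017, 0.181, 1.607, -0, 1.354, -0.206], TCP at [0.196, 0.541, 0.231] pointing down, gripper open.
Joint ranges: [-2.99, 2.99], [-0.89, 2.07], [0.3, 2.58], [-1.14, 4.28], [0, 2.63], [-3.12, 3.12]. Speed limits (rad/s): [2.57, 2.57, 3.01, 3.14, 3.14, 3.14].

### API

Orientations are given as a rotation vector (axis times angle).
In Python, from rig import get_state, vision, ctrl gives the robot as it stands.
- The arm moves only by the tool jog_arm, never from a script. Its argument "plan" is one flat list of numbers, 5 for each row, row after row: the opening in per cent of the stroke, from 0 (shut) to 100 (fully open), then the shift along the tool's x, y, z in mm, then the turn about the tool's x in units of 6 degrees (1.0 is 6 degrees). A call has 1 to 12 rows; each row is the pose to reach, as a shift and turn from the pose commanded when the call began, along the tool's axes at that moment; what a row does not reach only later rows make up. A row lasts 1/12 s, in which the tool goes at most 41.7 mm and 7.16 degrees, less where a joint would pass 70% of its speed; a pose out of reach is approached as far as the arm can. A call with a gripper value outside its range is refused whole. The fingers move at their own pace and stop on an object; "squeeze" is the grip in N (left out, the last holds). Time passes only in rows, so rows that repeat a pose let the fingers close. It gives the time, the measured TCP pose, the force and the opening at its end, in the units of the state.
- get_state(): the state, without advancing time (a new reading comes with each control period).
- vision.camera(name): name is "side" or "top"; returns the picture (384x512x3 uint8, red, green, blue); there is no depth.
- vision.camera_params(name): a dict with "fov_y" (degrees; the focal length in pixels is half the picture's height over the tangent of half this angle, whatever the lens; pixels are square), "cx", "cy" (the principal point, pixels), "pose" (4x4, takes a point from camera to world coordinates). Camera axes: x right, y up, looking along -z (the intrinsics and any distortion apply to the point x, -y, -z); pixel columns grow to the right and rows downward; lengths in m; the calibration is good to about 2 mm. A picture is of the moment at which its call begins. camera_params takes no time and is no camera call.
- ctrl.sign_off(): hands the job in, once; it reports no verdict.
Trained networks look in the newest picture that a camera, given by its name, has taken for a name from the list of things; names that differ only in an ending like _2 or _b are one class to them, and where a whole thing is asked for, a point or a joint stands for the part that bears it (a point fixed in the world has none). Each returns a list of dicts, best first, with "conf" (0 to 1); they miss things now and then, are a little off and sometimes report something else, mostly with a low value. They report only what shows in the picture. A call takes as long as a camera call.
- vision.recognise(camera, query): "position" ([x, y, z] in m, in world coordinates, good to about 4 mm: the middle of the surface that is visible of it).
The state is a dict: "clock": time; "q": joint angles; "qvel": joint speeds; "effort": joint torques, N m; "tcp_pos": TCP position; "tcp_rot": TCP orientation; "wrist_force": force on the tool from outside, world axes, zero at the start; "wrist_torque": the same for the moment, N m; "width": opening from 0.0 (shut) to 1.0 (fully open).
Only numpy, scipy, OpenCV 4.12 (cv2) and the standard library are available. Lean on these libraries where they do the work, as an engineer would, in place of code of your own. Each camera call takes 0.05 s, during which the arm holds its last target.

## Working session

There is one attempt and no reset: what is moved stays moved. The work goes in short steps, Python scripts to look and compute and a tool call to move; the robot and the scene stay as the last step left them, time stands still between calls to the robot, and variables do not carry over. Pictures are saved under pics/ and viewed, and the job is handed in when it is done.

Besides the shell and the picture viewer there is one more tool, called in YAML: its name, and indented under it one key for each argument. jog_arm: Moves the arm, as the interface text tells. Its arguments: {"type":"object","properties":{"plan":{"type":"array","items":{"type":"number"}},"squeeze":{"type":"number"}},"required":["plan"]}

```bash
ls; mkdir -p pics; python3 - <<'E'
from rig import get_state, vision, ctrl
import cv2, numpy as np
for n in ("top","side"):
    im=vision.camera(n); cv2.imwrite(f"pics/{n}0.png",im[:,:,::-1]); p=vision.camera_params(n); print(n,{k:(np.round(v,4).tolist() if k=='pose' else v) for k,v in p.items()})
s=get_state(); print(s)
E
```

```text
pics
top {'fov_y': 56.626429085591106, 'cx': 255.30689681246432, 'cy': 187.28435142101605, 'pose': [[0.0182, 0.9768, -0.2133, 0.3316], [-0.9998, 0.0188, 0.0006, -0.0797], [0.0046, 0.2133, 0.977, 0.9714], [0.0, 0.0, 0.0, 1.0]]}
side {'fov_y': 56.40160040110326, 'cx': 261.0262973400227, 'cy': 193.77153610575553, 'pose': [[0.8641, 0.3599, -0.3519, 0.1016], [-0.5031, 0.5961, -0.6257, -0.7957], [-0.0154, 0.7177, 0.6961, 0.8989], [0.0, 0.0, 0.0, 1.0]]}
{'clock': 0.1, 'q': array([ 1.01667814e+00,  1.81505216e-01,  1.60790130e+00,  8.20009512e-06,
        1.35377190e+00, -2.06334058e-01]), 'qvel': array([-0.00024634, -0.00019609, -0.00294872,  0.00018695, -0.00071288,
        0.00064055]), 'effort': array([-3.93423288e-04, -4.45874548e+01, -3.52236736e+01, -3.94988756e-04,
        4.11035871e-03,  3.85315639e-05]), 'tcp_pos': array([0.19570673, 0.54015221, 0.23045584]), 'tcp_rot': array([-0.95001494,  1.35539484,  0.94899331]), 'wrist_force': array([ 0.28610378, -0.42029394, -0.05281212]), 'wrist_torque': array([ 0.03674496,  0.01998531, -0.02022818]), 'width': 0.9992463290844533}
```

View pics/top0.png

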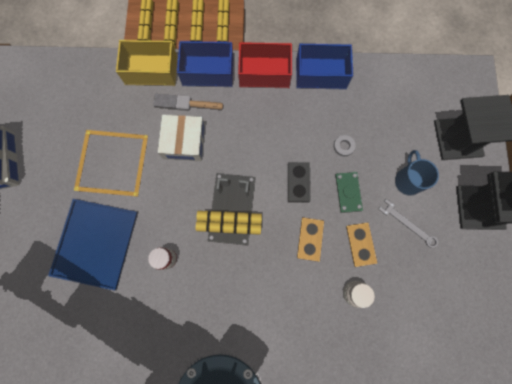

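View pics/side0.png

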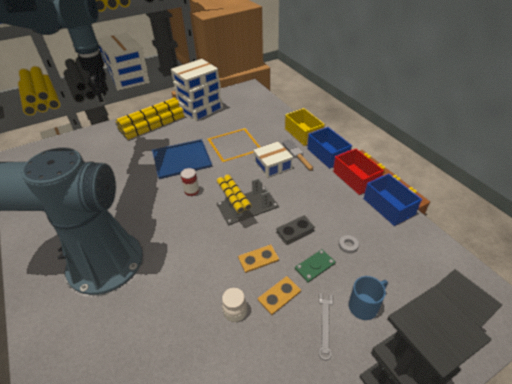

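```bash
python3 - <<'E'
from rig import get_state, vision, ctrl
import numpy as np
for c in ("top","side"):
  for n in ["fixture","pack_tray","bay","carton","housing","cover","spacer1","pack1"]:
    print(c,n,[(round(d['conf'],2),np.round(d['position'],4).tolist()) for d in vision.recognise(c,n)])
E
```

```text
top fixture [(0.82, [0.5089, -0.0172, 0.0083])]
top pack_tray [(0.85, [0.3778, 0.3465, 0.0051])]
top bay [(0.75, [0.6023, 0.3314, -0.0026])]
top carton [(0.74, [0.4278, -0.0157, 0.0947]), (0.61, [0.6662, 0.1248, 0.0591])]
top housing [(0.6, [0.5539, -0.2026, 0.0225])]
top cover [(0.67, [0.5346, -0.3408, 0.0103])]
top spacer1 [(0.79, [0.4057, -0.229, 0.006]), (0.68, [0.3911, -0.3645, 0.0126]), (0.36, [0.5559, -0.2011, 0.0245])]
top pack1 [(0.74, [0.3417, 0.143, 0.0907]), (0.58, [0.4285, -0.0179, 0.0971])]
side fixture [(0.8, [0.504, -0.0355, 0.0065]), (0.6, [0.3392, 0.134, 0.0639]), (0.6, [0.2621, -0.3629, 0.0719]), (0.2, [0.6657, 0.1084, 0.0563])]
side pack_tray [(0.95, [0.3833, 0.3504, 0.0033])]
side bay [(0.78, [0.5901, 0.3332, -0.0002])]
side carton [(0.82, [0.6681, 0.1047, 0.056])]
side housing []
side cover [(0.57, [0.5318, -0.3486, 0.0135])]
side spacer1 [(0.87, [0.387, -0.3702, 0.0145]), (0.85, [0.4037, -0.2399, 0.0127])]
side pack1 [(0.62, [0.5921, 0.3342, 0.0015]), (0.56, [0.4395, -0.0301, 0.0947])]
```

```bash
python3 - <<'E'
from rig import vision
import cv2
im=cv2.imread("pics/top0.png")
cv2.imwrite("pics/t_a.png",cv2.resize(im[90:300,180:390],None,fx=2.8,fy=2.8,interpolation=cv2.INTER_CUBIC))
cv2.imwrite("pics/t_b.png",cv2.resize(im[90:300,20:270],None,fx=2.8,fy=2.8,interpolation=cv2.INTER_CUBIC))
print(vision.camera_params("top").keys())
# straightness of table edge top image
import numpy as np
g=cv2.cvtColor(im,cv2.COLOR_BGR2GRAY).astype(float)
im2=cv2.imread("pics/side0.png")
cv2.imwrite("pics/s_a.png",cv2.resize(im2[110:320,130:400],None,fx=2.8,fy=2.8,interpolation=cv2.INTER_CUBIC))
E
```

```text
dict_keys(['fov_y', 'cx', 'cy', 'pose'])
```

View pics/t_a.png

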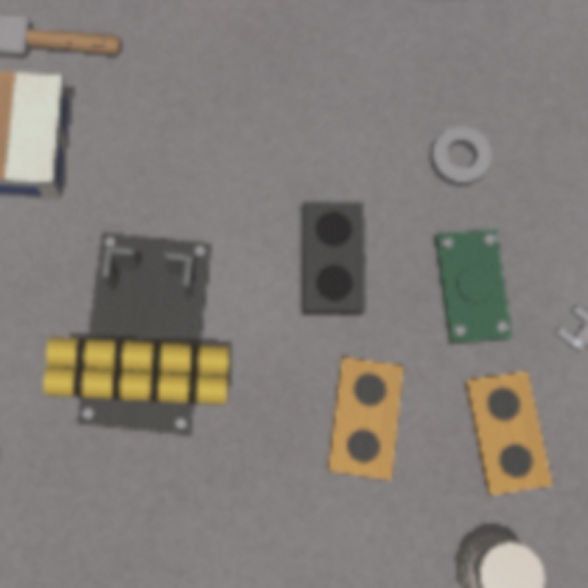

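View pics/t_b.png

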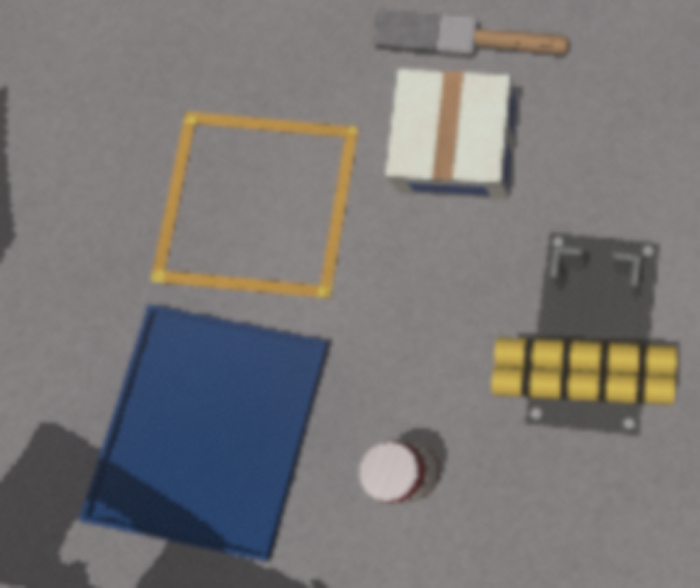

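View pics/s_a.png

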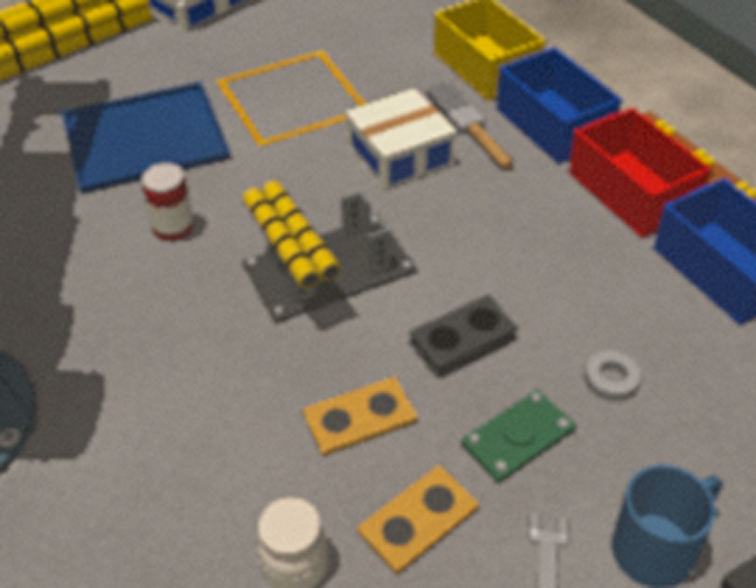

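```bash
cat > fit.py <<'E'
import numpy as np, cv2
from scipy.optimize import least_squares
from rig import vision, get_state
H,W=384,512
BOX={'carton':(.110,.110,.060),'housing':(.110,.060,.024),'spacer':(.110,.060,.012),'cover':(.110,.060,.012),
     'tray':(.210,.180,.014),'bay':(.180,.180,0.),'pack':(.160,.052,.026),'plate':(.190,.110,.008)}
K1={'top':0.0,'side':0.0}; K2={'top':0.,'side':0.}
def cam(n):
    p=vision.camera_params(n); return p['fov_y'],p['cx'],p['cy'],np.array(p['pose'])
CP={n:cam(n) for n in('top','side')}
def proj(n,P,k=None):
    fov,cx,cy,T=CP[n]; f=H/2/np.tan(np.radians(fov)/2)
    q=(np.asarray(P)-T[:3,3])@T[:3,:3]
    x=q[:,0]/-q[:,2]; y=-q[:,1]/-q[:,2]
    k1,k2=k if k is not None else (K1[n],K2[n])
    r=x*x+y*y; s=1+k1*r+k2*r*r
    return np.c_[cx+f*x*s,cy+f*y*s]
def unproj(n,u,v,z):
    fov,cx,cy,T=CP[n]; f=H/2/np.tan(np.radians(fov)/2)
    xd,yd=(u-cx)/f,(v-cy)/f; x,y=xd,yd
    for _ in range(20):
        r=x*x+y*y; s=1+K1[n]*r+K2[n]*r*r; x,y=xd/s,yd/s
    d=T[:3,:3]@np.array([x,-y,-1]); o=T[:3,3]; return o+d*((z-o[2])/d[2])
def corners(kind,x,y,yaw,z0=0):
    a,b,h=BOX[kind]; c,s=np.cos(yaw),np.sin(yaw)
    return np.array([[x+c*i*a/2-s*j*b/2,y+s*i*a/2+c*j*b/2,z0+k] for i in(-1,1) for j in(-1,1) for k in(0,h)])
def hulldist(poly,pts):
    # signed distance, fine points
    c=poly.reshape(-1,1,2).astype(np.float32)
    return np.array([cv2.pointPolygonTest(c,(float(p[0]),float(p[1])),True) for p in pts])
def hull(n,kind,x,y,yaw,z0=0,k=None):
    return cv2.convexHull(proj(n,corners(kind,x,y,yaw,z0),k).astype(np.float32)).reshape(-1,2)
UP=4
def masked(im,kind,hsvf,roi):
    """contour points in original px; roi=(u0,v0,u1,v1)"""
    u0,v0,u1,v1=[int(t) for t in roi]
    u0=max(u0,0);v0=max(v0,0)
    c=cv2.resize(im[v0:v1,u0:u1],None,fx=UP,fy=UP,interpolation=cv2.INTER_CUBIC)
    m=hsvf(cv2.cvtColor(c,cv2.COLOR_RGB2HSV).astype(int),c.astype(int)).astype(np.uint8)
    m=cv2.morphologyEx(m,cv2.MORPH_OPEN,np.ones((5,5),np.uint8))
    cs,_=cv2.findContours(m,cv2.RETR_EXTERNAL,cv2.CHAIN_APPROX_NONE)
    if not cs: return None
    cc=max(cs,key=cv2.contourArea)
    hl=cv2.convexHull(cc).reshape(-1,2)
    # sample hull edges uniformly
    pts=[]
    for a,b in zip(hl,np.roll(hl,-1,0)):
        n=max(1,int(np.hypot(*(b-a))/6)); pts+= [a+(b-a)*t/n for t in range(n)]
    p=(np.array(pts,float)+.5)/UP-.5
    # boundary pixels lie half an upscaled px inside
    return p+np.array([u0,v0]), (m,cc)
COL={'bay':lambda h,c:(h[...,0]>12)&(h[...,0]<30)&(h[...,1]>95),
 'spacer':lambda h,c:((h[...,0]>10)&(h[...,0]<30)&(h[...,1]>80)),
 'pack':lambda h,c:((h[...,0]>15)&(h[...,0]<35)&(h[...,1]>100)),
 'cover':lambda h,c:(h[...,0]>55)&(h[...,0]<95)&(h[...,1]>60),
 'tray':lambda h,c:(h[...,0]>100)&(h[...,0]<125)&(h[...,1]>110),
 'housing':lambda h,c:(h[...,2]<85),
 'plate':lambda h,c:(h[...,2]<90)}
def fit(kind,ims,g,z0=0,margin=16,cams=('top','side'),colf=None,free=('x','y','yaw')):
    data={}
    for n in cams:
        hp=hull(n,kind,*g,z0); lo=hp.min(0)-margin; hi=hp.max(0)+margin
        r=masked(ims[n],kind,colf or COL[kind],(*lo,*hi))
        if r: data[n]=r[0]
    def res(p):
        return np.concatenate([hulldist(hull(n,kind,p[0],p[1],p[2],z0),d)/np.sqrt(len(d))*10 for n,d in data.items()])
    s=least_squares(res,g,x_scale=[.003,.003,.03],diff_step=1e-3,loss='soft_l1',f_scale=1.0,method='trf')
    out={n:float(np.sqrt(np.mean(hulldist(hull(n,kind,*s.x,z0),d)**2))) for n,d in data.items()}
    return s.x,out,data
E
cat > f0.py <<'E'
from fit import *
import fit
ims={n:cv2.cvtColor(cv2.imread(f'pics/{n}0.png'),cv2.COLOR_BGR2RGB) for n in('top','side')}
G=[('bay',.598,.333,-.15,0),('tray',.38,.349,-.25,0),('cover',.533,-.343,.1,0),('spacer',.389,-.366,.2,0),('spacer',.405,-.233,-.1,0),('housing',.555,-.203,0.,0),('pack',.433,-.02,1.55,.074)]
for kind,x,y,w,z in G:
    for cs in (('top',),('side',),('top','side')):
        s,o,d=fit.fit(kind,ims,(x,y,w),z,cams=cs); print(kind,cs,np.round(s,4),{k:round(v,2) for k,v in o.items()})
E
python3 f0.py
```

```text
bay ('top',) [ 0.6091  0.3288 -0.0751] {'top': 0.1}
bay ('side',) [ 0.6108  0.3346 -0.0686] {'side': 0.59}
bay ('top', 'side') [ 0.6094  0.3295 -0.0748] {'top': 0.21, 'side': 0.83}
tray ('top',) [ 0.3818  0.3492 -0.1895] {'top': 1.01}
tray ('side',) [ 0.3831  0.3551 -0.1677] {'side': 1.0}
tray ('top', 'side') [ 0.382   0.35   -0.1865] {'top': 1.03, 'side': 1.13}
cover ('top',) [ 0.5355 -0.3385  0.1164] {'top': 1.64}
cover ('side',) [ 0.5384 -0.3365  0.1441] {'side': 1.03}
cover ('top', 'side') [ 0.5368 -0.3373  0.1161] {'top': 1.69, 'side': 1.02}
spacer ('top',) [ 0.3923 -0.3668  0.1697] {'top': 0.26}
spacer ('side',) [ 0.3942 -0.3652  0.1711] {'side': 0.1}
spacer ('top', 'side') [ 0.3932 -0.366   0.1719] {'top': 0.4, 'side': 0.32}
spacer ('top',) [ 0.4035 -0.2304 -0.129 ] {'top': 0.17}
spacer ('side',) [ 0.4055 -0.2284 -0.1253] {'side': 0.13}
spacer ('top', 'side') [ 0.4042 -0.2297 -0.1273] {'top': 0.33, 'side': 0.4}
housing ('top',) [ 5.579e-01 -1.983e-01  2.000e-04] {'top': 0.87}
housing ('side',) [ 0.5597 -0.1997  0.    ] {'side': 0.82}
housing ('top', 'side') [ 0.5586 -0.1989  0.    ] {'top': 0.89, 'side': 0.85}
pack ('top',) [0.4355 0.0168 1.5468] {'top': 3.66}
pack ('side',) [ 0.4367 -0.0121  1.5203] {'side': 0.71}
pack ('top', 'side') [ 0.4362 -0.012   1.5199] {'top': 5.06, 'side': 0.72}
```

```bash
python3 - <<'E'
s=open('fit.py').read()
s=s.replace("""    def res(p):
        return np.concatenate([hulldist(hull(n,kind,p[0],p[1],p[2],z0)""","""    g=np.array(g,float)
    def res(dp):
        p=g+(dp-1)*[.01,.01,.1]
        return np.concatenate([hulldist(hull(n,kind,p[0],p[1],p[2],z0)""")
s=s.replace("s=least_squares(res,g,x_scale=[.003,.003,.03],diff_step=1e-3,","s=least_squares(res,np.ones(3),diff_step=1e-2,")
s=s.replace("    out={n:","    s.x=g+(s.x-1)*[.01,.01,.1]\n    out={n:")
open('fit.py','w').write(s)
E
cat > k.py <<'E'
from fit import *
import fit
ims={n:cv2.cvtColor(cv2.imread(f'pics/{n}0.png'),cv2.COLOR_BGR2RGB) for n in('top','side')}
G=[('bay',.609,.329,-.075,0),('tray',.38,.349,-.19,0),('cover',.536,-.338,.116,0),('spacer',.393,-.366,.17,0),('spacer',.405,-.229,-.127,0),('housing',.5585,-.199,0.03,0)]
for k1 in (-.15,-.1,-.05,0,.05,.1,.15):
    K1['top']=K1['side']=k1; print(k1)
    for kind,x,y,w,z in G:
        r=[fit.fit(kind,ims,(x,y,w),z,cams=(c,)) for c in('top','side')]
        print('  ',kind,*[np.round(a[0],4) for a in r],[round(list(a[1].values())[0],2) for a in r],'diff mm',np.round((r[0][0]-r[1][0])[:2]*1e3,1))
E
python3 k.py
```

```text
-0.15
   bay [ 0.6106  0.3406 -0.0747] [ 0.6109  0.3366 -0.0695] [2.03, 0.69] diff mm [-0.3  4. ]
   tray [ 0.3736  0.3674 -0.1857] [ 0.3801  0.3589 -0.1812] [2.22, 0.67] diff mm [-6.5  8.5]
   cover [ 0.5351 -0.3414  0.1159] [ 0.5381 -0.3396  0.115 ] [1.36, 0.82] diff mm [-3.1 -1.8]
   spacer [ 0.3892 -0.3722  0.184 ] [ 0.3923 -0.3692  0.1769] [0.45, 0.37] diff mm [-3.1 -3. ]
   spacer [ 0.4023 -0.2316 -0.1235] [ 0.4048 -0.2296 -0.1227] [0.18, 0.2] diff mm [-2.5 -2. ]
   housing [ 0.5579 -0.1988 -0.0139] [ 0.5595 -0.2002  0.0379] [0.79, 0.74] diff mm [-1.6  1.5]
-0.1
   bay [ 0.6101  0.3371 -0.0741] [ 0.6109  0.3359 -0.0692] [1.3, 0.66] diff mm [-0.8  1.1]
   tray [ 0.3765  0.3613 -0.1873] [ 0.3811  0.3576 -0.1802] [1.09, 0.77] diff mm [-4.6  3.7]
   cover [ 0.5357 -0.3401  0.0989] [ 0.538  -0.3385  0.1258] [1.47, 0.89] diff mm [-2.2 -1.7]
   spacer [ 0.3902 -0.3703  0.1796] [ 0.393  -0.3678  0.1748] [0.29, 0.26] diff mm [-2.7 -2.5]
   spacer [ 0.4027 -0.2312 -0.1255] [ 0.405  -0.2292 -0.1236] [0.14, 0.17] diff mm [-2.4 -2. ]
   housing [ 0.5579 -0.1986 -0.0145] [ 0.5595 -0.2     0.
[... 2183 characters left out ...]
.28, 0.13] diff mm [-1.8 -2. ]
   housing [ 0.5581 -0.198  -0.031 ] [ 0.5593 -0.1991  0.0479] [0.92, 0.86] diff mm [-1.3  1.1]
0.15
   bay [ 0.6076  0.3161 -0.084 ] [ 0.6107  0.3326 -0.0676] [1.75, 0.51] diff mm [ -3.2 -16.6]
   tray [ 0.391   0.3321 -0.2427] [ 0.3862  0.3518 -0.1576] [3.64, 1.38] diff mm [  4.9 -19.7]
   cover [ 0.5372 -0.3355  0.0713] [ 0.5386 -0.3336  0.1585] [1.94, 1.24] diff mm [-1.4 -2. ]
   spacer [ 0.3949 -0.3619  0.1565] [ 0.396  -0.3614  0.1647] [0.71, 0.29] diff mm [-1.1 -0.5]
   spacer [ 0.4046 -0.2293 -0.1373] [ 0.4063 -0.2273 -0.1277] [0.34, 0.15] diff mm [-1.6 -2. ]
   housing [ 0.5581 -0.1979 -0.032 ] [ 0.5593 -0.1989  0.0496] [0.94, 0.88] diff mm [-1.2  1. ]
```

```bash
python3 - <<'E'
import cv2,numpy as np
t=cv2.imread('pics/top0.png')[158:206,280:370]; s=cv2.imread('pics/side0.png')[205:285,270:340]
cv2.imwrite('pics/c1.png',cv2.resize(t,None,fx=8,fy=8,interpolation=cv2.INTER_NEAREST))
cv2.imwrite('pics/c2.png',cv2.resize(s,None,fx=7,fy=7,interpolation=cv2.INTER_NEAREST))
g=cv2.imread('pics/top0.png',0); print(g[182,280:320]); print(g[155:210,299])
E
```

```text
[132 130 130 129 127 126 119  97  73  74  76  76  76  77  78  77  76  75
  76  75  75  75  75  76  76  76  75  74  75  80  98 122 129 129 129 128
 128 127 128 127]
[129 128 130 130 130 128 120  99  81  73  63  49  46  46  48  47  47  46
  47  47  47  47  55  68  75  75  76  75  72  63  51  46  46  47  45  45
  46  45  46  45  47  50  61  73  75  71  70  95 123 131 130 129 129 128
 128]
```

View pics/c1.png

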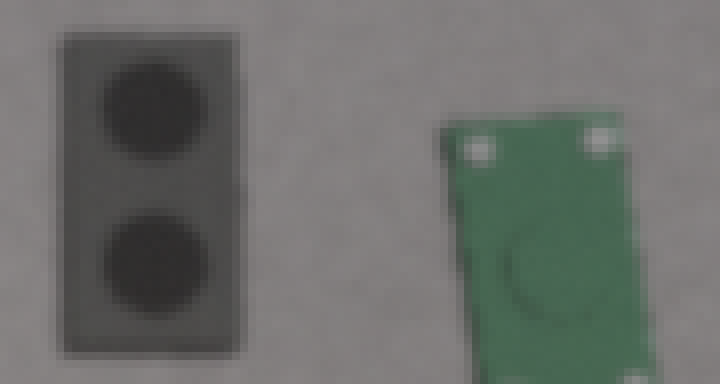

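View pics/c2.png

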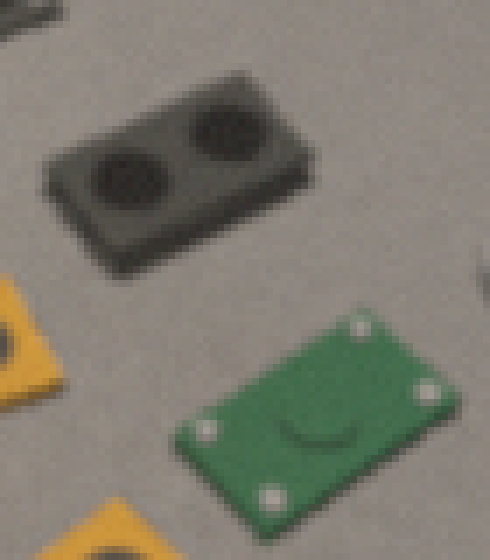

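```bash
python3 - <<'E'
s=open('fit.py').read()
s=s.replace("K1={'top':0.0,'side':0.0}","K1={'top':-0.05,'side':-0.05}")
s=s.replace("(h[...,2]<85)","(h[...,2]<103)")
s=s.replace("(h[...,0]>55)&(h[...,0]<95)&(h[...,1]>60)","(c[...,1]-c[...,0]>10)&(c[...,1]-c[...,2]>5)")
s=s.replace("'plate':(","'ctop':(.110,.110,0.),'plate':(")
s=s.replace("'plate':lambda","'ctop':lambda h,c:(c.max(-1)>172)|((c[...,0]-c[...,2]>35)&(c[...,0]>110)),\n 'plate':lambda")
open('fit.py','w').write(s)
E
cat > plan.py <<'E'
import numpy as np, sys
from scipy.spatial.transform import Rotation as R
from rig import get_state
def info():
    s=get_state(); M=R.from_rotvec(s['tcp_rot']).as_matrix()
    print('t',round(s['clock'],2),'tcp',np.round(s['tcp_pos'],4),'toolx',np.round(M[:,0],3),'jaw yaw',round(np.degrees(np.arctan2(M[1,2],M[0,2])),1),'w',round(s['width'],3),'F',np.round(s['wrist_force'],1),'q6',round(s['q'][5],2))
    return s,M
def go(x,y,z,jaw=None):
    s,M=info(); d=M.T@(np.array([x,y,z])-s['tcp_pos'])*1e3
    n=0
    if jaw is not None:
        cur=np.degrees(np.arctan2(M[1,2],M[0,2]))
        t=(jaw-cur+90)%180-90   # world-yaw change
        # turn about tool x (down) positive => world yaw negative
        n=-t/6 if M[2,0]<0 else t/6
    print('shift',np.round(d,1),'turn',round(n,2),'dist',round(np.linalg.norm(d),0))
if __name__=='__main__':
    a=[float(v) for v in sys.argv[1:]]; go(*a)
E
cat > f1.py <<'E'
from fit import *
import fit,sys
tag=sys.argv[1]; kinds=sys.argv[2:]
def shoot(tag):
    o={}
    for n in('top','side'):
        o[n]=vision.camera(n); cv2.imwrite(f'pics/{n}{tag}.png',o[n][:,:,::-1])
    return o
ims=shoot(tag) if tag!='0' else {n:cv2.cvtColor(cv2.imread(f'pics/{n}0.png'),cv2.COLOR_BGR2RGB) for n in('top','side')}
G={'bay':('bay',.609,.331,-.075,0),'tray':('tray',.38,.354,-.18,0),'cover':('cover',.537,-.338,.116,0),'s2':('spacer',.393,-.366,.17,0),'s1':('spacer',.405,-.229,-.127,0),'housing':('housing',.5585,-.199,0.0,0),
'pack':('pack',.436,-.012,1.52,.074),'ctop':('ctop',.665,.116,-.02,.06),'plate':('plate',.508,-.015,-.05,0)}
for k in kinds:
    kind,x,y,w,z=G[k]
    for cs in (('top',),('side',),('top','side')):
        s,o,d=fit.fit(kind,ims,(x,y,w),z,cams=cs); print(k,cs,np.round(s,4),'deg',round(np.degrees(s[2]),1),{a:round(v,2) for a,v in o.items()})
E
python3 f1.py 0 bay tray cover s2 s1 housing pack ctop plate; python3 plan.py .436 -.014 .2 -3
```

```text
bay ('top',) [ 0.6096  0.333  -0.0734] deg -4.2 {'top': 0.63}
bay ('side',) [ 0.6109  0.3353 -0.0689] deg -3.9 {'side': 0.62}
bay ('top', 'side') [ 0.6099  0.3334 -0.0728] deg -4.2 {'top': 0.64, 'side': 0.67}
tray ('top',) [ 0.3791  0.3553 -0.1866] deg -10.7 {'top': 0.35}
tray ('side',) [ 0.3822  0.3563 -0.171 ] deg -9.8 {'side': 0.88}
tray ('top', 'side') [ 0.3796  0.3554 -0.1845] deg -10.6 {'top': 0.37, 'side': 0.94}
cover ('top',) [ 0.535  -0.3399  0.1097] deg 6.3 {'top': 0.22}
cover ('side',) [ 0.538  -0.3373  0.1029] deg 5.9 {'side': 0.36}
cover ('top', 'side') [ 0.5361 -0.3388  0.1056] deg 6.1 {'top': 0.41, 'side': 0.59}
s2 ('top',) [ 0.3913 -0.3685  0.1745] deg 10.0 {'top': 0.2}
s2 ('side',) [ 0.3936 -0.3665  0.173 ] deg 9.9 {'side': 0.17}
s2 ('top', 'side') [ 0.3924 -0.3676  0.1754] deg 10.0 {'top': 0.41, 'side': 0.41}
s1 ('top',) [ 0.4031 -0.2308 -0.1273] deg -7.3 {'top': 0.14}
s1 ('side',) [ 0.4053 -0.2288 -0.1245] deg -7.1 {'side': 0.15}
s1 ('top', 'side') [ 0.4039 -0.2301 -0.1258] deg -7.2 {'top': 0.32, 'side': 0.42}
housing ('top',) [ 0.5583 -0.199   0.001 ] deg 0.1 {'to
[... 249 characters left out ...]
 -0.0119  1.5237] deg 87.3 {'side': 0.7}
pack ('top', 'side') [ 0.4361 -0.012   1.5204] deg 87.1 {'top': 5.04, 'side': 0.71}
ctop ('top',) [ 0.6745  0.1283 -0.037 ] deg -2.1 {'top': 0.14}
ctop ('side',) [0.6468 0.1747 0.0244] deg 1.4 {'side': 9.44}
ctop ('top', 'side') [ 0.6734  0.1295 -0.0292] deg -1.7 {'top': 0.44, 'side': 13.61}
plate ('top',) [ 0.4835 -0.0152 -0.1149] deg -6.6 {'top': 1.57}
plate ('side',) [ 0.4845 -0.0166  0.0418] deg 2.4 {'side': 3.92}
plate ('top', 'side') [ 0.4839 -0.0154 -0.0869] deg -5.0 {'top': 1.65, 'side': 4.26}
t 0.9 tcp [0.196  0.5406 0.2313] toolx [ 0.  0. -1.] jaw yaw 70.1 w 0.997 F [ 0.2 -0.3 -0.5] q6 -0.21
shift [  31.3 -414.7 -439.6] turn 12.18 dist 605.0
```

```bash
sed -i "s/    cs,_=cv2.find/    if kind=='pack': m=cv2.morphologyEx(m,cv2.MORPH_CLOSE,np.ones((21,21),np.uint8))\n    cs,_=cv2.find/" fit.py; python3 f1.py 0 pack; python3 - <<'E'
from fit import *
im=cv2.imread('pics/top0.png'); im2=cv2.imread('pics/side0.png')
for n,i in(('top',im),('side',im2)):
    i=cv2.resize(i,None,fx=4,fy=4,interpolation=cv2.INTER_CUBIC)
    for k,g,z in(('pack',(.436,-.018,1.55),.074),('plate',(.484,-.0152,-.1),0),('ctop',(.6745,.1283,-.037),.06)):
        cv2.polylines(i,[((hull(n,k,*g,z)+.5)*4).astype(int)],True,(0,0,255),1)
    c=(440,400,1100,1000) if n=='top' else (820,500,1320,900)
    cv2.imwrite(f'pics/ov_{n}.png',i[c[1]:c[3],c[0]:c[2]])
E
```

```text
pack ('top',) [ 0.4349 -0.0156  1.5404] deg 88.3 {'top': 0.52}
pack ('side',) [ 0.4366 -0.0119  1.5237] deg 87.3 {'side': 0.7}
pack ('top', 'side') [ 0.4352 -0.015   1.5347] deg 87.9 {'top': 0.55, 'side': 0.83}
```

View pics/ov_top.png

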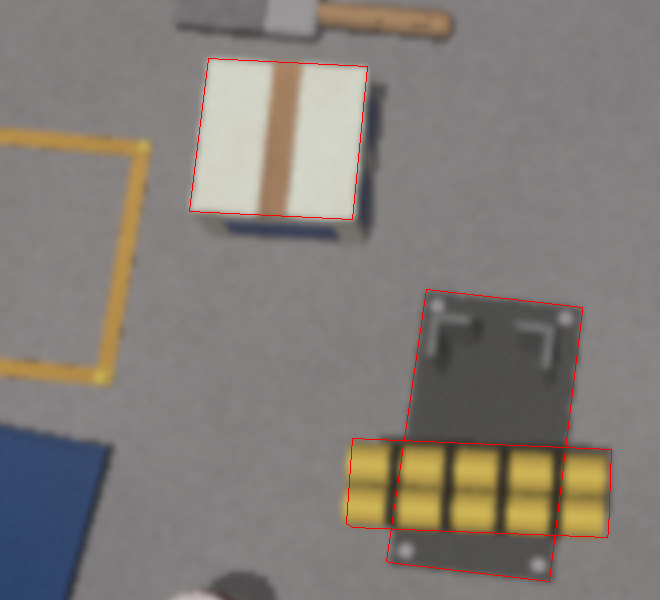

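View pics/ov_side.png

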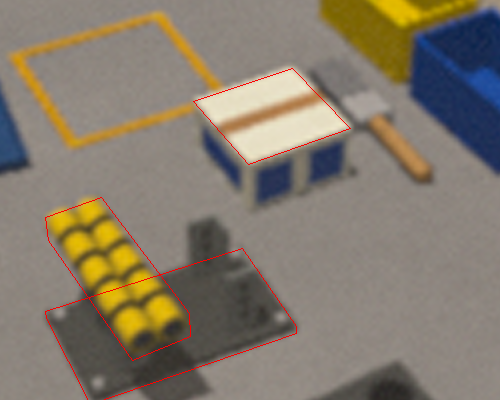

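jog_arm:
  plan: [100, 0, -200, -212, 6, 100, 0, -200, -212, 6, 100, 0, -200, -212, 6, 100, 0, -200, -212, 6, 100, 0, -200, -212, 6, 100, 0, -200, -212, 6, 100, 0, -200, -212, 6, 100, 0, -200, -212, 6]
  squeeze: 60

```text
clock: 1.57
tcp_pos: [0.3147, 0.2676, 0.2315]
tcp_rot: [-0.462, 1.52, 0.458]
wrist_force: [0.4, 0.2, -0.4]
width: 1.001
```

```bash
python3 plan.py .436 -.0155 .15 -2
```

```text
t 1.57 tcp [0.3147 0.2676 0.2315] toolx [ 0.002 -0.002 -1.   ] jaw yaw 33.6 w 1.001 F [ 0.4  0.2 -0.4] q6 -0.17
shift [  82.4 -302.7  -55.9] turn 5.94 dist 319.0
```

jog_arm:
  plan: [100, 81, -303, -56, 5.94, 100, 81, -303, -56, 5.94, 100, 81, -303, -56, 5.94, 100, 81, -303, -56, 5.94, 100, 81, -303, -56, 5.94, 100, 81, -303, -56, 5.94, 100, 81, -303, -56, 5.94, 100, 81, -303, -56, 5.94, 100, 81, -303, -56, 5.94, 100, 81, -303, -56, 5.94, 100, 81, -303, -56, 5.94]

```text
clock: 2.48
tcp_pos: [0.4348, -0.0087, 0.1502]
tcp_rot: [0.022, 1.571, -0.021]
wrist_force: [-0.3, 0.8, 0.3]
width: 0.999
```

```bash
python3 plan.py .436 -.0155 .075 -2; python3 - <<'E'
from rig import vision
import cv2
for n in('top','side'): cv2.imwrite(f'pics/{n}1.png',cv2.resize(vision.camera(n)[120:290,150:330,::-1] if n=='top' else vision.camera(n)[60:260,100:350,::-1],None,fx=3,fy=3,interpolation=cv2.INTER_CUBIC))
E
```

```text
t 2.48 tcp [ 0.4348 -0.0087  0.1502] toolx [-0.001  0.001 -1.   ] jaw yaw -1.6 w 0.999 F [-0.3  0.8  0.3] q6 -0.27
shift [75.2 -6.8  1.4] turn 0.07 dist 76.0
```

View pics/side1.png

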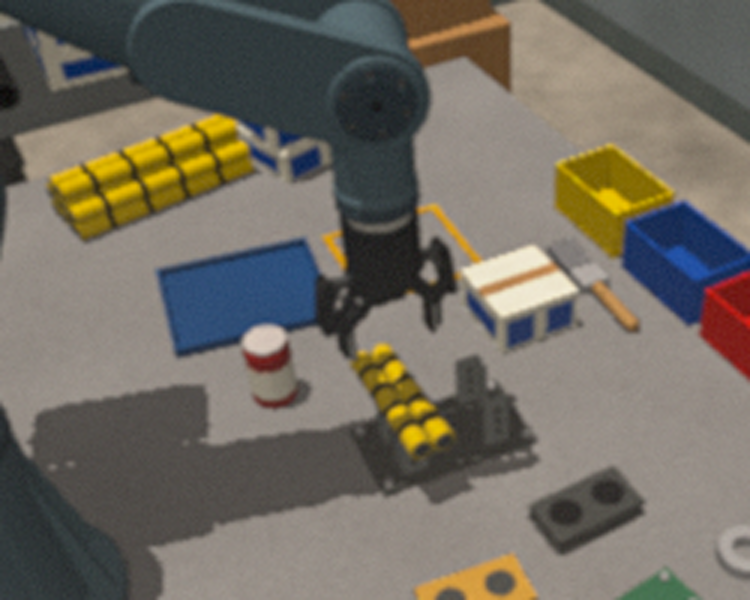

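The side view shows the open jaws straddling the pack, about 45 mm above it and aligned across its width. I'm going down now and will grip it.

jog_arm:
  plan: [100, 30, -4, 1, 0, 100, 60, -4, 1, 0, 100, 75, -4, 1, 0, 100, 75, -4, 1, 0, 100, 75, -4, 1, 0, 30, 75, -4, 1, 0, 30, 75, -4, 1, 0, 30, 75, -4, 1, 0, 30, 75, -4, 1, 0, 30, 75, -4, 1, 0, 30, 75, -4, 1, 0, 30, 75, -4, 1, 0]
  squeeze: 60

```text
clock: 3.58
tcp_pos: [0.4372, -0.0134, 0.077]
tcp_rot: [0.021, 1.568, -0.022]
wrist_force: [-0.8, 1.2, 7.5]
width: 0.594
```

```bash
python3 plan.py .436 -.0155 .18 -2
```

```text
t 3.58 tcp [ 0.4372 -0.0134  0.077 ] toolx [ 0.003 -0.001 -1.   ] jaw yaw -1.6 w 0.594 F [-0.8  1.2  7.5] q6 -0.28
shift [-103.    -2.2   -0.8] turn 0.07 dist 103.0
```

jog_arm:
  plan: [30, -10, 0, 0, 0, 30, -30, 0, 0, 0, 30, -60, 0, 0, 0, 30, -90, 0, 0, 0, 30, -100, 0, 0, 0, 30, -100, 0, 0, 0]

```text
clock: 4.08
tcp_pos: [0.438, -0.0139, 0.1784]
tcp_rot: [0.02, 1.564, -0.023]
wrist_force: [-0.0, 0.5, -4.1]
width: 0.596
```

```bash
python3 plan.py .4275 .349 .15 -10.6
```

```text
t 4.08 tcp [ 0.438  -0.0139  0.1784] toolx [ 0.006 -0.002 -1.   ] jaw yaw -1.6 w 0.596 F [-0.   0.5 -4.1] q6 -0.28
shift [ 27.6 362.5 -20.6] turn 1.51 dist 364.0
```

jog_arm:
  plan: [30, 0, 15, -1, 0.1, 30, 0, 45, -3, 0.3, 30, 5, 80, -6, 0.5, 30, 10, 120, -8, 0.7, 30, 15, 160, -10, 0.9, 30, 20, 200, -12, 1.1, 30, 25, 240, -14, 1.3, 30, 27, 280, -17, 1.5, 30, 27, 315, -18, 1.5, 30, 27, 345, -20, 1.5, 30, 27, 360, -20.5, 1.5, 30, 27, 363, -20.5, 1.5]

```text
clock: 5.08
tcp_pos: [0.4236, 0.3523, 0.1458]
tcp_rot: [0.142, 1.569, -0.143]
wrist_force: [-0.6, -1.0, -3.4]
width: 0.597
```

jog_arm:
  plan: [30, 0, 0, 0, 0, 30, 0, 0, 0, 0]

```text
clock: 5.25
tcp_pos: [0.4245, 0.3491, 0.1466]
tcp_rot: [0.143, 1.568, -0.146]
wrist_force: [-0.5, -0.5, -4.4]
width: 0.594
```

```bash
python3 plan.py .4275 .349 .15 -10.6; python3 - <<'E'
from fit import *
import fit
ims={}
for n in('top','side'):
    i=vision.camera(n); ims[n]=i; cv2.imwrite(f'pics/{n}2.png',i[:,:,::-1])
    c=i[150:320,20:240,::-1] if n=='top' else i[60:220,90:320,::-1]
    cv2.imwrite(f'pics/{n}2c.png',cv2.resize(c,None,fx=3.2,fy=3.2,interpolation=cv2.INTER_CUBIC))
E
```

```text
t 5.25 tcp [0.4245 0.3491 0.1466] toolx [-0.003 -0.002 -1.   ] jaw yaw -10.6 w 0.594 F [-0.5 -0.5 -4.4] q6 0.66
shift [-3.4  0.5  3. ] turn 0.01 dist 5.0
```

View pics/side2c.png

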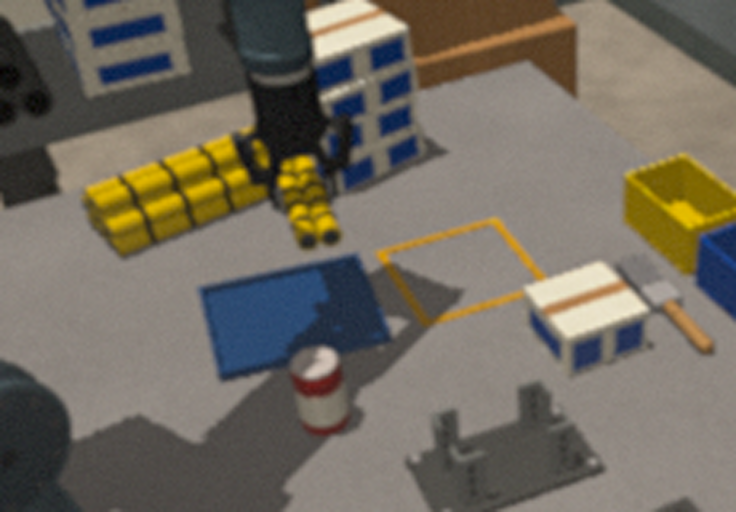

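View pics/top2c.png

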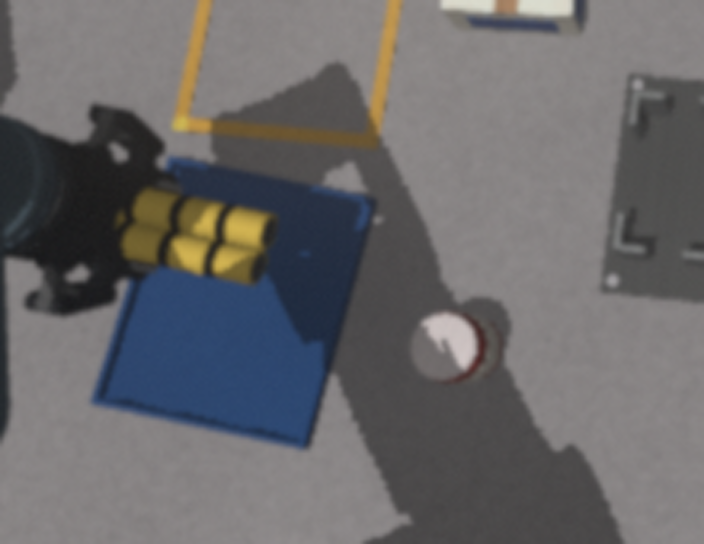

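The pack is held level over the +x half of the tray (top view about 200,225 in the crop), lined up with the walls. I'm lowering it.

jog_arm:
  plan: [30, 25, 0, 2, 0, 30, 55, 0, 2, 0, 30, 85, 0, 2, 0, 30, 105, 0, 2, 0, 30, 118, 0, 2, 0, 30, 125, 0, 2, 0, 30, 129, 0, 2, 0, 30, 131, 0, 2, 0, 30, 131, 0, 2, 0, 30, 131, 0, 2, 0]

```text
clock: 6.18
tcp_pos: [0.4283, 0.3503, 0.0185]
tcp_rot: [0.146, 1.564, -0.144]
wrist_force: [0.3, -0.2, -4.6]
width: 0.596
```

```bash
python3 plan.py .4275 .349 .009 -10.6
```

```text
t 6.18 tcp [0.4283 0.3503 0.0185] toolx [ 0.002  0.001 -1.   ] jaw yaw -10.6 w 0.596 F [ 0.3 -0.2 -4.6] q6 0.66
shift [ 9.5 -1.4 -0.6] turn 0.01 dist 10.0
```

jog_arm:
  plan: [30, 4, -1, 0, 0, 30, 7, -1, 0, 0, 30, 9, -1, 0, 0, 30, 10, -1, 0, 0, 30, 10, -1, 0, 0, 72, 10, -1, 0, 0, 72, 10, -1, 0, 0, 72, 10, -1, 0, 0, 72, 10, -1, 0, 0]

```text
clock: 6.93
tcp_pos: [0.4274, 0.3489, 0.0073]
tcp_rot: [0.145, 1.566, -0.145]
wrist_force: [-0.7, -0.6, 0.4]
width: 0.723
```

```bash
python3 plan.py .4275 .349 .009 -10.6
```

```text
t 6.93 tcp [0.4274 0.3489 0.0073] toolx [ 0.  0. -1.] jaw yaw -10.6 w 0.723 F [-0.7 -0.6  0.4] q6 0.65
shift [-1.7  0.1  0.1] turn 0.01 dist 2.0
```

jog_arm:
  plan: [72, -30, 0, 0, 0, 72, -65, 0, 0, 0, 72, -105, 0, 0, 0, 72, -140, 0, 0, 0, 100, -170, -40, 0, 0, 100, -170, -80, 0, 0, 100, -170, -120, 0, 0, 100, -170, -160, 0, 0, 100, -170, -200, 0, 0, 100, -170, -200, 0, 0]

```text
clock: 7.77
tcp_pos: [0.3893, 0.1469, 0.1766]
tcp_rot: [0.147, 1.567, -0.151]
wrist_force: [1.3, -0.6, 0.4]
width: 1.002
```

```bash
python3 f1.py 3 housing s1 s2 cover;python3 - <<'E'
import cv2
i=cv2.imread('pics/top3.png');j=cv2.imread('pics/side3.png')
cv2.imwrite('pics/c3.png',cv2.resize(cv2.hconcat([i[110:310,20:250],j[100:300,120:350]]),None,fx=1.7,fy=1.7,interpolation=cv2.INTER_CUBIC))
E
```

```text
housing ('top',) [ 0.5582 -0.1987 -0.006 ] deg -0.3 {'top': 0.38}
housing ('side',) [ 0.5603 -0.1991  0.0111] deg 0.6 {'side': 0.3}
housing ('top', 'side') [ 0.559  -0.1989 -0.0011] deg -0.1 {'top': 0.42, 'side': 0.37}
s1 ('top',) [ 0.4031 -0.2308 -0.1272] deg -7.3 {'top': 0.14}
s1 ('side',) [ 0.4053 -0.2288 -0.1244] deg -7.1 {'side': 0.14}
s1 ('top', 'side') [ 0.4039 -0.2301 -0.1262] deg -7.2 {'top': 0.32, 'side': 0.42}
s2 ('top',) [ 0.3912 -0.3686  0.1759] deg 10.1 {'top': 0.2}
s2 ('side',) [ 0.3936 -0.3664  0.1731] deg 9.9 {'side': 0.17}
s2 ('top', 'side') [ 0.3924 -0.3676  0.1749] deg 10.0 {'top': 0.42, 'side': 0.42}
cover ('top',) [ 0.5351 -0.3398  0.1111] deg 6.4 {'top': 0.2}
cover ('side',) [ 0.5378 -0.3371  0.1044] deg 6.0 {'side': 0.36}
cover ('top', 'side') [ 0.5361 -0.3388  0.1061] deg 6.1 {'top': 0.4, 'side': 0.59}
```

View pics/c3.png

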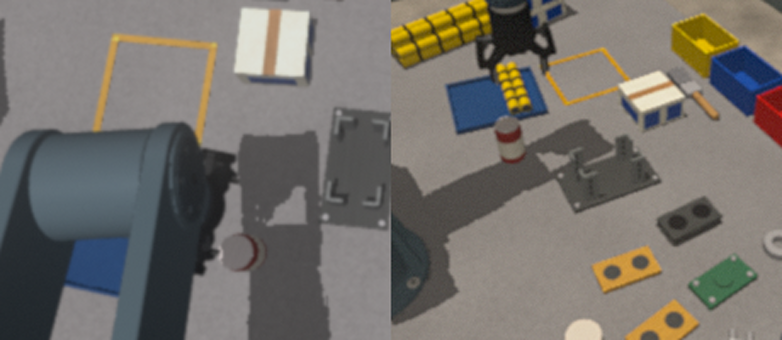

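```bash
cat > fx.py <<'E'
from fit import *
import fit,sys
tag=sys.argv[1]
ims={n:cv2.cvtColor(cv2.imread(f'pics/{n}{tag}.png'),cv2.COLOR_BGR2RGB) for n in('top','side')}
s,o,d=fit.fit('plate',ims,(.484,-.016,-.09),0,cams=('top',),colf=lambda h,c:h[...,2]<100,margin=6); print(s,o)
BOX['pk']=(.130,.080,0.)
g=s if len(sys.argv)<3 else [float(a) for a in sys.argv[2:5]]
for n in('top','side'):
    i=cv2.resize(cv2.cvtColor(ims[n],cv2.COLOR_RGB2BGR),None,fx=6,fy=6,interpolation=cv2.INTER_CUBIC)
    for k,z,c in(('plate',0,(0,0,255)),('pk',.074,(0,255,0)),('pk',.008,(255,0,0))):
        cv2.polylines(i,[((hull(n,k,*g,z)+.5)*6).astype(int)],True,c,1)
    p=proj(n,np.array([[g[0],g[1],.03]]))[0]*6; x,y=p.astype(int)
    cv2.imwrite(f'pics/fx_{n}{tag}.png',i[y-290:y+290,x-300:x+300])
E
python3 fx.py 3
```

```text
[ 0.47637314  0.00059581 -0.08571626] {'top': 4.4023088602241875}
```

View pics/fx_top3.png

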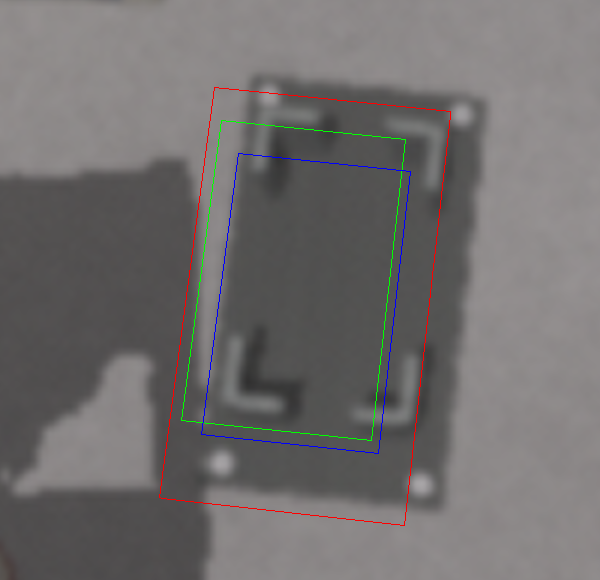

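View pics/fx_side3.png

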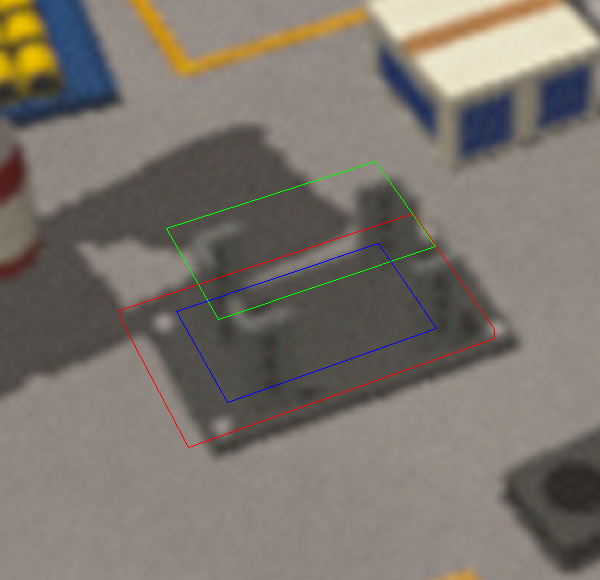

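```bash
python3 plan.py .559 -.199 .14 90
```

```text
t 7.87 tcp [0.3907 0.1509 0.1773] toolx [ 0.  0. -1.] jaw yaw -10.8 w 0.996 F [ 0.1 -1.   0.8] q6 0.27
shift [  37.3 -312.2  230.8] turn 13.2 dist 390.0
```

jog_arm:
  plan: [100, 10, -37, 27, 1.1, 100, 20, -74, 54, 2.2, 100, 30, -110, 81, 3.3, 100, 37, -146, 108, 4.4, 100, 37, -182, 135, 5.5, 100, 37, -218, 162, 6.6, 100, 37, -254, 190, 7.7, 100, 37, -285, 215, 8.8, 100, 37, -305, 226, 9.9, 100, 37, -312, 231, 11, 100, 37, -312, 231, 12.1, 100, 37, -312, 231, 13.2]

```text
clock: 8.87
tcp_pos: [0.5619, -0.1969, 0.1392]
tcp_rot: [1.211, 1.209, -1.21]
wrist_force: [0.7, 0.6, -1.4]
width: 0.997
```

```bash
python3 plan.py .559 -.199 .14 90; python3 f1.py 4 tray; python3 fx.py 4
```

```text
t 8.87 tcp [ 0.5619 -0.1969  0.1392] toolx [-0.     0.001 -1.   ] jaw yaw -90.1 w 0.997 F [ 0.7  0.6 -1.4] q6 1.04
shift [-0.8 -2.9  2.1] turn -0.02 dist 4.0
tray ('top',) [ 0.3789  0.3543 -0.1883] deg -10.8 {'top': 0.97}
tray ('side',) [ 0.3856  0.3578 -0.1768] deg -10.1 {'side': 4.59}
tray ('top', 'side') [ 0.3798  0.3543 -0.1842] deg -10.6 {'top': 1.02, 'side': 4.67}
[ 0.49211048 -0.01087142 -0.39583734] {'top': 6.255541056758779}
```

View pics/fx_top4.png

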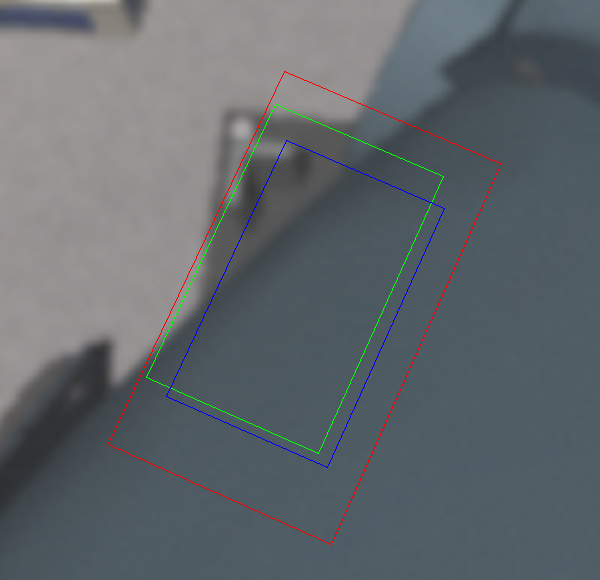

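View pics/fx_side4.png

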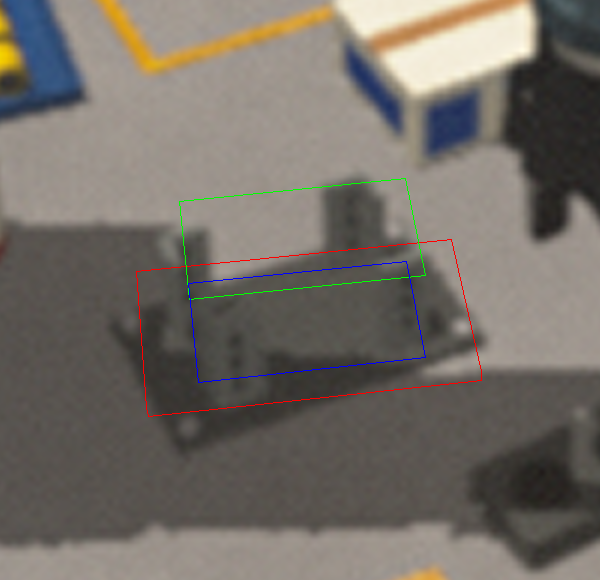

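```bash
python3 - <<'E'
import cv2,numpy as np
i=cv2.imread('pics/top3.png'); c=i[168:252,200:262]
def st(c):
    c=cv2.resize(c,None,fx=9,fy=9,interpolation=cv2.INTER_CUBIC).astype(float); c=np.clip((c-35)*1.6,0,255).astype(np.uint8); return c
a=st(c)
for k in range(0,c.shape[0],10): cv2.putText(a,str(168+k),(0,k*9+4),0,.4,(0,255,255),1); cv2.line(a,(25,k*9+4),(32,k*9+4),(0,255,255),1)
for k in range(0,c.shape[1],10): cv2.putText(a,str(200+k),(k*9+4-10,10),0,.4,(0,255,255),1); cv2.line(a,(k*9+4,14),(k*9+4,22),(0,255,255),1)
cv2.imwrite('pics/z1.png',a[:, :])
print(a.shape)
i=cv2.imread('pics/side3.png'); c=i[172:226,210:284]
a=st(c)
for k in range(0,c.shape[0],10): cv2.putText(a,str(172+k),(0,k*9+4),0,.4,(0,255,255),1); cv2.line(a,(25,k*9+4),(32,k*9+4),(0,255,255),1)
for k in range(0,c.shape[1],10): cv2.putText(a,str(210+k),(k*9+4-10,10),0,.4,(0,255,255),1); cv2.line(a,(k*9+4,14),(k*9+4,22),(0,255,255),1)
cv2.imwrite('pics/z2.png',a)
E
```

```text
(756, 558, 3)
```

View pics/z1.png

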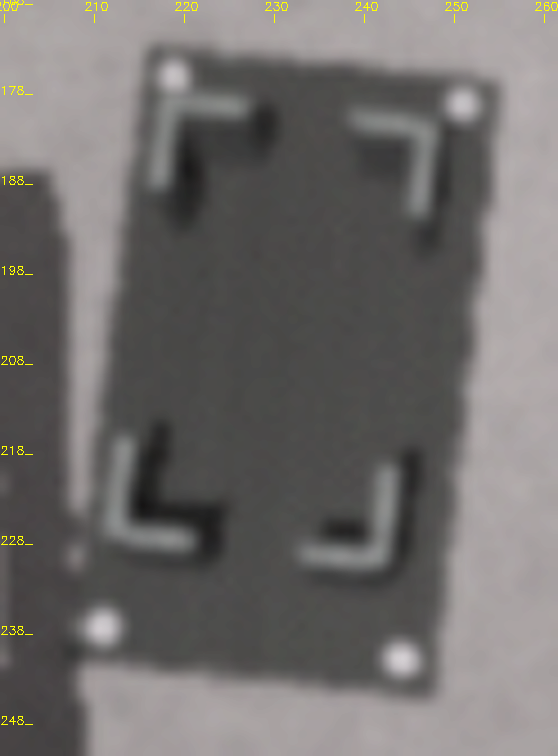

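View pics/z2.png

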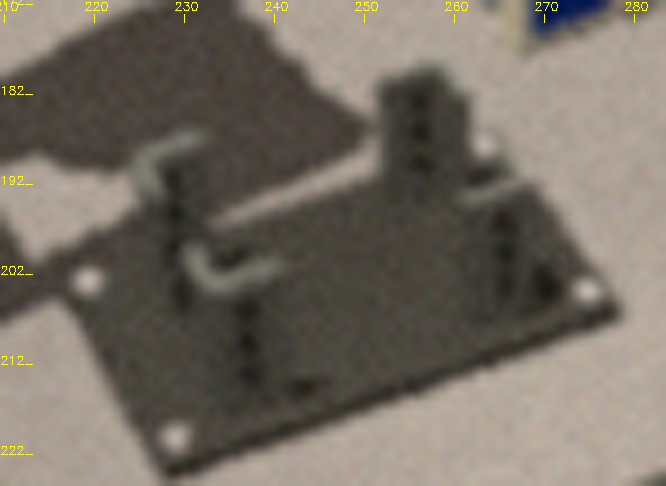

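```bash
python3 - <<'E'
from fit import *
px=lambda a,o:(np.array(a,float)-4)/9+o
T=np.array([200,168]);S=np.array([210,172])
ts=px([(173,76),(462,105),(102,627),(400,660)],T)   # +x+y, +x-y, -x+y, -x-y
tp=px([(161,97),(438,122),(106,540),(388,568)],T)
ss=px([(484,145),(587,292),(88,281),(175,437)],S)
sg=np.array([[1,1],[1,-1],[-1,1],[-1,-1]])
def pts(p,a,b,z):
    c,s=np.cos(p[2]),np.sin(p[2]); q=sg*[a,b]
    return np.c_[p[0]+c*q[:,0]-s*q[:,1],p[1]+s*q[:,0]+c*q[:,1],np.full(4,z)]
def res(p,which):
    r=[]
    if 't' in which: r+=[proj('top',pts(p,p[3],p[4],.0095))-ts]
    if 'p' in which: r+=[proj('top',pts(p,.065,.040,.074))-tp]
    if 's' in which: r+=[proj('side',pts(p,p[3],p[4],.0095))-ss]
    return np.concatenate(r).ravel()
for w in('t','s','p','ts','tps'):
    s=least_squares(lambda p:res(p,w),[.484,-.016,-.09,.085,.045],x_scale=[.01,.01,.1,.01,.01]); print(w,np.round(s.x,4),'deg',round(np.degrees(s.x[2]),2),'rms',round(np.sqrt(np.mean(s.fun**2)),2))
E
```

```text
t [ 0.4832 -0.0155 -0.0864  0.0853  0.0448] deg -4.95 rms 0.04
s [ 0.4854 -0.0119 -0.0826  0.0853  0.0455] deg -4.73 rms 0.08
p [ 0.4826 -0.0164 -0.0812  0.085   0.045 ] deg -4.65 rms 0.24
ts [ 0.4838 -0.0147 -0.0852  0.0852  0.045 ] deg -4.88 rms 0.39
tps [ 0.4832 -0.0155 -0.0839  0.0852  0.0449] deg -4.81 rms 0.42
```

```bash
python3 - <<'E'
from fit import *
import fit
ims={n:cv2.cvtColor(cv2.imread(f'pics/{n}4.png'),cv2.COLOR_BGR2RGB) for n in('top','side')}
for c in('top','side'):
    s,o,d=fit.fit('pack',ims,(.427,.347,1.386),.005,cams=(c,),margin=4); print(c,np.round(s,4),o, 'jaw dir coord diff mm', round(((s[:2]-[.4274,.3489])@[np.cos(np.radians(-10.6)),np.sin(np.radians(-10.6))])*1e3,1))
i=cv2.imread('pics/top4.png')[150:320,20:240]; j=cv2.imread('pics/side4.png')[100:220,120:320]
cv2.imwrite('pics/c4.png',cv2.resize(i,None,fx=3,fy=3))
cv2.imwrite('pics/c4s.png',cv2.resize(j,None,fx=3,fy=3))
E
```

```text
top [0.4276 0.358  1.3957] {'top': 0.5841094860292092} jaw dir coord diff mm -1.4
side [0.4315 0.3651 1.3823] {'side': 0.3529969640290809} jaw dir coord diff mm 1.1
```

View pics/c4.png

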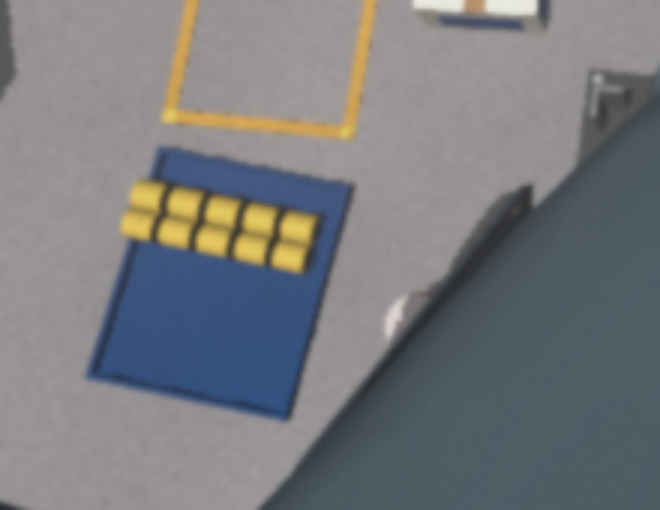

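View pics/c4s.png

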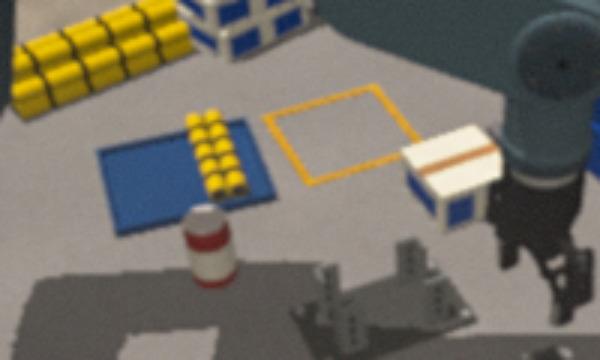

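The top crop shows the pack's left end (about 130,210) sticking out past the tray's +y wall. It slid lengthwise in the grip by roughly 12 mm, so it isn't flat. I'm going back to fix that first.

```bash
python3 plan.py .4301 .3595 .12 -10.6
```

```text
t 8.97 tcp [ 0.5613 -0.1957  0.1393] toolx [-0.001  0.001 -1.   ] jaw yaw -89.8 w 0.998 F [1.3 0.4 0.4] q6 1.03
shift [  19.9 -128.9 -555.7] turn -13.19 dist 571.0
```

jog_arm:
  plan: [100, -20, -9, -40, -1, 100, -30, -18, -80, -2, 100, -30, -27, -120, -3.1, 100, -30, -36, -160, -4.2, 100, -30, -45, -200, -5.3, 100, -30, -54, -240, -6.4, 100, -30, -63, -280, -7.5, 100, -30, -72, -320, -8.6, 100, -30, -81, -360, -9.7, 100, -20, -90, -400, -10.8, 100, -10, -100, -435, -11.9, 100, 0, -110, -470, -13.1]

```text
clock: 9.97
tcp_pos: [0.4473, 0.2761, 0.1401]
tcp_rot: [0.144, 1.565, -0.143]
wrist_force: [0.9, -0.4, -0.5]
width: 0.999
```

```bash
python3 plan.py .4301 .3595 .09 -10.6
```

```text
t 9.97 tcp [0.4473 0.2761 0.1401] toolx [ 0.001  0.001 -1.   ] jaw yaw -10.5 w 0.999 F [ 0.9 -0.4 -0.5] q6 0.51
shift [ 50.2  78.8 -32.1] turn 0.02 dist 99.0
```

jog_arm:
  plan: [76, 15, 25, -10, 0, 76, 30, 50, -20, 0, 76, 40, 70, -28, 0, 76, 50, 79, -32, 0, 76, 50, 79, -32, 0, 76, 50, 79, -32, 0]

```text
clock: 10.47
tcp_pos: [0.4315, 0.3566, 0.0895]
tcp_rot: [0.15, 1.567, -0.152]
wrist_force: [0.2, 0.8, -0.9]
width: 0.76
```

```bash
python3 plan.py .4301 .3595 .014 -10.6
```

```text
t 10.47 tcp [0.4315 0.3566 0.0895] toolx [-0.001 -0.001 -1.   ] jaw yaw -11.0 w 0.76 F [ 0.2  0.8 -0.9] q6 0.67
shift [75.5  2.6 -1.9] turn -0.06 dist 76.0
```

jog_arm:
  plan: [76, 25, 2, -2, 0, 76, 50, 2, -2, 0, 76, 65, 2, -2, 0, 76, 74, 2, -2, 0, 76, 74, 2, -2, 0, 30, 74, 2, -2, 0, 30, 74, 2, -2, 0, 30, 74, 2, -2, 0, 30, 74, 2, -2, 0, 30, 74, 2, -2, 0]
  squeeze: 80

```text
clock: 11.3
tcp_pos: [0.4322, 0.3589, 0.0177]
tcp_rot: [0.154, 1.563, -0.153]
wrist_force: [0.1, -3.5, 6.8]
width: 0.591
```

jog_arm:
  plan: [30, -10, 0, 0, 0, 30, -25, 0, 0, 0, 30, -35, 0, 0, 0, 30, -40, 0, 0, 0, 30, -40, 0, 0, 0]

```text
clock: 11.72
tcp_pos: [0.4316, 0.3594, 0.0578]
tcp_rot: [0.155, 1.563, -0.152]
wrist_force: [0.3, 0.5, -4.3]
width: 0.588
```

```bash
python3 plan.py .4277 .3467 .05 -10.6;python3 - <<'E'
from rig import vision
import cv2
i=vision.camera('top')[150:320,20:240,::-1]; j=vision.camera('side')[80:220,120:320,::-1]
cv2.imwrite('pics/c5.png',cv2.resize(i,None,fx=3,fy=3))
cv2.imwrite('pics/c5s.png',cv2.resize(j,None,fx=3.5,fy=3.5))
E
```

```text
t 11.72 tcp [0.4316 0.3594 0.0578] toolx [ 0.002  0.001 -1.   ] jaw yaw -11.2 w 0.588 F [ 0.3  0.5 -4.3] q6 0.68
shift [  7.8 -13.2  -1.4] turn -0.1 dist 15.0
```

View pics/c5s.png

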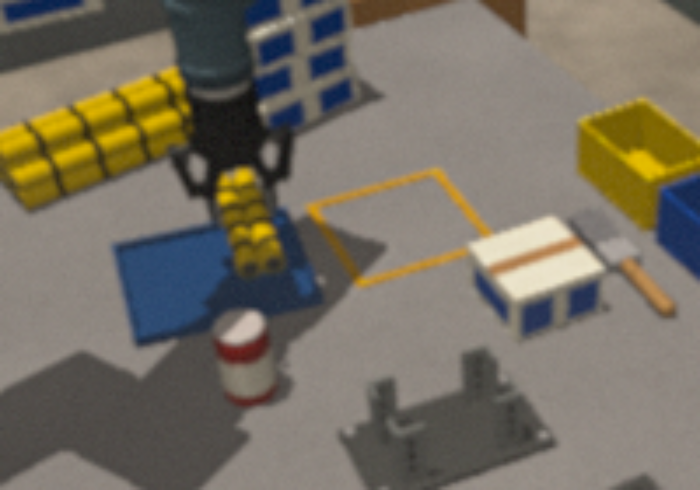

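View pics/c5.png

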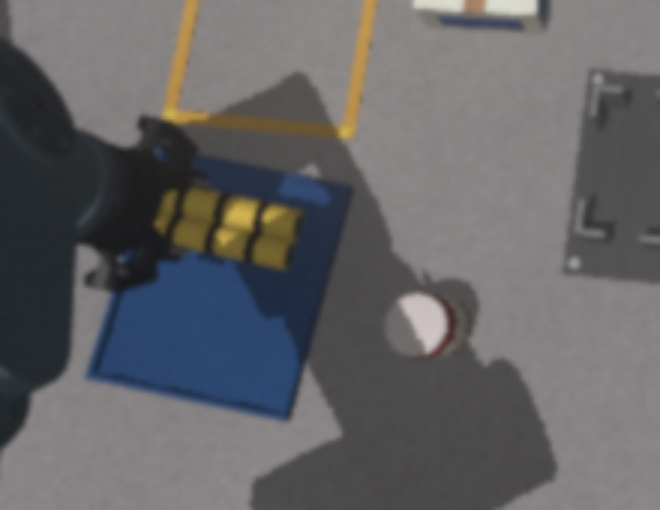

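```bash
python3 - <<'E'
from fit import *
t=np.array([.3805,.3555]); y=np.array([.184,.983])
for n,u,v in(('top',20+298/3-.3,150+240/3-.3),('side',120+261/3.5,80+240/3.5)):
    for z in(.065,.078):
        p=unproj(n,u,v,z); print(n,z,np.round(p,4),'end y\'',round((p[:2]-t)@y*1e3,1))
for n,uv in (('top',(20+128/3,150+212/3)),):  # before regrasp
    pass
E
```

```text
top 0.065 [0.412  0.2656 0.065 ] end y' -82.6
top 0.078 [0.4109 0.2606 0.078 ] end y' -87.7
side 0.065 [0.4293 0.3045 0.065 ] end y' -41.2
side 0.078 [0.4241 0.2874 0.078 ] end y' -59.0
```

```bash
python3 - <<'E'
from fit import *
t=np.array([.3805,.3555]); y=np.array([.184,.983])
for n,u,v in(('top',20+300/3-.3,150+240/3-.3),('side',120+260/3.5,80+264/3.5)):
    for z in(.055,.063,.078):
        p=unproj(n,u,v,z); print(n,z,np.round(p,4),'end y\'',round((p[:2]-t)@y*1e3,1))
# tray right end check: wall top corner in top crop
for uv in ((352,187),(290,418),(162,150),(90,376)):
    p=unproj('top',20+uv[0]/3-.3,150+uv[1]/3-.3,.014); print(np.round(p,4),round((p[:2]-t)@y*1e3,1))
E
```

```text
top 0.055 [0.413  0.2676 0.055 ] end y' -80.4
top 0.063 [0.4123 0.2646 0.063 ] end y' -83.5
top 0.078 [0.4109 0.2589 0.078 ] end y' -89.4
side 0.055 [0.4154 0.2776 0.055 ] end y' -70.1
side 0.063 [0.4124 0.2674 0.063 ] end y' -80.7
side 0.078 [0.4068 0.2484 0.078 ] end y' -100.5
[0.4656 0.2401 0.014 ] -97.8
[0.2616 0.2777 0.014 ] -98.3
[0.496 0.42  0.014] 84.7
[0.2918 0.461  0.014 ] 87.4
```

```bash
python3 - <<'E'
from fit import *
for n,(a,b,c,d) in(('top',(20,165,150,300)),('side',(140,110,230,190))):
    i=cv2.resize(cv2.imread(f'pics/{n}4.png'),None,fx=6,fy=6,interpolation=cv2.INTER_CUBIC)
    for k,g,z,col in(('tray',(.3805,.3555,-.185),0,(0,0,255)),('pack',(.4277,.3587,1.386),.005,(0,255,0))):
        cv2.polylines(i,[((hull(n,k,*g,z)+.5)*6).astype(int)],True,col,1)
    BOX['tt']=(.21,.18,0); cv2.polylines(i,[((hull(n,'tt',.3805,.3555,-.185,.014)+.5)*6).astype(int)],True,(0,255,255),1)
    cv2.imwrite(f'pics/o4{n}.png',i[b*6:d*6,a*6:c*6])
E
```

```text
(no output)
```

View pics/o4top.png

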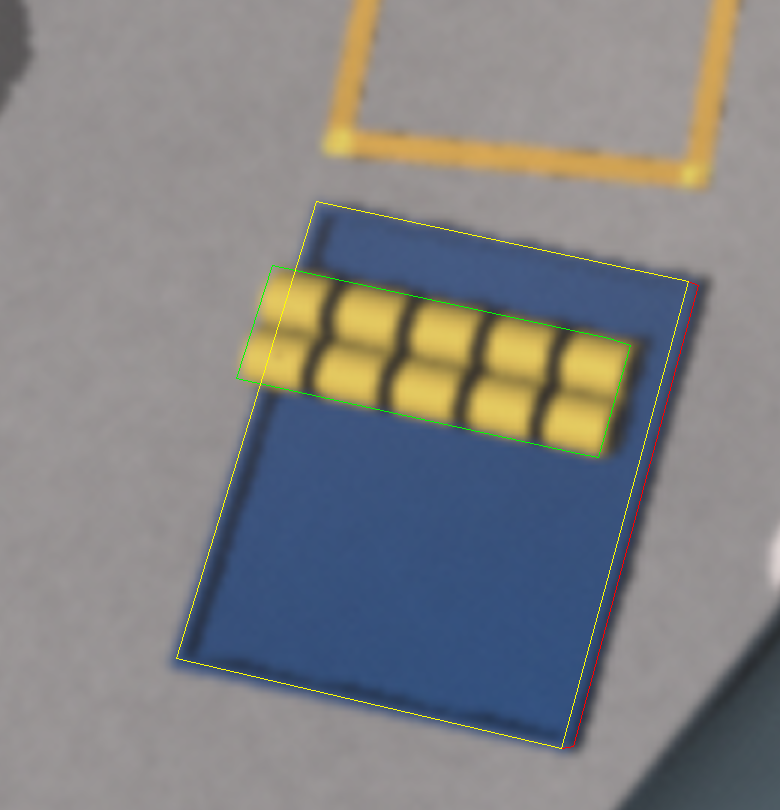

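View pics/o4side.png

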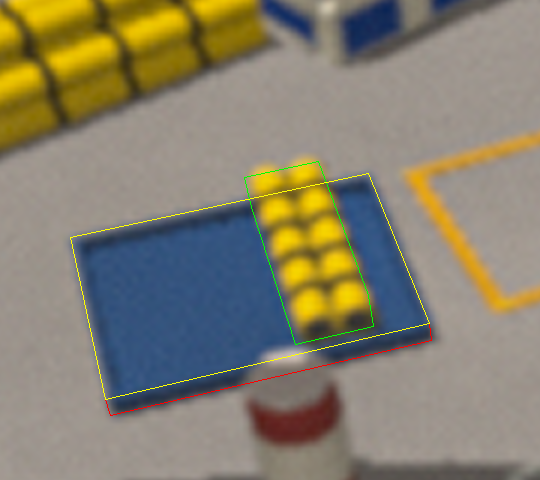

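jog_arm:
  plan: [30, 8, -3, -1, 0, 30, 16, -6, -1, 0, 30, 22, -6, -1, 0, 30, 24, -6, -1, 0, 30, 24, -6, -1, 0]

```text
clock: 12.23
tcp_pos: [0.4277, 0.3524, 0.0306]
tcp_rot: [0.153, 1.568, -0.155]
wrist_force: [0.2, 0.1, -3.1]
width: 0.584
```

```bash
cat > zoom.py <<'E'
import sys,cv2
from rig import vision
n,tag,a,b,c,d=sys.argv[1],sys.argv[2],*map(int,sys.argv[3:7])
i=vision.camera(n)[:,:,::-1]; cv2.imwrite(f'pics/{n}{tag}.png',i); i=i[b:d,a:c]; f=min(780/(c-a),580/(d-b)); cv2.imwrite(f'pics/{n}{tag}z.png',cv2.resize(i,None,fx=f,fy=f,interpolation=cv2.INTER_CUBIC)); print(f)
E
python3 plan.py .4277 .3467 .014 -10.6; python3 zoom.py top 6 40 190 150 290; python3 zoom.py side 6 140 100 240 190
```

```text
t 12.23 tcp [0.4277 0.3524 0.0306] toolx [-0.003 -0.001 -1.   ] jaw yaw -11.2 w 0.584 F [ 0.2  0.1 -3.1] q6 0.67
shift [16.7 -5.6  1.2] turn -0.1 dist 18.0
5.8
6.444444444444445
```

View pics/top6z.png

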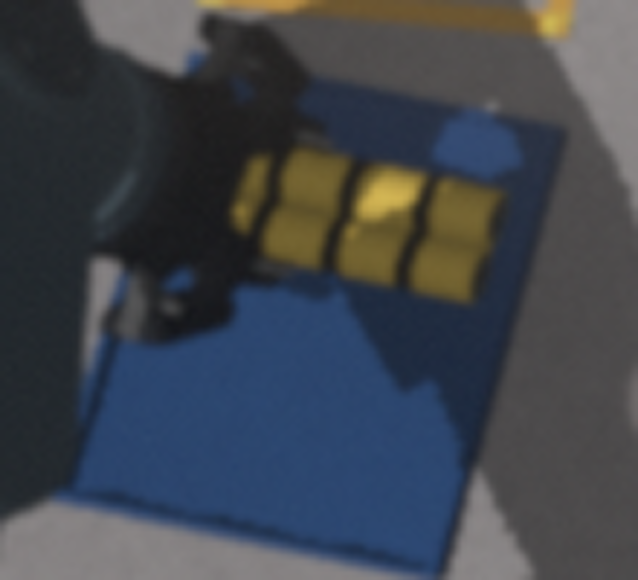

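View pics/side6z.png

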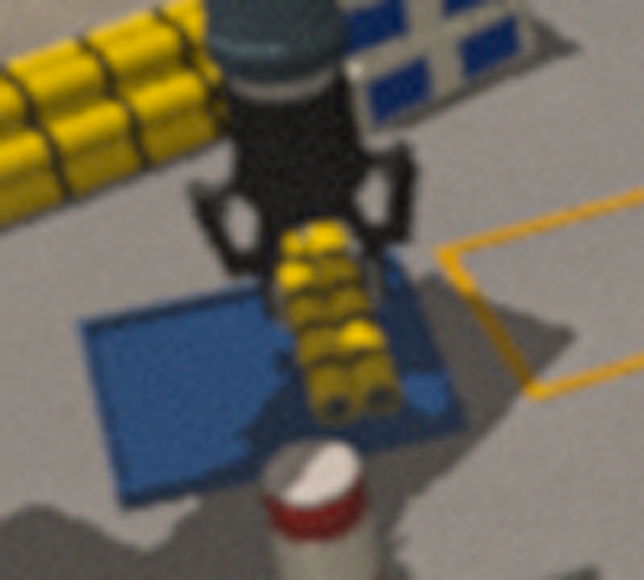

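```bash
python3 - <<'E'
from fit import *
t=np.array([.3805,.3555]); y=np.array([.184,.983])
f=5.8
def Y(u,v,z):
    p=unproj('top',40+(u+.5)/f-.5,190+(v+.5)/f-.5,z); return round((p[:2]-t)@y*1e3,1)
print('yellow end top',Y(488,240,.046),Y(488,240,.040),'band end',Y(500,240,.030),Y(500,240,.023))
print('tray outer right',[Y(*a,.014) for a in((566,130),(536,240),(441,572))],'left',[Y(*a,.014) for a in((190,52),(58,492))])
f=780/100; f=6.4444
def S(u,v,z):
    p=unproj('side',140+(u+.5)/f-.5,100+(v+.5)/f-.5,z); return round((p[:2]-t)@y*1e3,1)
print('side end circles',S(338,405,.035),S(380,397,.035),S(358,401,.03),S(358,401,.04),'tray',S(463,425,.014),S(125,500,.014))
E
```

```text
yellow end top -88.2 -85.9 band end -87.6 -85.0
tray outer right [np.float64(-98.1), np.float64(-98.2), np.float64(-95.8)] left [np.float64(89.4), np.float64(88.2)]
side end circles -83.6 -85.1 -77.8 -90.5 tray -102.8 -99.1
```

jog_arm:
  plan: [30, 5, -3, 0, 0, 30, 10, -3, 0, 0, 30, 13, -3, 0, 0, 30, 15, -3, 0, 0, 30, 15, -3, 0, 0, 72, 15, -3, 0, 0, 72, 15, -3, 0, 0, 72, 15, -3, 0, 0, 72, 15, -3, 0, 0]

```text
clock: 13.08
tcp_pos: [0.4287, 0.3504, 0.0178]
tcp_rot: [0.154, 1.564, -0.153]
wrist_force: [0.2, -0.6, 0.4]
width: 0.72
```

jog_arm:
  plan: [72, -30, 0, 0, 0, 72, -65, 0, 0, 0, 72, -105, 0, 0, 0, 72, -140, 0, 0, 0, 100, -150, -40, 0, 0, 100, -150, -80, 0, 0, 100, -150, -120, 20, 0, 100, -150, -160, 40, 0, 100, -150, -200, 70, 0, 100, -150, -240, 100, 0, 100, -150, -280, 130, 0, 100, -150, -320, 160, 0]

```text
clock: 14.08
tcp_pos: [0.5066, 0.0386, 0.168]
tcp_rot: [0.154, 1.564, -0.154]
wrist_force: [0.8, 0.7, 0.7]
width: 0.997
```

```bash
python3 zoom.py top 7 40 170 160 300; python3 zoom.py side 7 140 110 230 190;python3 plan.py .559 -.199 .14 90
```

```text
4.461538461538462
7.25
t 14.18 tcp [0.5087 0.0352 0.1683] toolx [ 0.003 -0.002 -1.   ] jaw yaw -11.6 w 1.001 F [0.8 0.8 0.3] q6 0.04
shift [  28.9 -219.3   96.1] turn 13.07 dist 241.0
```

View pics/top7z.png

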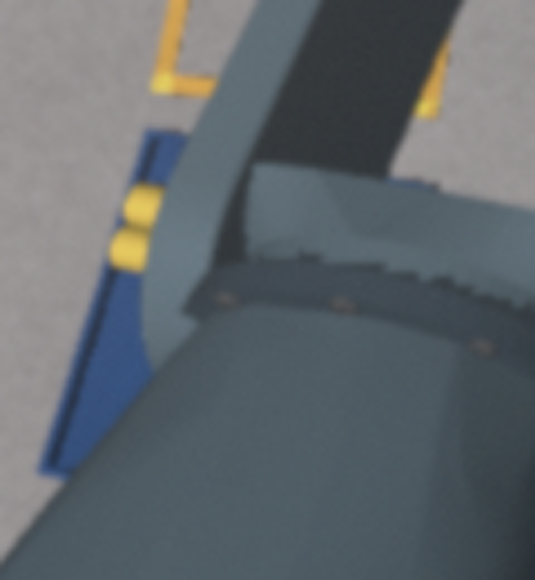

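View pics/side7z.png

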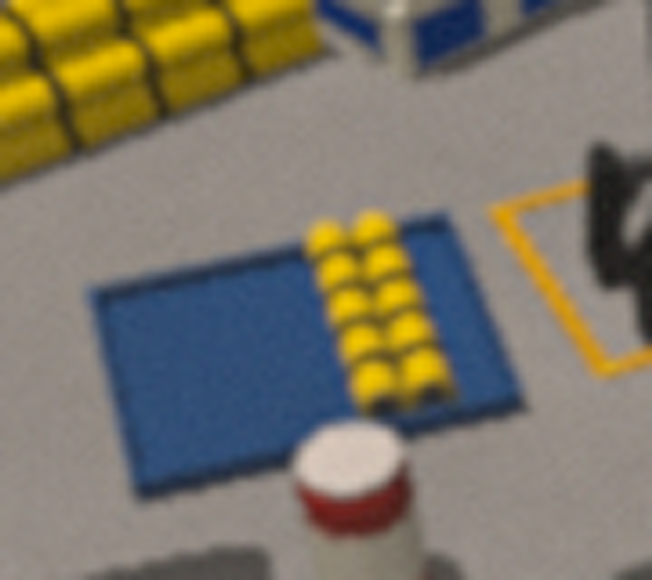

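jog_arm:
  plan: [100, 10, -30, 14, 1.1, 100, 20, -60, 28, 2.2, 100, 28, -90, 42, 3.3, 100, 28, -120, 56, 4.4, 100, 28, -150, 70, 5.5, 100, 28, -180, 84, 6.6, 100, 28, -210, 96, 7.7, 100, 28, -219, 96, 8.8, 100, 28, -219, 96, 9.9, 100, 28, -219, 96, 11, 100, 28, -219, 96, 12.1, 100, 28, -219, 96, 13.1]

```text
clock: 15.18
tcp_pos: [0.5576, -0.1924, 0.1394]
tcp_rot: [1.211, 1.208, -1.211]
wrist_force: [-0.2, 0.0, -0.1]
width: 1.004
```

```bash
python3 zoom.py top 8 40 190 160 290; python3 zoom.py side 8 140 110 230 190;python3 plan.py .559 -.199 .14 90; python3 - <<'E'
from fit import *
import fit
ims={n:cv2.cvtColor(cv2.imread(f'pics/{n}8.png'),cv2.COLOR_BGR2RGB) for n in('top','side')}
for c in('top','side'):
    s,o,d=fit.fit('pack',ims,(.427,.352,1.386),.005,cams=(c,),margin=4); print(c,np.round(s,4),o)
E
```

```text
5.8
7.25
t 15.28 tcp [ 0.5576 -0.1923  0.1394] toolx [ 0.  0. -1.] jaw yaw -89.8 w 0.999 F [0.  0.1 0.4] q6 1.03
shift [-0.6  1.4  6.7] turn 0.03 dist 7.0
top [0.4245 0.3454 1.3944] {'top': 0.3850681173290519}
side [0.4273 0.3535 1.3816] {'side': 0.6088869050253214}
```

View pics/top8z.png

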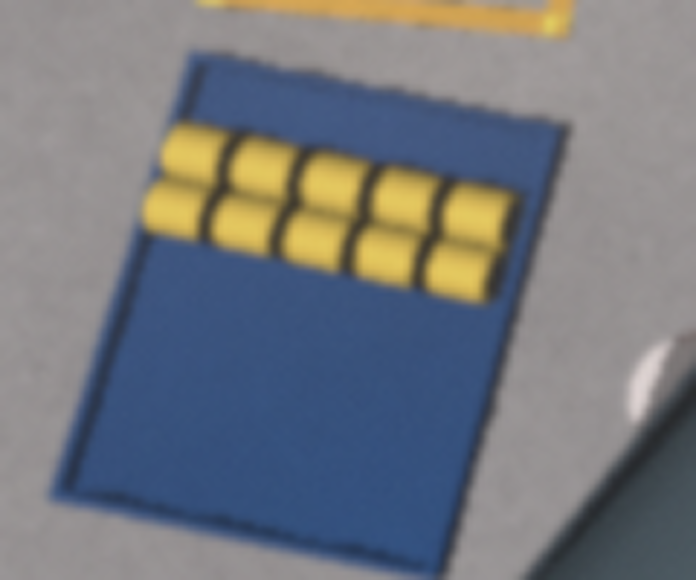

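```bash
cat > tilt.py <<'E'
from fit import *
import fit,sys
tag=sys.argv[1]
ims={n:cv2.cvtColor(cv2.imread(f'pics/{n}{tag}.png'),cv2.COLOR_BGR2RGB) for n in('top','side')}
data={}
for n in('top','side'):
    hp=hull(n,'pack',.427,.352,1.386,.005)
    lo=hp.min(0)-6;hi=hp.max(0)+6
    data[n]=masked(ims[n],'pack',COL['pack'],(*lo,*hi))[0]
    T=fit.fit('tray',ims,(.3805,.354,-.185),0,cams=(n,),margin=6,colf=lambda h,c:(c[...,2]-c[...,0]>8)&(h[...,2]<170)); print('tray',n,np.round(T[0],4),T[1])
off={'top':np.zeros(2),'side':np.array([.0015,.0022])}
def hl(n,p):
    x,y,yaw,z,t=p
    c=corners('pack',0,0,yaw,0)
    ax=np.array([np.cos(yaw),np.sin(yaw)])
    c[:,2]+=(c[:,:2]@ax)*np.tan(t)+z
    c[:,:2]+=[x,y]; c[:,:2]+=off[n]
    return cv2.convexHull(proj(n,c).astype(np.float32)).reshape(-1,2)
def res(d,fx):
    p=np.array([.427,.352,1.386,.005,0.])+(d-1)*[.01,.01,.1,.01,.1]
    if fx: p[3]=.005;p[4]=0
    return np.concatenate([hulldist(hl(n,p),data[n])/np.sqrt(len(data[n])) for n in data]),p
for fx in(1,0):
    s=least_squares(lambda d:res(d,fx)[0],np.ones(5),diff_step=1e-2); print(fx,np.round(res(s.x,fx)[1],4),s.cost)
E
for t in 4 8; do python3 tilt.py $t; done
```

```text
tray top [ 0.3791  0.3556 -0.1836] {'top': 1.2968171780357582}
tray side [ 0.3803  0.3585 -0.1609] {'side': 4.1765798098291675}
1 [0.428  0.358  1.3919 0.005  0.    ] 0.2375072716923178
0 [0.427  0.354  1.3905 0.0115 0.0038] 0.12504723467558979
tray top [ 0.3792  0.3557 -0.1825] {'top': 1.3001643868162853}
tray side [ 0.38    0.3584 -0.1625] {'side': 4.235821184057231}
1 [0.4249 0.3476 1.3864 0.005  0.    ] 0.2973284246382572
0 [ 0.4244  0.3461  1.3855  0.0082 -0.0574] 0.13406302424786107
```

View pics/side8z.png

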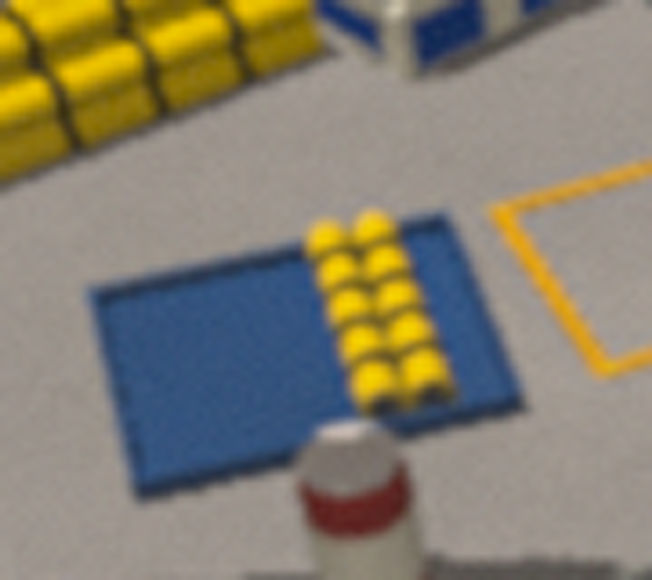

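```bash
python3 - <<'E'
from fit import *
t=np.array([.3795,.3535]); y=np.array([.184,.983])
def go(tu,tv,su,sv):
    for z in(.02,.031,.04,.05):
        a=unproj('top',tu,tv,z);b=unproj('side',su,sv,z); print(z,np.round(a[:2],4),np.round(b[:2]-[.0015,.0025],4),"y'",round((a[:2]-t)@y*1e3,1),round((b[:2]-[.0015,.0025]-t)@y*1e3,1))
print('pic8');go(40+154.5/5.8-.5,190+172.5/5.8-.5,140+350/7.25-.5,110+214/7.25-.5)
print('pic4');go(20+ (255/6)-.5,165+322/6-.5,140+285/6-.5,110+164/6-.5)
E
```

```text
pic8
0.02 [0.4408 0.4312] [0.4466 0.439 ] y' 87.7 96.4
0.031 [0.4395 0.4253] [0.4423 0.4235] y' 81.6 80.4
0.04 [0.4385 0.4205] [0.4387 0.4109] y' 76.7 67.3
0.05 [0.4373 0.4151] [0.4348 0.3968] y' 71.2 52.7
pic4
0.02 [0.4434 0.4431] [0.4498 0.4558] y' 99.9 113.5
0.031 [0.4421 0.4371] [0.4454 0.4401] y' 93.7 97.2
0.04 [0.4411 0.4321] [0.4418 0.4272] y' 88.6 83.9
0.05 [0.4399 0.4266] [0.4378 0.413 ] y' 83.0 69.2
```

Triangulating the +y end of the pack now gives a top height of about 30 mm at y' = 81 mm. It is flat on the floor and inside the wall; earlier it was riding up on it. Next is the housing.

```bash
python3 f1.py 9 s1; python3 plan.py .5594 -.199 .004 90.2
```

```text
s1 ('top',) [ 0.3997 -0.235  -0.0449] deg -2.6 {'top': 3.75}
s1 ('side',) [ 0.4053 -0.2287 -0.1245] deg -7.1 {'side': 0.14}
s1 ('top', 'side') [ 0.4044 -0.2301 -0.0948] deg -5.4 {'top': 4.34, 'side': 0.43}
t 15.38 tcp [ 0.5576 -0.1924  0.1394] toolx [ 0.  0. -1.] jaw yaw -89.6 w 1.0 F [ 0.1 -0.3 -0.1] q6 1.03
shift [135.4   1.8   6.6] turn 0.04 dist 136.0
```

jog_arm:
  plan: [100, 20, 2, 6.6, 0, 100, 55, 2, 6.6, 0, 100, 90, 2, 6.6, 0, 100, 115, 2, 6.6, 0, 100, 130, 2, 6.6, 0, 100, 135, 2, 6.6, 0, 100, 135, 2, 6.6, 0, 100, 135, 2, 6.6, 0]
  squeeze: 100

```text
clock: 16.05
tcp_pos: [0.5601, -0.1996, 0.0051]
tcp_rot: [1.206, 1.21, -1.205]
wrist_force: [0.1, 0.1, 0.5]
width: 0.999
```

```bash
python3 plan.py .5594 -.199 .004 90.2; python3 zoom.py side 9b 230 170 340 260
```

```text
t 16.05 tcp [ 0.5601 -0.1996  0.0051] toolx [ 0.001 -0.    -1.   ] jaw yaw -89.7 w 0.999 F [0.1 0.1 0.5] q6 1.02
shift [ 1.1 -0.7 -0.6] turn 0.01 dist 1.0
6.444444444444445
```

View pics/side9bz.png

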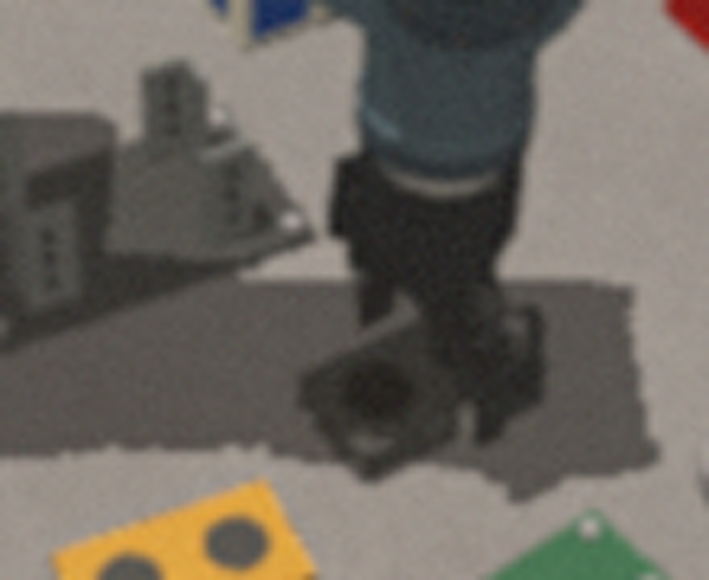

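The side view shows the housing between the open fingers, so I'm closing and lifting.

jog_arm:
  plan: [40, 0, 0, 0, 0, 40, 0, 0, 0, 0, 40, 0, 0, 0, 0, 40, 0, 0, 0, 0, 40, 0, 0, 0, 0, 40, 0, 0, 0, 0, 40, -10, 0, 0, 0, 40, -30, 0, 0, 0, 40, -65, 0, 0, 0, 40, -105, 0, 0, 0, 40, -135, 0, 0, 0, 40, -145, 0, 0, 0]
  squeeze: 100

```text
clock: 17.1
tcp_pos: [0.5618, -0.2007, 0.155]
tcp_rot: [1.207, 1.203, -1.203]
wrist_force: [1.4, -0.8, -6.5]
width: 0.672
```

```bash
python3 plan.py .4842 -.0138 .15 85.15
```

```text
t 17.1 tcp [ 0.5618 -0.2007  0.155 ] toolx [ 0.007 -0.004 -1.   ] jaw yaw -89.8 w 0.672 F [ 1.4 -0.8 -6.5] q6 1.03
shift [   3.6  -76.9 -187.3] turn 0.84 dist 202.0
```

jog_arm:
  plan: [40, 0, -4, -10, 0.1, 40, 0, -12, -30, 0.2, 40, 0, -24, -58, 0.3, 40, 0, -37, -90, 0.4, 40, 0, -50, -122, 0.6, 40, 0, -61, -150, 0.8, 40, 0, -70, -171, 0.84, 40, 0, -75, -183, 0.84, 40, 0, -77, -187, 0.84, 40, 0, -77, -187, 0.84, 40, 0, -77, -187, 0.84]

```text
clock: 18.02
tcp_pos: [0.4817, -0.0131, 0.1486]
tcp_rot: [1.27, 1.168, -1.272]
wrist_force: [0.4, 0.2, -6.9]
width: 0.668
```

```bash
python3 plan.py .4842 -.0138 .03 85.15; python3 zoom.py side 10 180 110 300 220;python3 zoom.py top 10 180 140 280 260
```

```text
t 18.02 tcp [ 0.4817 -0.0131  0.1486] toolx [-0.001 -0.    -1.   ] jaw yaw -94.8 w 0.668 F [ 0.4  0.2 -6.9] q6 1.38
shift [118.6   2.6   0.4] turn 0.0 dist 119.0
5.2727272727272725
4.833333333333333
```

View pics/side10z.png

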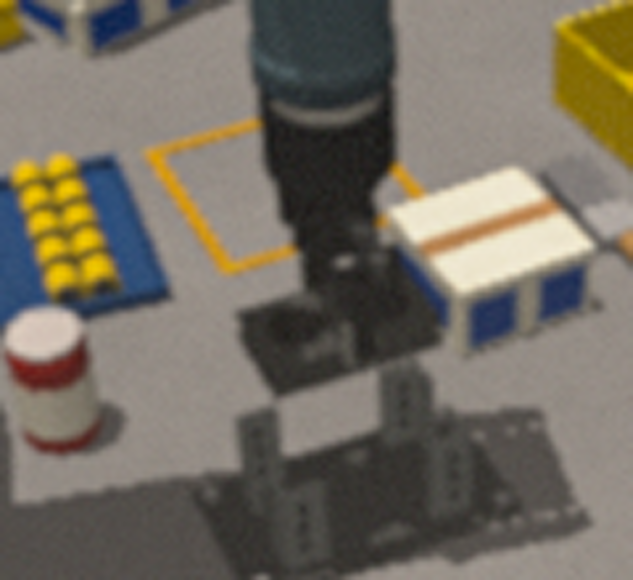

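View pics/top10z.png

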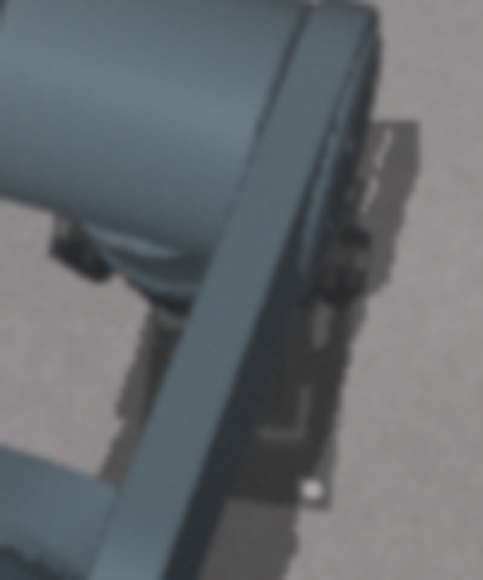

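jog_arm:
  plan: [40, 15, 2.5, 0, 0, 40, 35, 2.5, 0, 0, 40, 50, 2.5, 0, 0, 40, 58, 2.5, 0, 0, 40, 60, 2.5, 0, 0, 40, 60, 2.5, 0, 0]

```text
clock: 18.62
tcp_pos: [0.4844, -0.0135, 0.0889]
tcp_rot: [1.272, 1.168, -1.273]
wrist_force: [-0.4, -0.4, -7.0]
width: 0.67
```

```bash
python3 plan.py .4842 -.0138 .03 85.15; python3 zoom.py side 11 210 140 290 220
```

```text
t 18.62 tcp [ 0.4844 -0.0135  0.0889] toolx [-0.001  0.    -1.   ] jaw yaw -94.9 w 0.67 F [-0.4 -0.4 -7. ] q6 1.38
shift [58.9 -0.1  0.3] turn -0.01 dist 59.0
7.25
```

View pics/side11z.png

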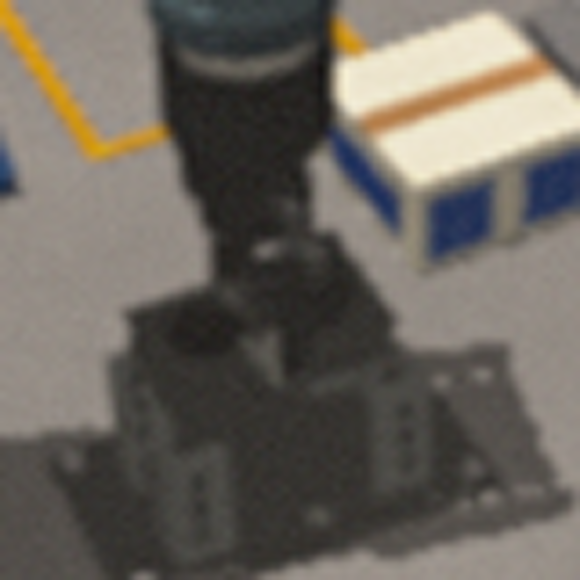

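```bash
cat > ov.py <<'E'
from fit import *
import sys
BOX['pk']=(.130,.080,.0); BOX['pin']=(.120,.07,0)
def ov(n,tag,items,roi,f=8,gain=2.2,b=20):
    i=cv2.imread(f'pics/{n}{tag}.png').astype(float); i=np.clip((i-b)*gain,0,255).astype(np.uint8)
    i=cv2.resize(i,None,fx=f,fy=f,interpolation=cv2.INTER_CUBIC)
    for k,g,z,col in items: cv2.polylines(i,[((hull(n,k,*g,z)+.5)*f).astype(int)],True,col,1)
    a,b_,c,d=roi; cv2.imwrite(f'pics/ov{n}{tag}.png',i[int(b_*f):int(d*f),int(a*f):int(c*f)])
E
python3 - <<'E'
from ov import *
F=(.4842+.0012,-.0138+.0018,-.0847)
ov('side','11',[('pk',F,.074,(0,255,0)),('plate',F,0,(0,0,255)),('housing',F,.084,(255,0,255))],(210,150,285,222))
E
```

```text
(no output)
```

View pics/ovside11.png

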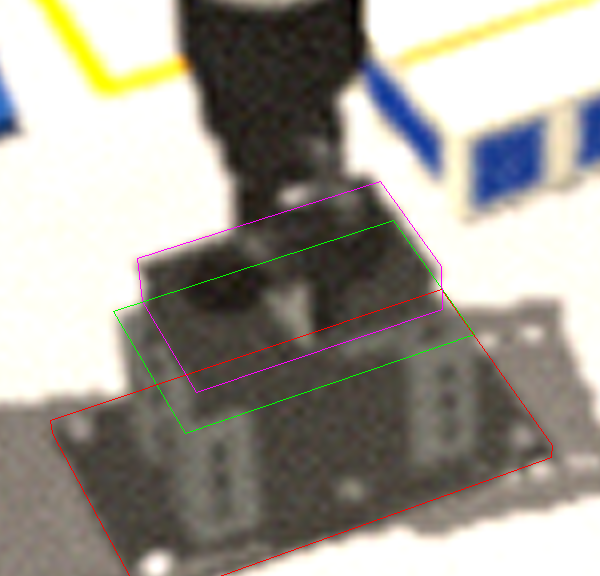

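jog_arm:
  plan: [40, 8, 0, 0, 0, 40, 18, 0, 0, 0, 40, 30, 0, 0, 0, 40, 42, 0, 0, 0, 40, 54, 0, 0, 0, 40, 64, 0, 0, 0, 40, 70, 0, 0, 0, 40, 73, 0, 0, 0, 40, 74, 0, 0, 0, 40, 74, 0, 0, 0]

```text
clock: 19.5
tcp_pos: [0.4846, -0.013, 0.0154]
tcp_rot: [1.271, 1.168, -1.271]
wrist_force: [0.8, -1.2, -6.2]
width: 0.67
```

```bash
python3 plan.py .4842 -.0138 .0125 85.15
```

```text
t 19.5 tcp [ 0.4846 -0.013   0.0154] toolx [ 0. -0. -1.] jaw yaw -94.8 w 0.67 F [ 0.8 -1.2 -6.2] q6 1.38
shift [ 2.9 -0.3  0.8] turn 0.0 dist 3.0
```

jog_arm:
  plan: [40, 1.5, 0, 0.5, 0, 40, 3, 0, 0.5, 0, 40, 3.5, 0, 0.5, 0, 40, 3.5, 0, 0.5, 0, 90, 3, 0, 0.5, 0, 90, 3, 0, 0.5, 0, 90, 3, 0, 0.5, 0, 90, -20, 0, 0.5, 0, 90, -50, 0, 0.5, 0, 90, -90, 0, 0.5, 0, 90, -130, 0, 0.5, 0, 90, -135, 0, 0.5, 0]

```text
clock: 20.5
tcp_pos: [0.4891, -0.0147, 0.1579]
tcp_rot: [1.275, 1.157, -1.263]
wrist_force: [1.4, -0.5, 0.7]
width: 0.902
```

```bash
python3 plan.py .4048 -.2297 .15 82.8; python3 zoom.py side 12 210 140 290 220
```

```text
t 20.5 tcp [ 0.4891 -0.0147  0.1579] toolx [ 0.012 -0.003 -1.   ] jaw yaw -94.8 w 0.902 F [ 1.4 -0.5  0.7] q6 1.38
shift [  7.6 -66.  221.3] turn 0.39 dist 231.0
7.25
```

View pics/side12z.png

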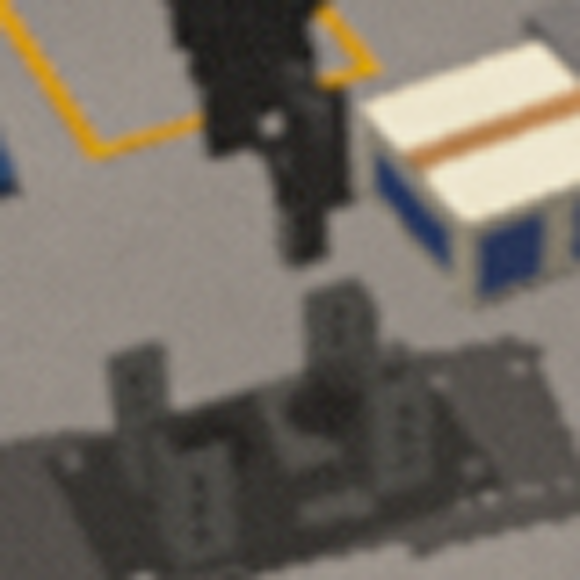

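jog_arm:
  plan: [100, 8, -11, 37, 0.1, 100, 8, -22, 74, 0.2, 100, 8, -33, 111, 0.3, 100, 8, -44, 148, 0.39, 100, 8, -55, 185, 0.39, 100, 8, -66, 221, 0.39, 100, 8, -66, 221, 0.39, 100, 8, -66, 221, 0.39, 100, 8, -66, 221, 0.39]

```text
clock: 21.3
tcp_pos: [0.3995, -0.2276, 0.1414]
tcp_rot: [1.302, 1.148, -1.302]
wrist_force: [-0.9, 1.0, -0.0]
width: 0.998
```

```bash
python3 f1.py 13 s1 s2 cover; python3 plan.py .4042 -.2298 -.004 82.8; python3 - <<'E'
import cv2
for n,(a,b,c,d) in (('top',(190,150,290,265)),('side',(200,150,320,240))):
    i=cv2.imread(f'pics/{n}13.png')[b:d,a:c]; cv2.imwrite(f'pics/{n}13z.png',cv2.resize(i,None,fx=5,fy=5,interpolation=cv2.INTER_CUBIC))
E
```

```text
s1 ('top',) [ 0.4027 -0.2322 -0.1659] deg -9.5 {'top': 3.71}
s1 ('side',) [ 0.4052 -0.2291 -0.134 ] deg -7.7 {'side': 0.28}
s1 ('top', 'side') [ 0.4041 -0.2299 -0.1174] deg -6.7 {'top': 3.71, 'side': 0.42}
s2 ('top',) [ 0.405  -0.3713  0.1034] deg 5.9 {'top': 1.11}
s2 ('side',) [ 0.3936 -0.3664  0.1736] deg 9.9 {'side': 0.16}
s2 ('top', 'side') [ 0.3937 -0.3677  0.2201] deg 12.6 {'top': 1.84, 'side': 0.55}
cover ('top',) [ 0.5288 -0.3305 -0.0982] deg -5.6 {'top': 0.74}
cover ('side',) [ 0.5378 -0.3369  0.1096] deg 6.3 {'side': 0.35}
cover ('top', 'side') [ 0.535  -0.3381  0.106 ] deg 6.1 {'top': 1.25, 'side': 0.63}
t 21.4 tcp [ 0.4    -0.2267  0.1417] toolx [-0.001  0.001 -1.   ] jaw yaw -97.1 w 0.996 F [ 0.1 -0.4  0.4] q6 0.92
shift [145.7   4.6   2.7] turn 0.02 dist 146.0
```

View pics/top13z.png

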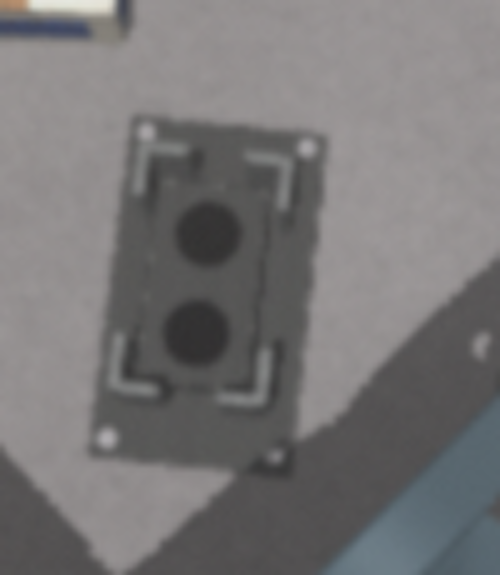

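View pics/side13z.png

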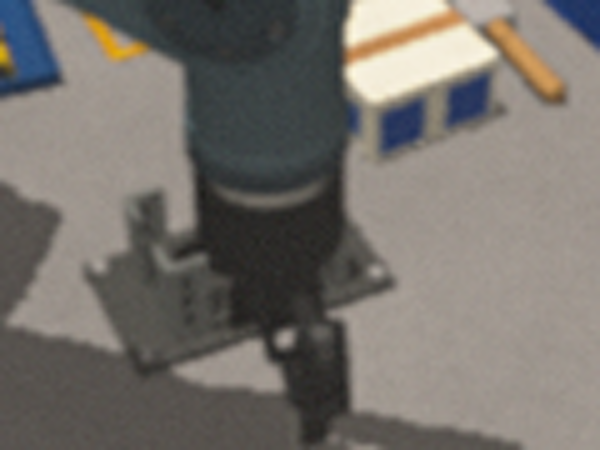

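```bash
python3 - <<'E'
from fit import *
p=unproj('top',190+203/5-.5,150+283.5/5-.5,.032); d=p[:2]-[.4832,-.0155]; c,s=np.cos(-.0847),np.sin(-.0847)
print(p,'pocket frame mm',np.round(np.array([c*d[0]+s*d[1],-s*d[0]+c*d[1]])*1e3,1))
a=unproj('top',190+208.5/5-.5,150+234.5/5-.5,.032);b=unproj('top',190+197/5-.5,150+332.5/5-.5,.032); print(np.degrees(np.arctan2(*(a-b)[[1,0]])))
E
```

```text
[ 0.48383827 -0.01401911  0.032     ] pocket frame mm [0.5 1.5]
-4.7339109523324305
```

jog_arm:
  plan: [100, 20, 4.6, 2.7, 0, 100, 55, 4.6, 2.7, 0, 100, 90, 4.6, 2.7, 0, 100, 120, 4.6, 2.7, 0, 100, 138, 4.6, 2.7, 0, 100, 144, 4.6, 2.7, 0, 100, 144, 4.6, 2.7, 0, 100, 144, 4.6, 2.7, 0, 100, 144, 4.6, 2.7, 0]
  squeeze: 100

```text
clock: 22.15
tcp_pos: [0.4054, -0.2318, -0.0003]
tcp_rot: [1.3, 1.145, -1.3]
wrist_force: [-0.5, -0.7, -0.2]
width: 1.002
```

jog_arm:
  plan: [40, 0, 0, 0, 0, 40, 0, 0, 0, 0, 40, 0, 0, 0, 0, 40, 0, 0, 0, 0, 40, 0, 0, 0, 0, 40, 0, 0, 0, 0]

```text
clock: 22.65
tcp_pos: [0.405, -0.2319, 0.0003]
tcp_rot: [1.301, 1.145, -1.3]
wrist_force: [-3.4, 5.1, 16.9]
width: 0.662
```

jog_arm:
  plan: [40, -10, 0, 0, 0, 40, -30, 0, 0, 0, 40, -65, 0, 0, 0, 40, -105, 0, 0, 0, 40, -145, 0, 0, 0, 40, -155, 0, 0, 0, 40, -155, 0, 0, 0]

```text
clock: 23.23
tcp_pos: [0.4062, -0.2334, 0.1577]
tcp_rot: [1.3, 1.138, -1.299]
wrist_force: [0.2, -0.4, -1.3]
width: 0.667
```

```bash
python3 plan.py .4842 -.0138 .15 85.15; python3 zoom.py side 14 210 150 310 250
```

```text
t 23.23 tcp [ 0.4062 -0.2334  0.1577] toolx [ 0.006 -0.006 -1.   ] jaw yaw -97.2 w 0.667 F [ 0.2 -0.4 -1.3] q6 0.92
shift [   6.8   49.9 -227.7] turn -0.39 dist 233.0
5.8
```

View pics/side14z.png

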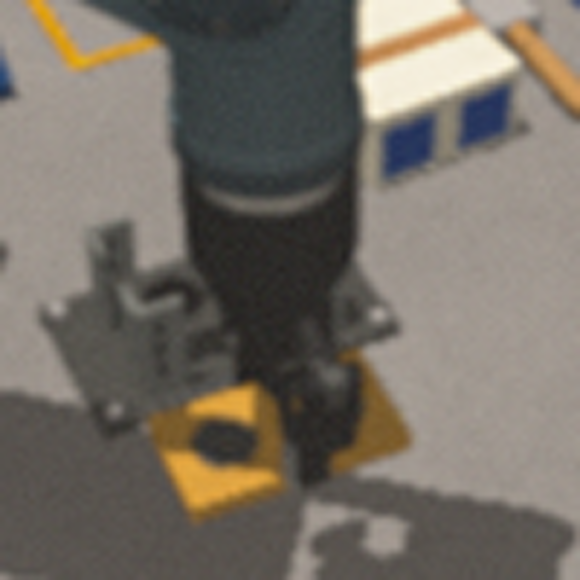

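jog_arm:
  plan: [40, 0, 3, -12, 0, 40, 0, 8, -35, -0.1, 40, 0, 15, -68, -0.2, 40, 0, 23, -105, -0.3, 40, 0, 31, -142, -0.39, 40, 2, 39, -177, -0.39, 40, 5, 45, -205, -0.39, 40, 7, 49, -222, -0.39, 40, 7, 50.5, -227, -0.39, 40, 7, 50.5, -227, -0.39, 40, 7, 50.5, -227, -0.39]

```text
clock: 24.2
tcp_pos: [0.4815, -0.0126, 0.1447]
tcp_rot: [1.269, 1.171, -1.273]
wrist_force: [-0.7, 0.2, -1.8]
width: 0.663
```

```bash
python3 plan.py .4848 -.0145 .09 85.15; python3 zoom.py side 15 180 110 300 220
```

```text
t 24.2 tcp [ 0.4815 -0.0126  0.1447] toolx [-0.003  0.    -1.   ] jaw yaw -94.8 w 0.663 F [-0.7  0.2 -1.8] q6 1.38
shift [54.7  3.7  1.7] turn 0.01 dist 55.0
5.2727272727272725
```

View pics/side15z.png

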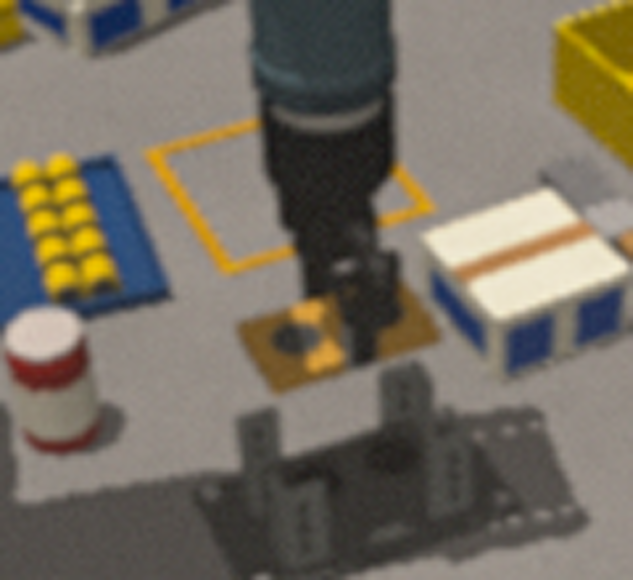

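jog_arm:
  plan: [40, 10, 3.5, 1.5, 0, 40, 25, 3.5, 1.5, 0, 40, 40, 3.5, 1.5, 0, 40, 52, 3.5, 1.5, 0, 40, 62, 3.5, 1.5, 0, 40, 74, 3.5, 1.5, 0, 40, 86, 3.5, 1.5, 0, 40, 96, 3.5, 1.5, 0, 40, 104, 3.5, 1.5, 0, 40, 107, 3.5, 1.5, 0, 40, 107, 3.5, 1.5, 0, 40, 107, 3.5, 1.5, 0]

```text
clock: 25.25
tcp_pos: [0.4862, -0.0144, 0.0395]
tcp_rot: [1.271, 1.168, -1.271]
wrist_force: [-0.9, -0.4, -2.2]
width: 0.668
```

```bash
python3 plan.py .4848 -.0145 .0325 85.15; python3 zoom.py side 16 200 140 290 220
```

```text
t 25.25 tcp [ 0.4862 -0.0144  0.0395] toolx [ 0. -0. -1.] jaw yaw -94.9 w 0.668 F [-0.9 -0.4 -2.2] q6 1.38
shift [ 7.  -1.4  0.2] turn -0.0 dist 7.0
7.25
```

View pics/side16z.png

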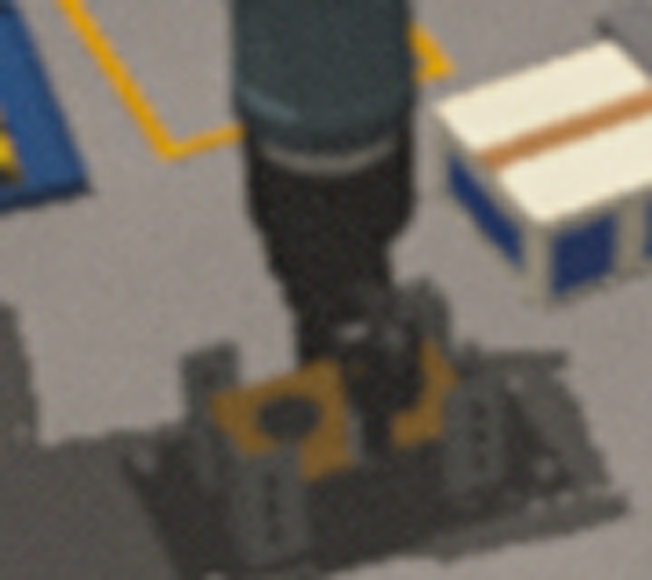

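jog_arm:
  plan: [40, 3, -1, 0, 0, 40, 6, -1, 0, 0, 40, 7.5, -1, 0, 0, 40, 7.5, -1, 0, 0, 90, 7, -1, 0, 0, 90, 7, -1, 0, 0, 90, 7, -1, 0, 0, 90, -10, -1, 0, 0, 90, -40, -1, 0, 0, 90, -75, -1, 0, 0, 90, -110, -1, 0, 0, 90, -115, -1, 0, 0]

```text
clock: 26.3
tcp_pos: [0.4887, -0.015, 0.1605]
tcp_rot: [1.274, 1.159, -1.265]
wrist_force: [1.1, -0.4, 1.3]
width: 0.903
```

```bash
python3 plan.py .3925 -.3673 .14 100; python3 f1.py 17 s2 cover;  python3 - <<'E'
import cv2
for n,(a,b,c,d) in (('top',(190,150,290,265)),('side',(200,140,320,240))):
    i=cv2.imread(f'pics/{n}17.png')[b:d,a:c]; cv2.imwrite(f'pics/{n}17z.png',cv2.resize(i,None,fx=5,fy=5,interpolation=cv2.INTER_CUBIC))
E
```

```text
t 26.3 tcp [ 0.4887 -0.015   0.1605] toolx [ 0.01  -0.003 -1.   ] jaw yaw -94.8 w 0.903 F [ 1.1 -0.4  1.3] q6 1.38
shift [ 20.5 -66.4 359.1] turn -2.47 dist 366.0
s2 ('top',) [ 0.3912 -0.3686  0.1729] deg 9.9 {'top': 0.2}
s2 ('side',) [ 0.3936 -0.3664  0.1735] deg 9.9 {'side': 0.16}
s2 ('top', 'side') [ 0.3923 -0.3676  0.1746] deg 10.0 {'top': 0.41, 'side': 0.42}
cover ('top',) [ 0.535  -0.3398  0.1074] deg 6.2 {'top': 0.19}
cover ('side',) [ 0.5379 -0.337   0.1048] deg 6.0 {'side': 0.29}
cover ('top', 'side') [ 0.5361 -0.3387  0.1068] deg 6.1 {'top': 0.41, 'side': 0.56}
```

View pics/side17z.png

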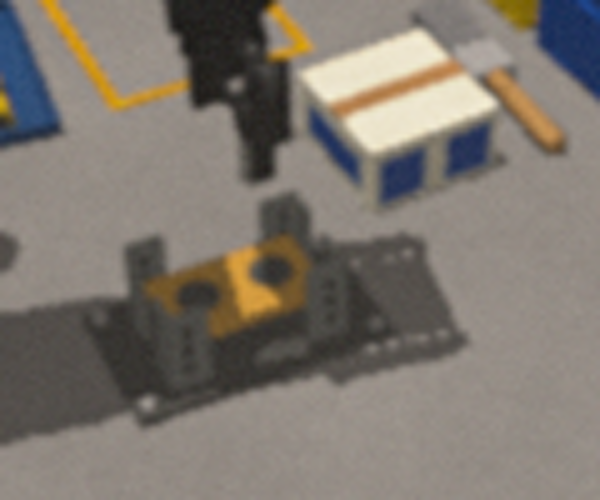

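jog_arm:
  plan: [100, 0, -7, 39, -0.2, 100, 0, -14, 78, -0.5, 100, 5, -21, 117, -0.8, 100, 10, -28, 156, -1.1, 100, 15, -36, 195, -1.4, 100, 20, -43, 234, -1.7, 100, 20, -50, 273, -2, 100, 20, -57, 312, -2.3, 100, 20, -64, 345, -2.47, 100, 20, -66, 359, -2.47, 100, 20, -66, 359, -2.47, 100, 20, -66, 359, -2.47]

```text
clock: 27.4
tcp_pos: [0.3881, -0.3654, 0.1325]
tcp_rot: [1.083, 1.289, -1.081]
wrist_force: [0.4, 0.6, -0.4]
width: 0.998
```

```bash
python3 plan.py .3924 -.3675 .003 100;python3 zoom.py side 18 200 200 330 330; python3 zoom.py top 18b 180 130 400 300
```

```text
t 27.4 tcp [ 0.3881 -0.3654  0.1325] toolx [-0.002  0.003 -1.   ] jaw yaw -80.1 w 0.998 F [ 0.4  0.6 -0.4] q6 0.42
shift [129.4   4.    3.3] turn -0.02 dist 130.0
4.461538461538462
3.411764705882353
```

View pics/side18z.png

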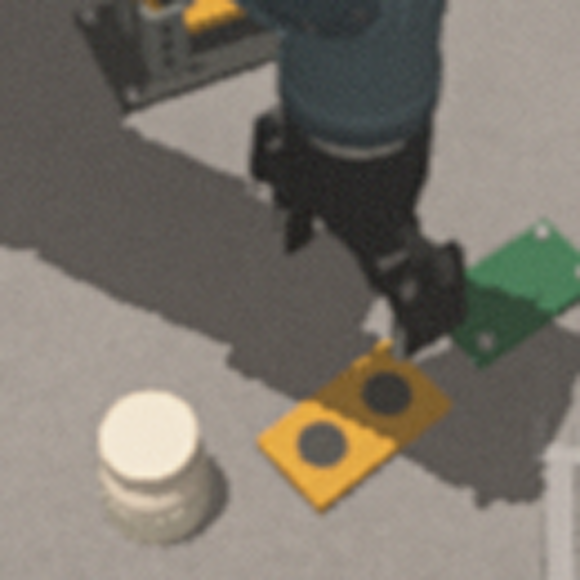

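View pics/top18bz.png

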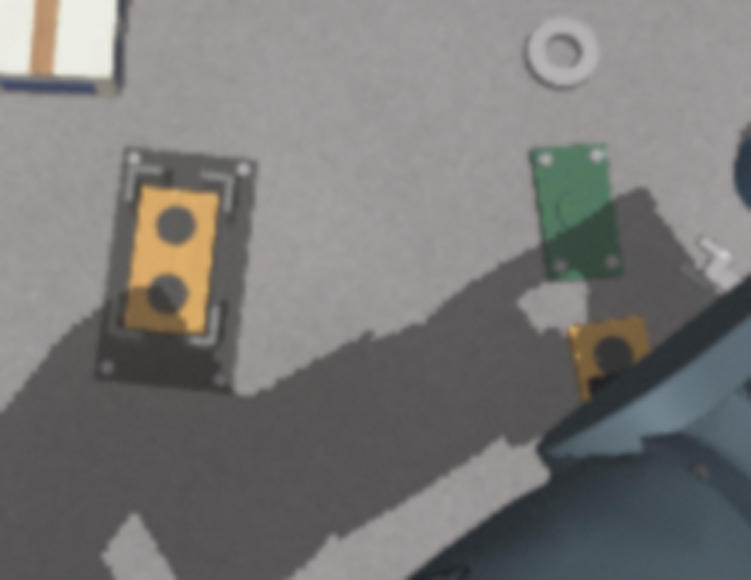

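jog_arm:
  plan: [100, 20, 4, 3.3, 0, 100, 50, 4, 3.3, 0, 100, 80, 4, 3.3, 0, 100, 105, 4, 3.3, 0, 100, 122, 4, 3.3, 0, 100, 128, 4, 3.3, 0, 100, 128, 4, 3.3, 0, 100, 128, 4, 3.3, 0, 100, 128, 4, 3.3, 0]

```text
clock: 28.25
tcp_pos: [0.3945, -0.3693, 0.0078]
tcp_rot: [1.078, 1.284, -1.08]
wrist_force: [1.4, 0.0, 0.2]
width: 0.999
```

```bash
python3 plan.py .3924 -.3675 .003 100
```

```text
t 28.25 tcp [ 0.3945 -0.3693  0.0078] toolx [ 0.001 -0.002 -1.   ] jaw yaw -80.0 w 0.999 F [1.4 0.  0.2] q6 0.42
shift [ 4.8 -1.7 -2.2] turn 0.0 dist 6.0
```

jog_arm:
  plan: [100, 2, -1.5, -2, 0, 100, 4, -1.5, -2, 0, 100, 4.5, -1.5, -2, 0, 40, 4.5, -1.5, -2, 0, 40, 4.5, -1.5, -2, 0, 40, 4.5, -1.5, -2, 0, 40, 4.5, -1.5, -2, 0, 40, 4.5, -1.5, -2, 0, 40, 4.5, -1.5, -2, 0, 40, 4.5, -1.5, -2, 0]

```text
clock: 29.08
tcp_pos: [0.3917, -0.3674, 0.003]
tcp_rot: [1.08, 1.287, -1.08]
wrist_force: [-3.1, 4.4, 12.3]
width: 0.658
```

jog_arm:
  plan: [40, -10, 0, 0, 0, 40, -30, 0, 0, 0, 40, -65, 0, 0, 0, 40, -105, 0, 0, 0, 40, -145, 0, 0, 0, 40, -155, 0, 0, 0, 40, -155, 0, 0, 0]

```text
clock: 29.67
tcp_pos: [0.3933, -0.3695, 0.1613]
tcp_rot: [1.077, 1.278, -1.081]
wrist_force: [-0.0, -1.0, -1.5]
width: 0.658
```

```bash
python3 plan.py .4855 -.0142 .15 85.15; python3 zoom.py side 19 200 150 330 280
```

```text
t 29.67 tcp [ 0.3933 -0.3695  0.1613] toolx [ 0.005 -0.007 -1.   ] jaw yaw -80.0 w 0.658 F [-0.  -1.  -1.5] q6 0.42
shift [   9.2  152.4 -334.1] turn 2.47 dist 367.0
4.461538461538462
```

View pics/side19z.png

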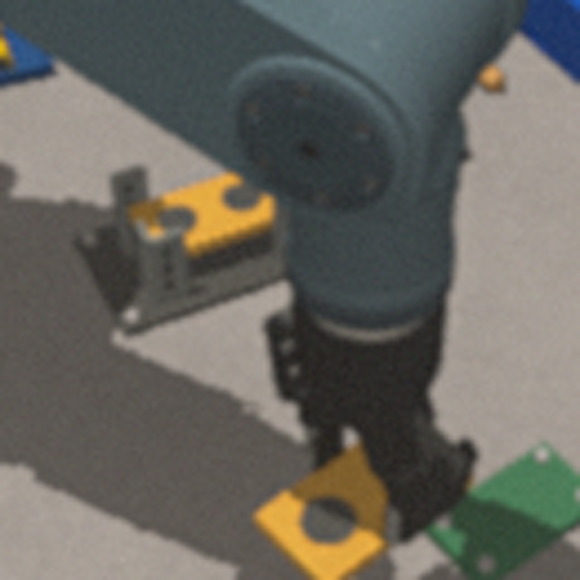

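jog_arm:
  plan: [40, 0, 5, -12, 0.1, 40, 0, 16, -35, 0.3, 40, 0, 31, -68, 0.6, 40, 0, 47, -104, 0.9, 40, 0, 63, -140, 1.2, 40, 2, 79, -175, 1.5, 40, 4, 95, -210, 1.8, 40, 6, 111, -244, 2.1, 40, 8, 127, -278, 2.4, 40, 9, 140, -307, 2.47, 40, 9, 148, -326, 2.47, 40, 9, 151, -334, 2.47]

```text
clock: 30.72
tcp_pos: [0.4806, -0.0087, 0.1448]
tcp_rot: [1.268, 1.175, -1.272]
wrist_force: [-0.1, 0.2, -2.0]
width: 0.65
```

jog_arm:
  plan: [40, 0, 0, 0, 0, 40, 0, 0, 0, 0]

```text
clock: 30.88
tcp_pos: [0.4813, -0.0121, 0.1462]
tcp_rot: [1.269, 1.171, -1.273]
wrist_force: [0.1, -1.2, -1.5]
width: 0.654
```

```bash
python3 plan.py .4842 -.0140 .051 85.15; python3 zoom.py side 20 180 110 300 220
```

```text
t 30.88 tcp [ 0.4813 -0.0121  0.1462] toolx [-0.003  0.    -1.   ] jaw yaw -94.8 w 0.654 F [ 0.1 -1.2 -1.5] q6 1.38
shift [95.2  3.3  1.7] turn 0.01 dist 95.0
5.2727272727272725
```

View pics/side20z.png

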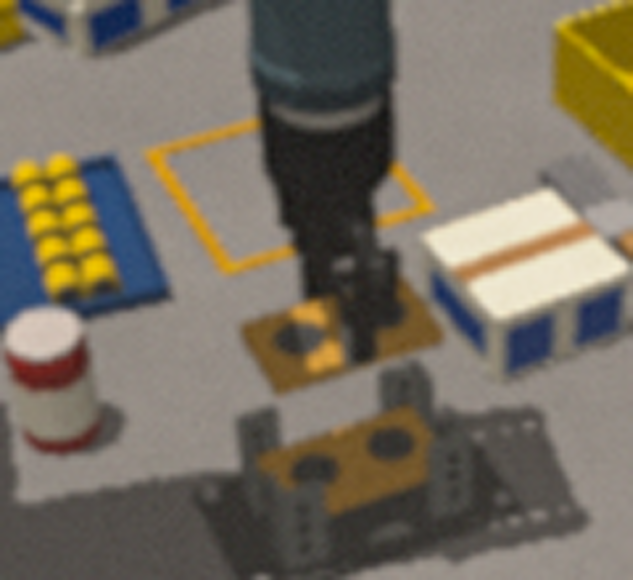

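jog_arm:
  plan: [40, 10, 2.5, 1.5, 0, 40, 25, 2.5, 1.5, 0, 40, 40, 2.5, 1.5, 0, 40, 52, 2.5, 1.5, 0, 40, 62, 2.5, 1.5, 0, 40, 73, 2.5, 1.5, 0, 40, 82, 2.5, 1.5, 0, 40, 89, 2.5, 1.5, 0, 40, 93, 2.5, 1.5, 0, 40, 93, 2.5, 1.5, 0, 40, 93, 2.5, 1.5, 0]

```text
clock: 31.85
tcp_pos: [0.485, -0.0138, 0.0549]
tcp_rot: [1.271, 1.168, -1.271]
wrist_force: [-0.3, -0.3, -1.1]
width: 0.654
```

```bash
python3 plan.py .4842 -.0140 .047 85.15; python3 zoom.py side 21 200 140 290 220
```

```text
t 31.85 tcp [ 0.485  -0.0138  0.0549] toolx [ 0. -0. -1.] jaw yaw -94.8 w 0.654 F [-0.3 -0.3 -1.1] q6 1.38
shift [ 7.9 -0.8  0.3] turn 0.0 dist 8.0
7.25
```

View pics/side21z.png

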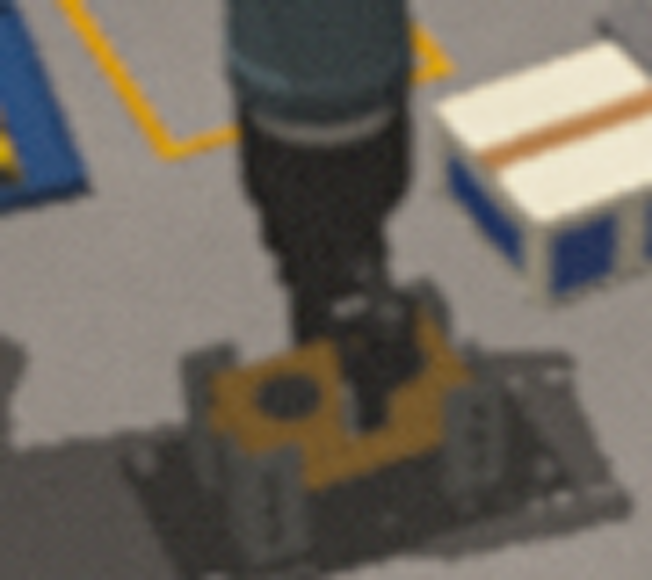

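jog_arm:
  plan: [40, 3, -0.5, 0, 0, 40, 6, -0.5, 0, 0, 40, 7.8, -0.5, 0, 0, 40, 8, -0.5, 0, 0, 90, 8, -0.5, 0, 0, 90, 8, -0.5, 0, 0, 90, 8, -0.5, 0, 0, 90, -10, -0.5, 0, 0, 90, -40, -0.5, 0, 0, 90, -75, -0.5, 0, 0, 90, -100, -0.5, 0, 0, 90, -105, -0.5, 0, 0]

```text
clock: 32.9
tcp_pos: [0.4873, -0.0144, 0.1648]
tcp_rot: [1.274, 1.161, -1.266]
wrist_force: [0.8, 0.8, 0.3]
width: 0.901
```

```bash
python3 plan.py .5365 -.3384 .14 96.1; python3 f1.py 22 cover;  python3 - <<'E'
import cv2
for n,(a,b,c,d) in (('side',(200,140,320,240)),):
    i=cv2.imread(f'pics/{n}22.png')[b:d,a:c]; cv2.imwrite(f'pics/{n}22z.png',cv2.resize(i,None,fx=5,fy=5,interpolation=cv2.INTER_CUBIC))
E
```

```text
t 32.9 tcp [ 0.4873 -0.0144  0.1648] toolx [ 0.008 -0.002 -1.   ] jaw yaw -94.8 w 0.901 F [0.8 0.8 0.3] q6 1.38
shift [ 25.9  76.1 318.6] turn -1.82 dist 329.0
cover ('top',) [ 0.5351 -0.3398  0.1058] deg 6.1 {'top': 0.16}
cover ('side',) [ 0.5379 -0.3371  0.1065] deg 6.1 {'side': 0.3}
cover ('top', 'side') [ 0.536  -0.3388  0.1054] deg 6.0 {'top': 0.38, 'side': 0.58}
```

View pics/side22z.png

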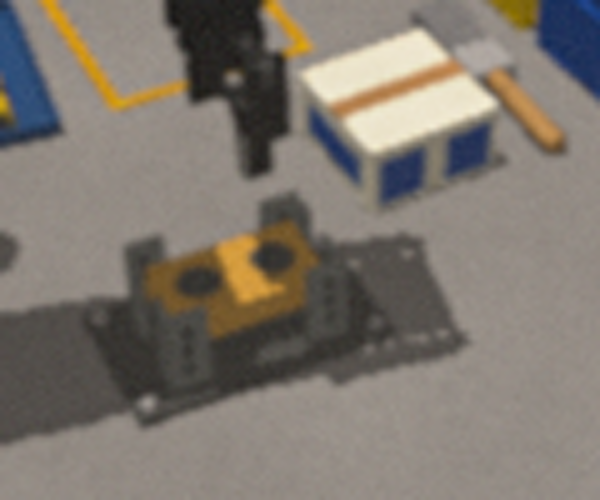

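jog_arm:
  plan: [100, 0, 9, 38, -0.2, 100, 0, 18, 76, -0.4, 100, 5, 27, 114, -0.6, 100, 10, 36, 152, -0.9, 100, 15, 45, 190, -1.2, 100, 20, 54, 228, -1.5, 100, 25, 63, 266, -1.82, 100, 25, 72, 300, -1.82, 100, 25, 76, 318, -1.82, 100, 25, 76, 318, -1.82, 100, 25, 76, 318, -1.82, 100, 25, 76, 318, -1.82]

```text
clock: 34.0
tcp_pos: [0.5322, -0.3355, 0.1328]
tcp_rot: [1.132, 1.261, -1.131]
wrist_force: [-1.6, 0.3, -0.9]
width: 0.997
```

```bash
python3 plan.py .5365 -.3384 .003 96.1;python3 zoom.py side 23 240 180 360 300; python3 zoom.py top 23 0 0 512 384
```

```text
t 34.0 tcp [ 0.5322 -0.3355  0.1328] toolx [-0.002  0.003 -1.   ] jaw yaw -83.9 w 0.997 F [-1.6  0.3 -0.9] q6 0.71
shift [129.8   4.2   3.8] turn -0.0 dist 130.0
4.833333333333333
1.5104166666666667
```

View pics/side23z.png

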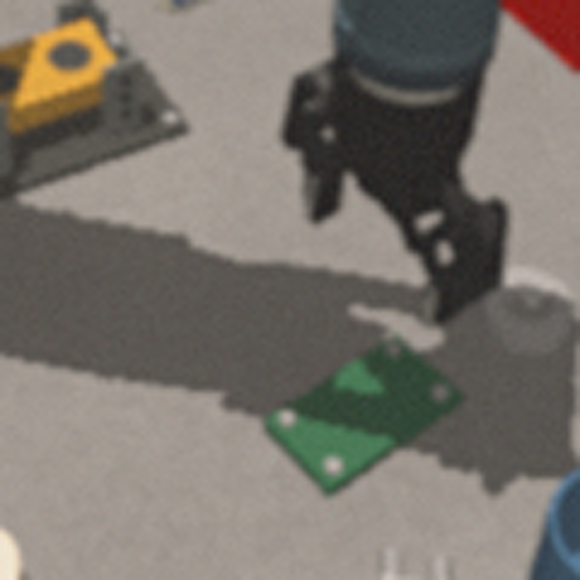

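View pics/top23z.png

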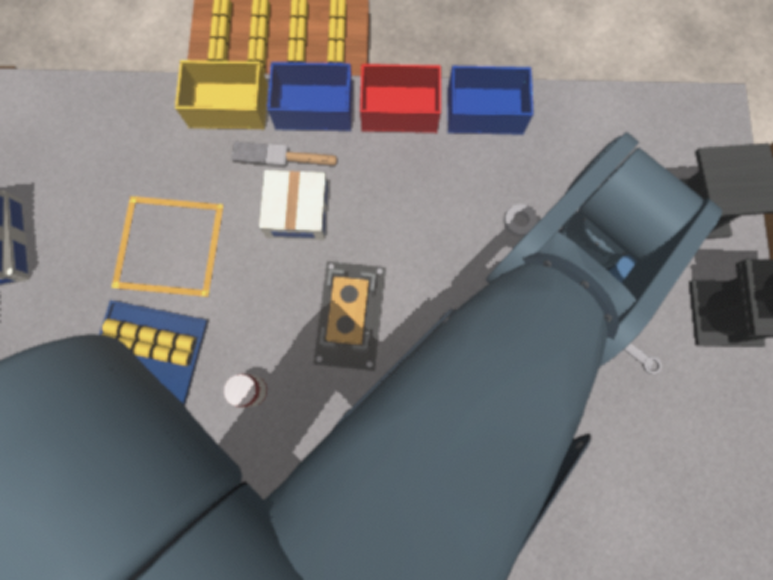

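jog_arm:
  plan: [100, 20, 3, 2.5, 0, 100, 50, 3, 2.5, 0, 100, 80, 3, 2.5, 0, 100, 105, 3, 2.5, 0, 100, 122, 3, 2.5, 0, 100, 128, 3, 2.5, 0, 100, 130, 3, 2.5, 0, 100, 130, 3, 2.5, 0, 100, 130, 3, 2.5, 0]

```text
clock: 34.85
tcp_pos: [0.5375, -0.3396, 0.0064]
tcp_rot: [1.13, 1.255, -1.13]
wrist_force: [0.5, 0.2, 0.8]
width: 0.996
```

```bash
python3 plan.py .5365 -.3384 .003 96.1
```

```text
t 34.85 tcp [ 0.5375 -0.3396  0.0064] toolx [ 0.002 -0.002 -1.   ] jaw yaw -83.9 w 0.996 F [0.5 0.2 0.8] q6 0.71
shift [ 3.4 -0.8 -1.3] turn 0.0 dist 4.0
```

jog_arm:
  plan: [100, 2, -0.5, -1, 0, 100, 3, -0.5, -1, 0, 100, 3, -0.5, -1, 0, 40, 3, -0.5, -1, 0, 40, 3, -0.5, -1, 0, 40, 3, -0.5, -1, 0, 40, 3, -0.5, -1, 0, 40, 3, -0.5, -1, 0, 40, 3, -0.5, -1, 0, 40, 3, -0.5, -1, 0]

```text
clock: 35.68
tcp_pos: [0.5363, -0.3387, 0.0032]
tcp_rot: [1.13, 1.256, -1.131]
wrist_force: [-1.9, 1.4, 8.1]
width: 0.657
```

jog_arm:
  plan: [40, -10, 0, 0, 0, 40, -30, 0, 0, 0, 40, -65, 0, 0, 0, 40, -105, 0, 0, 0, 40, -145, 0, 0, 0, 40, -155, 0, 0, 0, 40, -155, 0, 0, 0]

```text
clock: 36.27
tcp_pos: [0.538, -0.3401, 0.1621]
tcp_rot: [1.129, 1.248, -1.129]
wrist_force: [1.2, -0.1, -3.1]
width: 0.656
```

```bash
python3 plan.py .4850 -.0140 .155 85.15; python3 zoom.py side 24 240 150 360 260
```

```text
t 36.27 tcp [ 0.538  -0.3401  0.1621] toolx [ 0.007 -0.006 -1.   ] jaw yaw -83.9 w 0.656 F [ 1.2 -0.1 -3.1] q6 0.71
shift [   4.8  -18.2 -330. ] turn 1.82 dist 330.0
5.2727272727272725
```

View pics/side24z.png

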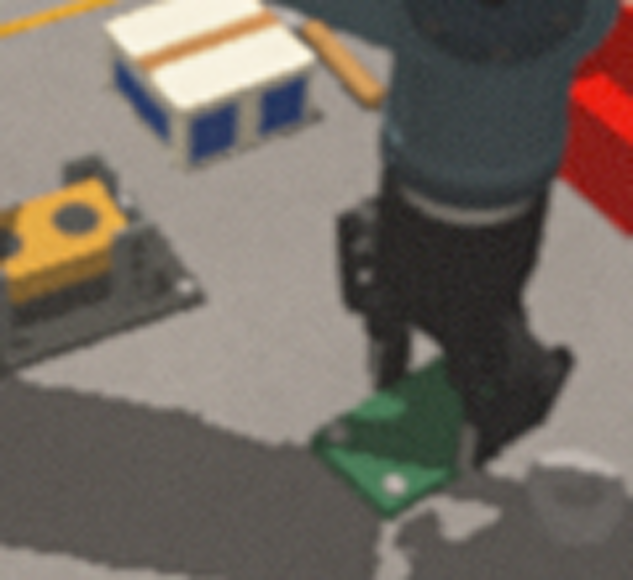

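jog_arm:
  plan: [40, 0, -1, -12, 0.1, 40, 0, -2, -35, 0.3, 40, 0, -4, -68, 0.5, 40, 0, -6, -105, 0.8, 40, 0, -8, -142, 1.1, 40, 2, -10, -178, 1.4, 40, 3, -12, -213, 1.7, 40, 4, -14, -247, 1.82, 40, 4, -16, -279, 1.82, 40, 4, -18, -307, 1.82, 40, 4, -19, -324, 1.82, 40, 4, -19, -330, 1.82]

```text
clock: 37.32
tcp_pos: [0.4785, -0.0083, 0.1497]
tcp_rot: [1.268, 1.176, -1.273]
wrist_force: [-0.1, -1.0, -2.7]
width: 0.657
```

jog_arm:
  plan: [40, 0, 0, 0, 0, 40, 0, 0, 0, 0]

```text
clock: 37.48
tcp_pos: [0.481, -0.0118, 0.1513]
tcp_rot: [1.27, 1.171, -1.273]
wrist_force: [-0.4, -0.8, -0.9]
width: 0.654
```

```bash
python3 plan.py .4842 -.0140 .063 85.15; python3 zoom.py side 25 180 110 300 220
```

```text
t 37.48 tcp [ 0.481  -0.0118  0.1513] toolx [-0.003  0.    -1.   ] jaw yaw -94.8 w 0.654 F [-0.4 -0.8 -0.9] q6 1.38
shift [88.3  3.7  1.9] turn 0.01 dist 88.0
5.2727272727272725
```

View pics/side25z.png

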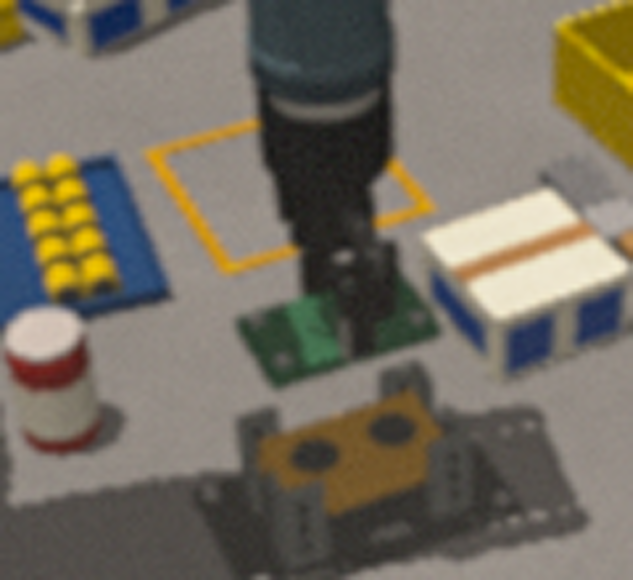

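jog_arm:
  plan: [40, 10, 2.5, 1.5, 0, 40, 25, 2.5, 1.5, 0, 40, 40, 2.5, 1.5, 0, 40, 52, 2.5, 1.5, 0, 40, 62, 2.5, 1.5, 0, 40, 72, 2.5, 1.5, 0, 40, 80, 2.5, 1.5, 0, 40, 85, 2.5, 1.5, 0, 40, 86, 2.5, 1.5, 0, 40, 86, 2.5, 1.5, 0, 40, 86, 2.5, 1.5, 0]

```text
clock: 38.45
tcp_pos: [0.4848, -0.0139, 0.0672]
tcp_rot: [1.271, 1.167, -1.271]
wrist_force: [-0.2, -0.1, -1.9]
width: 0.657
```

```bash
python3 plan.py .4842 -.0140 .059 85.15; python3 zoom.py side 26 200 140 290 220
```

```text
t 38.45 tcp [ 0.4848 -0.0139  0.0672] toolx [ 0.001 -0.    -1.   ] jaw yaw -94.8 w 0.657 F [-0.2 -0.1 -1.9] q6 1.38
shift [ 8.2 -0.6  0.2] turn 0.0 dist 8.0
7.25
```

View pics/side26z.png

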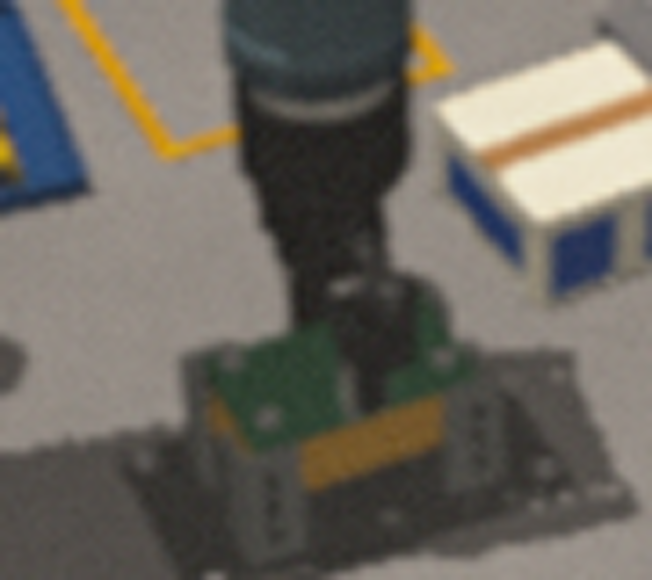

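jog_arm:
  plan: [40, 3, -0.5, 0, 0, 40, 6, -0.5, 0, 0, 40, 8, -0.5, 0, 0, 40, 8.3, -0.5, 0, 0, 90, 8.3, -0.5, 0, 0, 90, 8.3, -0.5, 0, 0, 90, 8.3, -0.5, 0, 0, 90, -10, -0.5, 0, 0, 90, -40, -0.5, 0, 0, 90, -75, -0.5, 0, 0, 90, -100, -0.5, 0, 0, 90, -105, -0.5, 0, 0]

```text
clock: 39.5
tcp_pos: [0.4869, -0.0145, 0.1768]
tcp_rot: [1.273, 1.161, -1.266]
wrist_force: [0.2, 0.2, 0.4]
width: 0.901
```

jog_arm:
  plan: [90, 0, 0, 40, 0, 90, 0, 0, 80, 0, 90, 0, 0, 120, 0, 90, 0, 0, 160, 0, 90, 0, 0, 200, 0, 90, 0, 0, 240, 0, 90, 0, 0, 240, 0, 90, 0, 0, 240, 0]

```text
clock: 40.17
tcp_pos: [0.4629, -0.2548, 0.171]
tcp_rot: [1.274, 1.167, -1.274]
wrist_force: [0.5, 0.7, 0.6]
width: 0.899
```

```bash
python3 f1.py 27 ctop bay;python3 plan.py .6 -.05 .12 0;  python3 - <<'E'
import cv2
for n,(a,b,c,d) in (('top',(60,100,270,260)),('side',(190,100,320,240))):
    i=cv2.imread(f'pics/{n}27.png')[b:d,a:c]; cv2.imwrite(f'pics/{n}27z.png',cv2.resize(i,None,fx=3.7,fy=3.7,interpolation=cv2.INTER_CUBIC))
E
```

```text
ctop ('top',) [ 0.6816  0.0921 -0.0236] deg -1.4 {'top': 0.59}
ctop ('side',) [0.612  0.1523 0.2769] deg 15.9 {'side': 3.53}
ctop ('top', 'side') [ 0.6795  0.0945 -0.0234] deg -1.3 {'top': 1.0, 'side': 13.83}
bay ('top',) [ 0.6096  0.3331 -0.0732] deg -4.2 {'top': 0.62}
bay ('side',) [ 0.6079  0.3321 -0.0744] deg -4.3 {'side': 1.98}
bay ('top', 'side') [ 0.6092  0.3329 -0.0738] deg -4.2 {'top': 0.63, 'side': 2.04}
t 40.27 tcp [ 0.4632 -0.2522  0.1709] toolx [-0.001  0.001 -1.   ] jaw yaw -94.9 w 0.9 F [ 0.1 -0.3  1.1] q6 0.93
shift [  51.   119.2 -213. ] turn 14.19 dist 249.0
```

View pics/side27z.png

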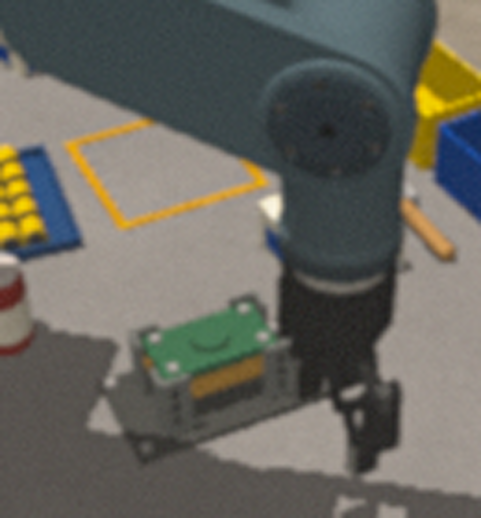

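View pics/top27z.png

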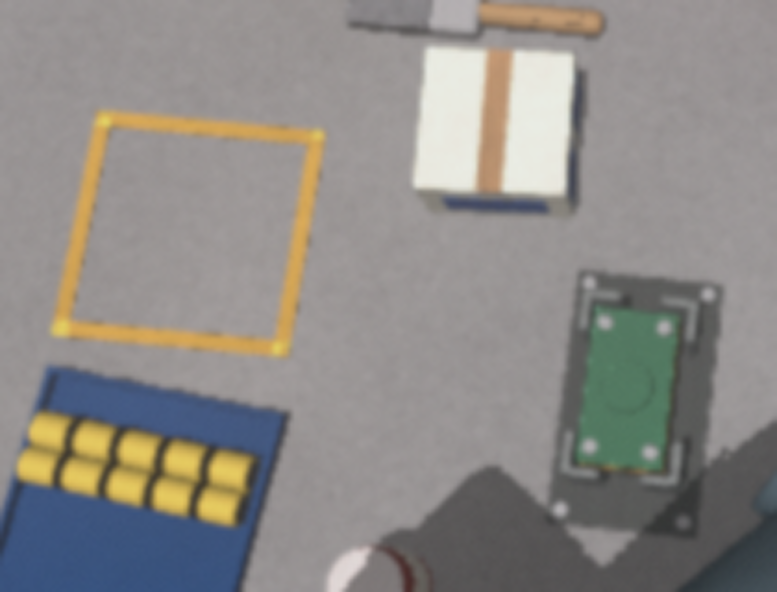

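```bash
python3 - <<'E'
from fit import *
for nm,u,v,z in(('bristle lower R',430,32,.01),('bristle lower L',352,24,.01),('handle end low',595,35,.01),('handle mid low',500,27,.01)):
    print(nm,np.round(unproj('top',60+u/3.7-.5,100+v/3.7-.5,z),4))
import fit
i={n:cv2.cvtColor(cv2.imread(f'pics/{n}27.png'),cv2.COLOR_BGR2RGB) for n in('top',)}
K=COL['ctop']; 
for th in(165,175,185):
    s=fit.fit('ctop',i,(.682,.092,-.02),.06,cams=('top',),margin=6,colf=lambda h,c:(c.min(-1)>th-25)&(c.max(-1)>th)|((c[...,0]-c[...,2]>35)&(c[...,0]>110))); print(th,s[0],s[1])
E
python3 zoom.py top 28 140 90 200 150
```

```text
bristle lower R [0.7731 0.1559 0.01  ]
bristle lower L [0.779  0.2183 0.01  ]
handle end low [0.7727 0.0257 0.01  ]
handle mid low [0.7782 0.1009 0.01  ]
165 [ 0.68167452  0.09244699 -0.02498163] {'top': 0.8323769711225604}
175 [ 0.68151357  0.09204614 -0.02189643] {'top': 0.5284039202249138}
185 [ 0.6815052   0.09186799 -0.02308729] {'top': 0.3459091354194892}
9.666666666666666
```

View pics/top28z.png

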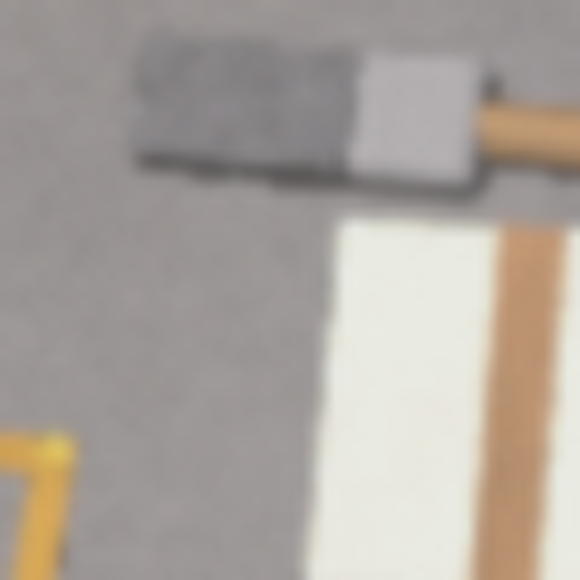

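jog_arm:
  plan: [100, 0, 15, -18, -1.1, 100, 0, 30, -36, -2.2, 100, 0, 45, -54, -3.3, 100, 0, 60, -72, -4.4, 100, 0, 75, -90, -5.5, 100, 0, 90, -108, -6.6, 100, 0, 105, -126, -7.7, 100, 0, 120, -144, -8.8, 100, 0, 135, -162, -9.9, 100, 0, 150, -180, -11, 100, 0, 165, -200, -12.1, 100, 0, 180, -220, -13.2]

```text
clock: 41.32
tcp_pos: [0.6618, -0.0457, 0.1716]
tcp_rot: [0.208, 1.561, -0.208]
wrist_force: [0.3, -0.3, 0.6]
width: 0.996
```

```bash
python3 plan.py .679 .011 .11 -4.1
```

```text
t 41.32 tcp [ 0.6618 -0.0457  0.1716] toolx [-0.  0. -1.] jaw yaw -15.2 w 0.996 F [ 0.3 -0.3  0.6] q6 0.02
shift [61.6 59.2  1.7] turn -1.85 dist 86.0
```

jog_arm:
  plan: [100, 15, 20, 1, -1, 100, 35, 40, 2, -1.85, 100, 50, 55, 2, -1.85, 100, 60, 59, 2, -1.85, 100, 61, 59, 2, -1.85, 100, 61, 59, 2, -1.85, 100, 61, 59, 2, -1.85]

```text
clock: 41.9
tcp_pos: [0.6797, 0.0065, 0.1116]
tcp_rot: [0.063, 1.569, -0.064]
wrist_force: [0.4, -0.6, 0.1]
width: 0.998
```

```bash
python3 plan.py .679 .011 .003 -4.1; python3 zoom.py side 29 190 100 330 220
```

```text
t 41.9 tcp [0.6797 0.0065 0.1116] toolx [ 0.001 -0.001 -1.   ] jaw yaw -4.6 w 0.998 F [ 0.4 -0.6  0.1] q6 -0.08
shift [108.6   4.5  -1.1] turn -0.09 dist 109.0
4.833333333333333
```

View pics/side29z.png

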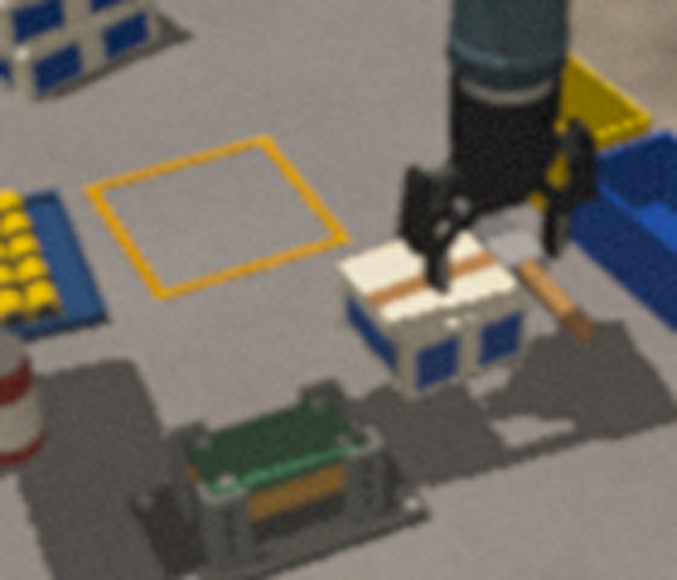

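jog_arm:
  plan: [100, 25, 1, -1, -0.09, 100, 55, 1, -1, -0.09, 100, 80, 1, -1, -0.09, 100, 98, 1, -1, -0.09, 100, 105, 1, -1, -0.09, 100, 106, 1, -1, -0.09, 100, 106, 1, -1, -0.09]

```text
clock: 42.53
tcp_pos: [0.6792, 0.0077, 0.0059]
tcp_rot: [0.056, 1.569, -0.056]
wrist_force: [-0.2, -1.0, 0.1]
width: 1.004
```

```bash
python3 plan.py .679 .03 .003 -4.1; python3 zoom.py side 30 220 120 320 220
```

```text
t 42.53 tcp [0.6792 0.0077 0.0059] toolx [ 0.001 -0.    -1.   ] jaw yaw -4.1 w 1.004 F [-0.2 -1.   0.1] q6 -0.09
shift [ 2.9 22.3 -1.8] turn 0.0 dist 23.0
5.8
```

View pics/side30z.png

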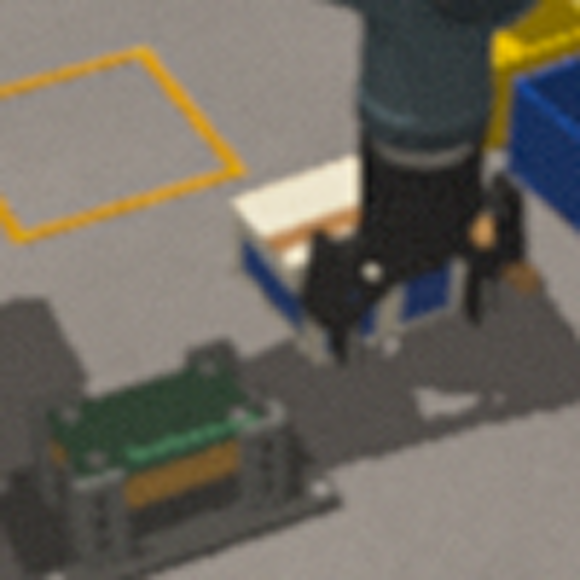

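jog_arm:
  plan: [100, 0, 5, 0, 0, 100, 0, 12, 0, 0, 100, 0, 20, 0, 0, 100, 0, 32, -1, 0, 100, 0, 46, -2, 0, 100, 0, 60, -3, 0, 100, 0, 74, -4, 0, 100, 0, 88, -5, 0, 100, 0, 102, -6, 0, 100, 0, 114, -7, 0, 100, 0, 122, -8, 0, 100, 0, 126, -8, 0]

```text
clock: 43.58
tcp_pos: [0.6796, 0.1359, 0.0055]
tcp_rot: [0.053, 1.569, -0.054]
wrist_force: [0.3, -5.5, 2.2]
width: 0.996
```

```bash
python3 plan.py .679 .268 .005 -4.1; python3 zoom.py top 31 60 90 240 220;python3 zoom.py side 31 190 90 310 200
```

```text
t 43.58 tcp [0.6796 0.1359 0.0055] toolx [ 0.001 -0.001 -1.   ] jaw yaw -3.9 w 0.996 F [ 0.3 -5.5  2.2] q6 0.1
shift [  0.4 131.7  -9.6] turn 0.03 dist 132.0
4.333333333333333
5.2727272727272725
```

View pics/top31z.png

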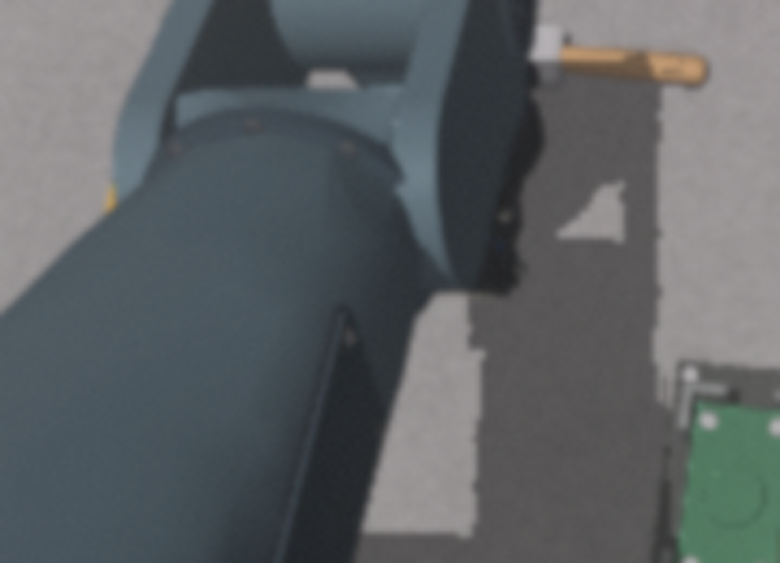

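View pics/side31z.png

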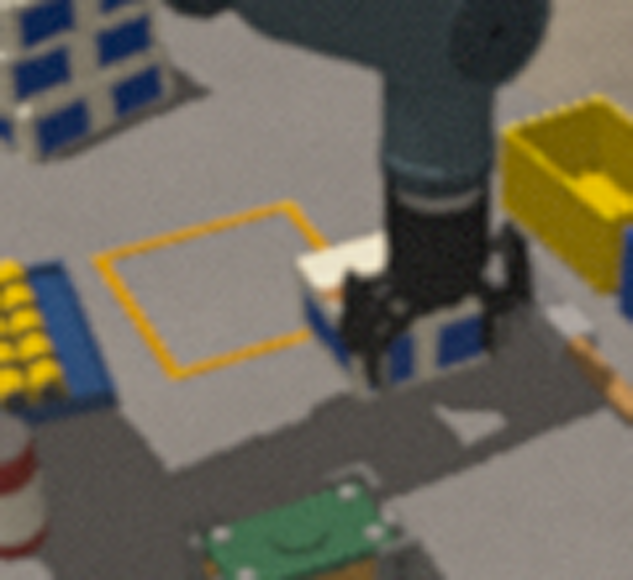

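jog_arm:
  plan: [100, 0, 6, 0, 0, 100, 0, 15, -1, 0, 100, 0, 28, -2, 0, 100, 0, 42, -3, 0, 100, 0, 56, -4, 0, 100, 0, 70, -5, 0, 100, 0, 84, -6, 0, 100, 0, 98, -7, 0, 100, 0, 109, -8, 0, 100, 0, 117, -9, 0, 100, 0, 121, -9, 0, 100, 0, 122, -9, 0]

```text
clock: 44.68
tcp_pos: [0.6784, 0.2582, 0.0046]
tcp_rot: [0.054, 1.571, -0.054]
wrist_force: [-0.5, -2.6, 0.2]
width: 1.0
```

jog_arm:
  plan: [100, 0, -10, 0, 0, 100, 0, -25, 0, 0, 100, -20, -40, 0, 0, 100, -60, -50, 0, 0, 100, -100, -50, 0, 0, 100, -130, -90, 0, 0, 100, -130, -130, 0, 0, 100, -130, -170, 0, 0, 100, -130, -210, 0, 0, 100, -130, -250, 0, 0, 100, -130, -250, 0, 0]

```text
clock: 45.6
tcp_pos: [0.6607, -0.0018, 0.135]
tcp_rot: [0.059, 1.569, -0.063]
wrist_force: [1.0, 0.3, 0.5]
width: 1.003
```

```bash
python3 plan.py .75 .3 .14 85.9; python3 zoom.py top 32 60 90 240 220;python3 zoom.py side 32 190 90 310 200
```

```text
t 45.6 tcp [ 0.6607 -0.0018  0.135 ] toolx [ 0.    -0.003 -1.   ] jaw yaw -4.5 w 1.003 F [1.  0.3 0.5] q6 -0.1
shift [ -5.8 307.8  65.6] turn 14.94 dist 315.0
4.333333333333333
5.2727272727272725
```

View pics/top32z.png

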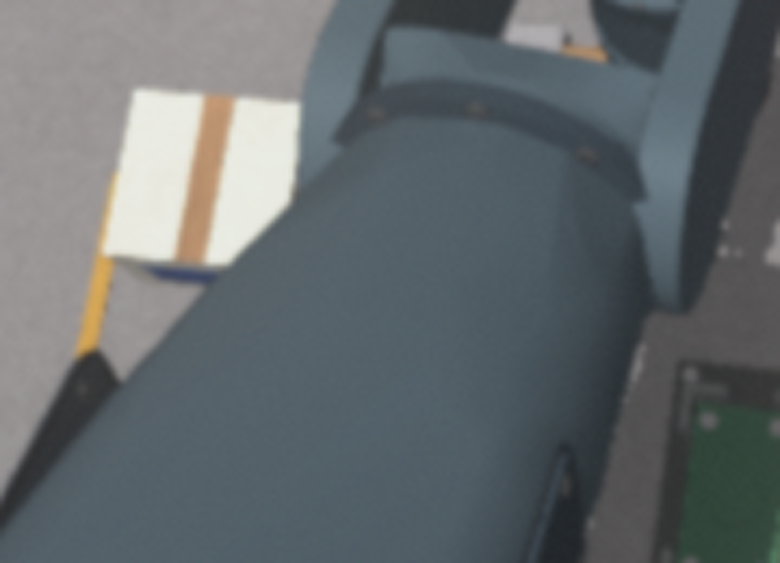

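View pics/side32z.png

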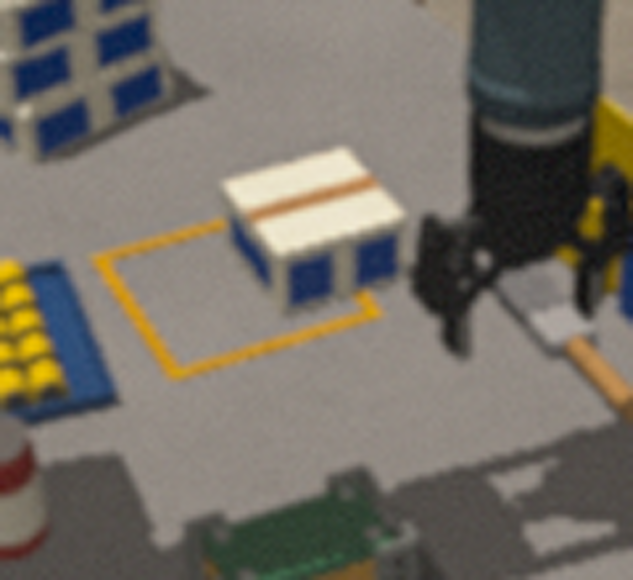

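```bash
cat > cart.py <<'E'
from fit import *
import fit,sys
tag=sys.argv[1]; g=tuple(float(a) for a in sys.argv[2:5]); cams=sys.argv[5].split(',')
ims={n:cv2.cvtColor(cv2.imread(f'pics/{n}{tag}.png'),cv2.COLOR_BGR2RGB) for n in cams}
for n in cams:
  for th in((175,190,205)):
    s=fit.fit('ctop',ims,g,.06,cams=(n,),margin=8,colf=lambda h,c:(c.max(-1)>th)|((c[...,0]-c[...,2]>45)&(c[...,0]>150)&(h[...,1]<150)))
    print(n,th,np.round(s[0],4),round(np.degrees(s[0][2]),1),s[1])
  b=fit.fit('bay',ims,(.61,.333,-.073),0,cams=(n,)); print('bay',np.round(b[0],4),b[1])
E
python3 cart.py 32 .683 .324 -.07 side; python3 cart.py 31 .683 .2 -.07 side >/dev/null; python3 - <<'E'
import cv2
i=cv2.imread('pics/side32.png'); print(i[125,240],i[140,246],i[145,258],i[130,255])
E
```

```text
side 175 [ 0.6824  0.3291 -0.0718] -4.1 {'side': 0.5201838719745515}
side 190 [ 0.6826  0.3292 -0.0647] -3.7 {'side': 0.3175866928004413}
side 205 [ 0.6827  0.3292 -0.063 ] -3.6 {'side': 0.19593097740457172}
bay [ 0.6077  0.332  -0.0743] {'side': 1.8562246975748866}
[201 226 234] [87 56 49] [ 58 115 150] [208 229 238]
```

```bash
python3 - <<'E'
from fit import *
print([np.round(unproj('top',u,v,z),3).tolist() for u,v,z in((120,86,0),(173,86,0),(118,86,.0),(118,80,.06),(175,80,.06))])
E
python3 zoom.py top 33 100 30 200 130
python3 plan.py .775 .3215 .14 85.9
```

```text
[[0.847, 0.332, 0.0], [0.849, 0.172, -0.0], [0.847, 0.338, 0.0], [0.834, 0.314, 0.06], [0.836, 0.152, 0.06]]
5.8
t 45.75 tcp [0.661  0.0061 0.1348] toolx [-0.     0.001 -1.   ] jaw yaw -4.2 w 0.999 F [-0.   0.4 -0.4] q6 -0.1
shift [ -5.  322.9  90.8] turn 14.99 dist 335.0
```

View pics/top33z.png

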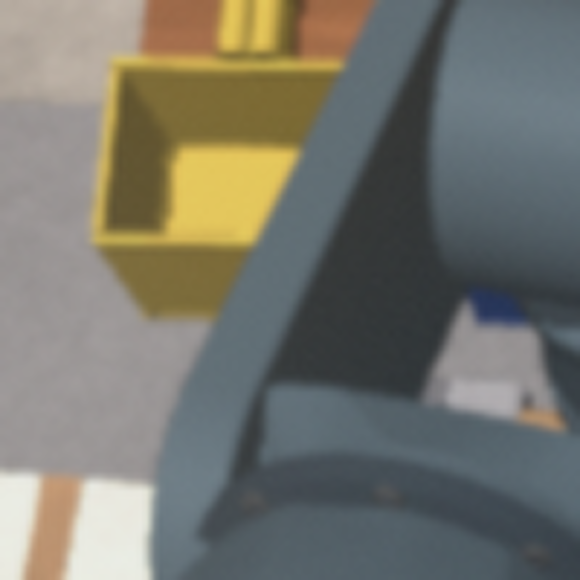

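jog_arm:
  plan: [100, -5, 28, 8, -1.1, 100, -5, 56, 16, -2.2, 100, -5, 84, 24, -3.3, 100, -5, 112, 32, -4.4, 100, -5, 140, 40, -5.5, 100, -5, 168, 48, -6.6, 100, -5, 196, 56, -7.7, 100, -5, 224, 64, -8.8, 100, -5, 252, 72, -9.9, 100, -5, 280, 80, -11, 100, -5, 305, 86, -12.1, 100, -5, 322, 90, -13.2]

```text
clock: 46.75
tcp_pos: [0.7726, 0.3275, 0.1391]
tcp_rot: [-1.023, 1.316, 1.025]
wrist_force: [0.5, 1.3, 0.7]
width: 1.002
```

```bash
python3 plan.py .774 .3215 .1 85.9
```

```text
t 46.75 tcp [0.7726 0.3275 0.1391] toolx [-0.001  0.001 -1.   ] jaw yaw 75.8 w 1.002 F [0.5 1.3 0.7] q6 -1.06
shift [39.1 -2.9 -5.5] turn -1.69 dist 40.0
```

jog_arm:
  plan: [100, 5, -3, -5, -0.8, 100, 10, -3, -5.5, -1.69, 100, 30, -3, -5.5, -1.69, 100, 39, -3, -5.5, -1.69, 100, 39, -3, -5.5, -1.69, 100, 39, -3, -5.5, -1.69]

```text
clock: 47.25
tcp_pos: [0.7738, 0.3173, 0.0992]
tcp_rot: [-1.149, 1.249, 1.151]
wrist_force: [0.1, 0.2, 0.4]
width: 1.001
```

```bash
python3 plan.py .774 .3215 .005 85.9; python3 zoom.py side 34 190 70 310 180
```

```text
t 47.25 tcp [0.7738 0.3173 0.0992] toolx [-0.003 -0.    -1.   ] jaw yaw 85.4 w 1.001 F [0.1 0.2 0.4] q6 -1.24
shift [94.2 -0.1  4.3] turn -0.09 dist 94.0
5.2727272727272725
```

View pics/side34z.png

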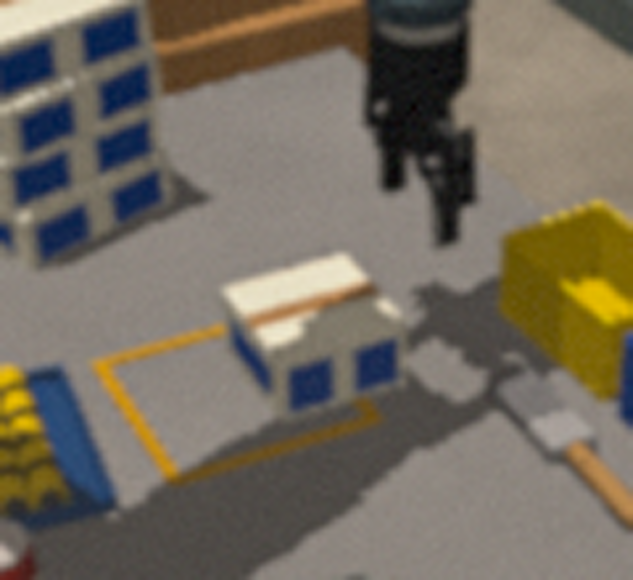

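jog_arm:
  plan: [100, 20, 0, 4, -0.08, 100, 45, 0, 4, -0.08, 100, 68, 0, 4, -0.08, 100, 84, 0, 4, -0.08, 100, 92, 0, 4, -0.08, 100, 93, 0, 4, -0.08, 100, 93, 0, 4, -0.08]

```text
clock: 47.88
tcp_pos: [0.7757, 0.3206, 0.0079]
tcp_rot: [-1.155, 1.243, 1.155]
wrist_force: [-0.0, -0.1, 0.5]
width: 1.001
```

```bash
python3 plan.py .690 .3275 .005 85.9; python3 zoom.py side 35 190 70 310 180
```

```text
t 47.88 tcp [0.7757 0.3206 0.0079] toolx [ 0.  0. -1.] jaw yaw 85.8 w 1.001 F [-0.  -0.1  0.5] q6 -1.25
shift [ 2.9 86.   0.7] turn -0.01 dist 86.0
5.2727272727272725
```

View pics/side35z.png

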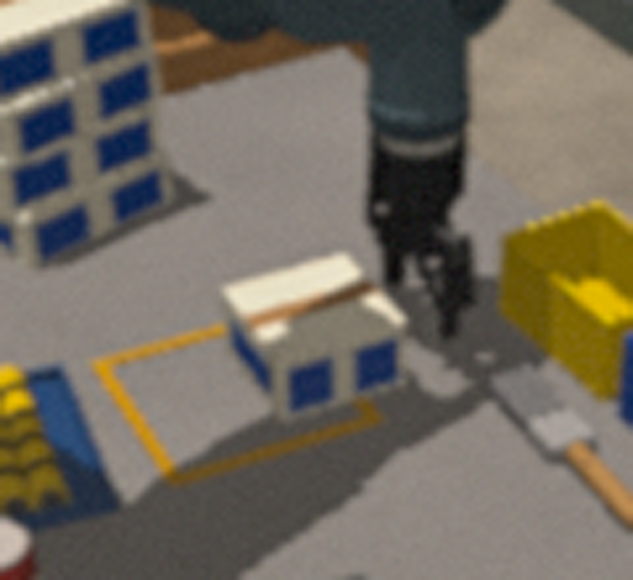

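jog_arm:
  plan: [100, 1, 6, 0, 0, 100, 2, 14, 0, 0, 100, 2, 22, 0, 0, 100, 2, 30, 0, 0, 100, 2, 39, 0, 0, 100, 2, 48, 0, 0, 100, 2, 57, 0, 0, 100, 2, 66, 0, 0, 100, 2, 75, 0, 0, 100, 2, 83, 0, 0, 100, 2, 89, 0, 0, 100, 2, 91, 0, 0]

```text
clock: 48.93
tcp_pos: [0.6861, 0.3276, 0.0083]
tcp_rot: [-1.157, 1.238, 1.153]
wrist_force: [6.0, 0.3, 3.1]
width: 0.998
```

jog_arm:
  plan: [100, 0, 0, 0, 0, 100, 0, 0, 0, 0, 100, 0, -20, 0, 0, 100, 0, -40, 0, 0, 100, -30, -50, 0, 0]

```text
clock: 49.35
tcp_pos: [0.7301, 0.3215, 0.0265]
tcp_rot: [-1.151, 1.257, 1.163]
wrist_force: [-0.8, -0.1, -2.2]
width: 1.002
```

```bash
python3 plan.py .690 .3275 .005 85.9; python3 zoom.py side 36 190 70 310 180; python3 cart.py 36 .616 .336 -.07 side
```

```text
t 49.35 tcp [0.7301 0.3215 0.0265] toolx [-0.014 -0.004 -1.   ] jaw yaw 85.8 w 1.002 F [-0.8 -0.1 -2.2] q6 -1.23
shift [22.  40.1  3.2] turn -0.02 dist 46.0
5.2727272727272725
side 175 [ 0.6199  0.3428 -0.1318] -7.5 {'side': 1.7317663553727058}
side 190 [ 0.6201  0.3396 -0.1009] -5.8 {'side': 1.9406569955062063}
side 205 [ 0.62    0.3371 -0.0782] -4.5 {'side': 2.147010580584646}
bay [ 0.6085  0.3293 -0.0708] {'side': 2.3759008318214225}
```

View pics/side36z.png

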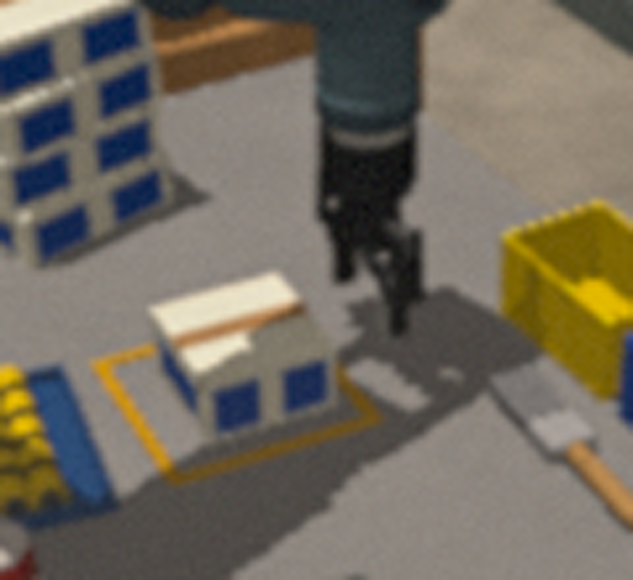

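jog_arm:
  plan: [100, -40, 0, 0, 0, 100, -80, 0, 0, 0, 100, -110, 0, 0, 0, 100, -120, 0, -40, 0, 100, -120, 0, -80, 0, 100, -120, 10, -120, 0, 100, -120, 20, -160, 0, 100, -120, 30, -200, 0, 100, -120, 40, -240, 0, 100, -120, 50, -280, 0, 100, -120, 60, -320, 0, 100, -120, 70, -360, 0]

```text
clock: 50.4
tcp_pos: [0.6371, -0.0315, 0.1558]
tcp_rot: [-1.155, 1.243, 1.156]
wrist_force: [0.6, -0.5, -0.1]
width: 1.002
```

jog_arm:
  plan: [100, 0, 20, -40, 0, 100, 0, 40, -80, 0, 100, 0, 60, -120, 0, 100, 0, 80, -160, 0, 100, 0, 100, -200, 0, 100, 0, 100, -200, 0, 100, 0, 100, -200, 0]

```text
clock: 50.98
tcp_pos: [0.5221, -0.2255, 0.1559]
tcp_rot: [-1.152, 1.246, 1.152]
wrist_force: [-0.2, -0.1, -0.2]
width: 0.999
```

```bash
python3 plan.py .690 .3275 .005 85.9; python3 zoom.py side 37 190 70 310 180; python3 zoom.py top 37 60 100 180 200; python3 cart.py 37 .616 .336 -.07 top,side
```

```text
t 50.98 tcp [ 0.5221 -0.2255  0.1559] toolx [-0.001 -0.    -1.   ] jaw yaw 85.5 w 0.999 F [-0.2 -0.1 -0.2] q6 -2.11
shift [ 150.6 -124.6  564.4] turn -0.06 dist 597.0
5.2727272727272725
5.8
top 175 [ 0.615   0.3349 -0.0319] -1.8 {'top': 4.276713374257032}
top 190 [ 0.6156  0.3347 -0.0422] -2.4 {'top': 4.227532436833427}
top 205 [ 0.6159  0.3351 -0.0445] -2.5 {'top': 4.241995642532769}
bay [ 0.6077  0.3304 -0.0789] {'top': 5.7104596360642095}
side 175 [ 0.6203  0.3325 -0.0795] -4.6 {'side': 0.7298538239599572}
side 190 [ 0.6205  0.3336 -0.0667] -3.8 {'side': 0.49079417243908746}
side 205 [ 0.6209  0.3336 -0.069 ] -4.0 {'side': 0.3404416186112922}
bay [ 0.6087  0.3298 -0.0747] {'side': 2.296797498118924}
```

View pics/top37z.png

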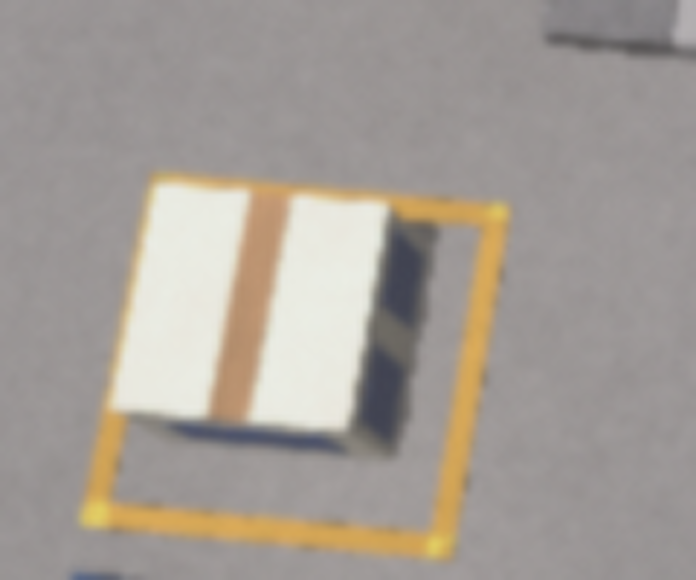

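View pics/side37z.png

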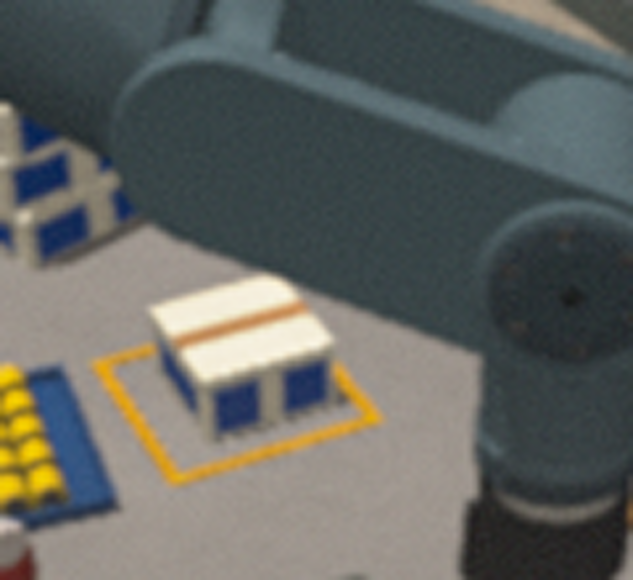

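```bash
cat > bayh.py <<'E'
from fit import *
def corners_px(n,path,g=(.61,.333,-.073)):
    im=cv2.cvtColor(cv2.imread(path),cv2.COLOR_BGR2RGB)
    hp=hull(n,'bay',*g,0); lo=hp.min(0)-14;hi=hp.max(0)+14
    p,_=masked(im,'bay',COL['bay'],(*lo,*hi))
    # fit 4 lines: assign hull pts to nearest model edge
    q=proj(n,np.array([[*(np.array(g[:2])+np.array([[np.cos(g[2]),-np.sin(g[2])],[np.sin(g[2]),np.cos(g[2])]])@np.array(s)*.09),0] for s in((1,1),(1,-1),(-1,-1),(-1,1))]))
    L=[]
    for a,b in zip(q,np.roll(q,-1,0)):
        d=(b-a)/np.linalg.norm(b-a); nrm=np.array([-d[1],d[0]]); t=(p-a)@d/np.linalg.norm(b-a); e=abs((p-a)@nrm)
        s=p[(t>.12)&(t<.88)&(e<5)]
        c=s.mean(0); v=np.linalg.svd(s-c)[2]; L.append((v[1],v[1]@c))
    C=[]
    for k in range(4):
        A=np.array([L[k-1][0],L[k][0]]); C.append(np.linalg.solve(A,[L[k-1][1],L[k][1]]))
    return np.array(C)   # order (1,1),(1,-1),(-1,-1),(-1,1)
W=np.array([(1,1),(1,-1),(-1,-1),(-1,1)],float)*90
HH={n:cv2.findHomography(corners_px(n,f'pics/{n}0.png'),W)[0] for n in('top','side')}
def tobay(n,uv): return cv2.perspectiveTransform(np.array(uv,float).reshape(-1,1,2),HH[n]).reshape(-1,2)
if __name__=='__main__':
    for n in HH: print(n,corners_px(n,f'pics/{n}0.png').round(1).tolist())
    f=5.8
    a=[(60+(u+.5)/f-.5,100+(v+.5)/f-.5) for u,v in((437,222),(397,455),(508,206),(453,556))]
    print('top base corners TR,BR; bay TR,BR',tobay('top',a).round(1).tolist())
    f=780/120; f=5.27273
    a=[(190+(u+.5)/f-.5,70+(v+.5)/f-.5) for u,v in((213,438),(338,405),(172,385),(383,420),(177,485))]
    print('side base near(-,-), right(+,-), left(-,+); bay right(+,-), near(-,-)',tobay('side',a).round(1).tolist())
E
python3 bayh.py; python3 - <<'E'
import cv2
i=cv2.imread('pics/side37.png')[115:165,205:265]; cv2.imwrite('pics/z37s.png',cv2.resize(i,None,fx=11,fy=11,interpolation=cv2.INTER_CUBIC))
i=cv2.imread('pics/top37.png')[125:200,70:150]; cv2.imwrite('pics/z37t.png',cv2.resize(i,None,fx=8,fy=8,interpolation=cv2.INTER_CUBIC))
E
```

```text
top [[85.7, 129.3], [147.7, 135.0], [137.5, 196.0], [73.2, 190.2]]
side [[246.3, 126.5], [260.9, 149.4], [222.2, 162.9], [205.8, 138.0]]
top base corners TR,BR; bay TR,BR [[77.8, -55.0], [-41.6, -55.3], [89.4, -88.7], [-88.4, -90.4]]
side base near(-,-), right(+,-), left(-,+); bay right(+,-), near(-,-) [[-38.5, -44.3], [68.3, -54.9], [-42.8, 32.6], [96.0, -92.5], [-83.6, -84.2]]
```

View pics/z37s.png

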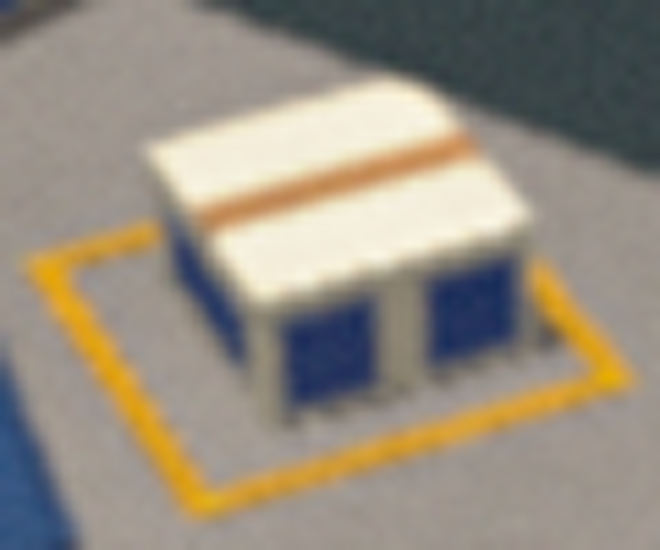

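View pics/z37t.png

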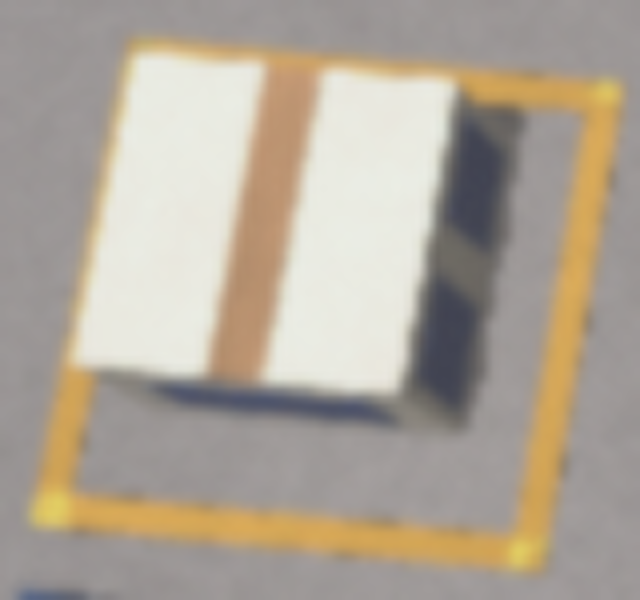

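```bash
cat > cart2.py <<'E'
from fit import *
import fit,sys
from bayh import tobay
tag=sys.argv[1]; cams=sys.argv[2].split(',')
for k in(0,-.05):
  for n in cams:
    K1[n]=k
    I={n:cv2.cvtColor(cv2.imread(f'pics/{n}{tag}.png'),cv2.COLOR_BGR2RGB)}; I0={n:cv2.cvtColor(cv2.imread(f'pics/{n}0.png'),cv2.COLOR_BGR2RGB)}
    b=fit.fit('bay',I0,(.61,.333,-.073),0,cams=(n,))
    th=170 if n=='top' else 185
    s=fit.fit('ctop',I,(.616,.336,-.07),.06,cams=(n,),margin=8,colf=lambda h,c:(c.max(-1)>th)&(c.min(-1)>th-40))
    d=s[0]-b[0]; c,sn=np.cos(b[0][2]),np.sin(b[0][2])
    print(k,n,'carton',s[0].round(4),s[1],'bay',b[0].round(4),b[1],'rel bay mm',round((c*d[0]+sn*d[1])*1e3,1),round((-sn*d[0]+c*d[1])*1e3,1),'deg',round(np.degrees(d[2]),1))
E
python3 cart2.py 37 top,side; python3 -c "
from bayh import *
print(tobay('top',[(127,178.25)]))"
```

```text
0 top carton [ 0.6201  0.3331 -0.0617] {'top': 6.578491357897455} bay [ 0.6091  0.3288 -0.0746] {'top': 0.10248987708041146} rel bay mm 10.7 5.0 deg 0.7
0 side carton [ 0.621   0.3319 -0.074 ] {'side': 3.42650471913942} bay [ 0.6108  0.3346 -0.0686] {'side': 0.5867209704234093} rel bay mm 10.4 -2.0 deg -0.3
-0.05 top carton [ 0.6213  0.3394 -0.0616] {'top': 6.485128868435354} bay [ 0.6096  0.333  -0.0734] {'top': 0.6347765211488448} rel bay mm 11.2 7.2 deg 0.7
-0.05 side carton [ 0.6212  0.3325 -0.0743] {'side': 3.4217201990217103} bay [ 0.6109  0.3353 -0.0689] {'side': 0.6195526181134249} rel bay mm 10.5 -2.1 deg -0.3
[[-42.5033178  -52.54677247]]
```

```bash
sed -i "s/    if kind=='pack': m=/    if kind=='ctop': m=cv2.morphologyEx(cv2.copyMakeBorder(m,60,60,60,60,cv2.BORDER_CONSTANT),cv2.MORPH_CLOSE,np.ones((45,45),np.uint8))[60:-60,60:-60]\n    if kind=='pack': m=/" fit.py; python3 cart2.py 37 top,side
```

```text
0 top carton [ 0.6195  0.3306 -0.0734] {'top': 0.7921048663544857} bay [ 0.6091  0.3288 -0.0746] {'top': 0.10248987708041146} rel bay mm 10.3 2.6 deg 0.1
0 side carton [ 0.6202  0.3323 -0.0734] {'side': 0.5089996491084604} bay [ 0.6108  0.3346 -0.0686] {'side': 0.5867209704234093} rel bay mm 9.5 -1.6 deg -0.3
-0.05 top carton [ 0.6203  0.3346 -0.0733] {'top': 1.240206944620251} bay [ 0.6096  0.333  -0.0734] {'top': 0.6347765211488448} rel bay mm 10.6 2.4 deg 0.0
-0.05 side carton [ 0.6204  0.3331 -0.074 ] {'side': 0.5449134494063994} bay [ 0.6109  0.3353 -0.0689] {'side': 0.6195526181134249} rel bay mm 9.7 -1.5 deg -0.3
```

```bash
python3 plan.py .735 .324 .15 85.9
```

```text
t 51.08 tcp [ 0.5238 -0.2225  0.1558] toolx [ 0.     0.001 -1.   ] jaw yaw 85.7 w 1.003 F [ 0.2  0.6 -0.9] q6 -2.11
shift [   6.3 -169.7  560.8] turn -0.03 dist 586.0
```

jog_arm:
  plan: [100, 0, -11, 37, 0, 100, 0, -22, 75, 0, 100, 0, -34, 113, 0, 100, 0, -46, 151, 0, 100, 0, -57, 189, 0, 100, 0, -69, 227, 0, 100, 0, -80, 265, 0, 100, 0, -92, 303, 0, 100, 0, -103, 341, 0, 100, 0, -115, 379, 0, 100, 0, -126, 417, 0, 100, 0, -138, 455, 0]

```text
clock: 52.08
tcp_pos: [0.6943, 0.2259, 0.1555]
tcp_rot: [-1.156, 1.242, 1.158]
wrist_force: [1.6, -0.5, -0.1]
width: 0.997
```

```bash
python3 plan.py .735 .324 .1 85.9
```

```text
t 52.08 tcp [0.6943 0.2259 0.1555] toolx [-0.001  0.001 -1.   ] jaw yaw 86.0 w 0.997 F [ 1.6 -0.5 -0.1] q6 -1.35
shift [ 55.5 -33.8 100.7] turn 0.01 dist 120.0
```

jog_arm:
  plan: [100, 5, -12, 35, 0, 100, 15, -24, 70, 0, 100, 30, -34, 95, 0, 100, 45, -36, 100, 0, 100, 55, -36, 101, 0, 100, 55, -36, 101, 0, 100, 55, -36, 101, 0]

```text
clock: 52.67
tcp_pos: [0.7369, 0.3187, 0.0993]
tcp_rot: [-1.155, 1.246, 1.157]
wrist_force: [-0.4, -0.9, 0.9]
width: 0.996
```

```bash
python3 plan.py .735 .324 .006 85.9
```

```text
t 52.67 tcp [0.7369 0.3187 0.0993] toolx [-0.003 -0.001 -1.   ] jaw yaw 85.8 w 0.996 F [-0.4 -0.9  0.9] q6 -1.24
shift [93.3  2.   5.3] turn -0.01 dist 93.0
```

jog_arm:
  plan: [100, 20, 1, 3, 0, 100, 45, 1, 3, 0, 100, 68, 1, 3, 0, 100, 84, 1, 3, 0, 100, 92, 1, 3, 0, 100, 93, 1, 3, 0, 100, 93, 1, 3, 0]

```text
clock: 53.25
tcp_pos: [0.738, 0.3218, 0.0086]
tcp_rot: [-1.155, 1.243, 1.154]
wrist_force: [0.5, 0.3, 1.0]
width: 0.997
```

```bash
python3 plan.py .674 .3285 .006 85.9
```

```text
t 53.25 tcp [0.738  0.3218 0.0086] toolx [ 0.001  0.    -1.   ] jaw yaw 85.8 w 0.997 F [0.5 0.3 1. ] q6 -1.23
shift [ 2.5 64.3  2. ] turn -0.02 dist 64.0
```

jog_arm:
  plan: [100, 1, 12, 0.5, -0.02, 100, 1, 25, 1, -0.02, 100, 1, 36, 1, -0.02, 100, 1, 44, 1, -0.02, 100, 1, 50, 1, -0.02, 100, 1, 54, 1, -0.02, 100, 1, 57, 1, -0.02, 100, 1, 60, 1, -0.02, 100, 1, 62, 1, -0.02, 100, 1, 63, 1, -0.02, 100, 1, 63.5, 1, -0.02, 100, 1, 63.5, 1, -0.02]

```text
clock: 54.25
tcp_pos: [0.6768, 0.3278, 0.0087]
tcp_rot: [-1.158, 1.238, 1.153]
wrist_force: [5.0, -0.1, 3.3]
width: 1.006
```

```bash
python3 plan.py .674 .3285 .006 85.9
```

```text
t 54.25 tcp [0.6768 0.3278 0.0087] toolx [ 0.005  0.001 -1.   ] jaw yaw 85.9 w 1.006 F [ 5.  -0.1  3.3] q6 -1.2
shift [2.7 2.9 0.5] turn 0.0 dist 4.0
```

jog_arm:
  plan: [100, 0, 1, 0, 0, 100, 0, 1, 0, 0, 100, 0, 1, 0, 0, 100, 0, -10, 0, 0, 100, 0, -30, 0, 0, 100, -20, -45, 0, 0, 100, -60, -50, 0, 0, 100, -100, -50, 0, 0, 100, -130, -50, -30, 0, 100, -130, -50, -70, 0, 100, -130, -50, -110, 0, 100, -130, -40, -150, 0]

```text
clock: 55.25
tcp_pos: [0.7045, 0.1738, 0.138]
tcp_rot: [-1.158, 1.24, 1.155]
wrist_force: [0.8, -0.4, -0.7]
width: 0.999
```

jog_arm:
  plan: [100, 0, 10, -38, 0, 100, 0, 20, -76, 0, 100, 0, 30, -114, 0, 100, 0, 40, -152, 0, 100, 0, 55, -190, 0, 100, 0, 70, -228, 0, 100, 0, 85, -266, 0, 100, 0, 100, -304, 0, 100, 0, 115, -342, 0, 100, 0, 130, -380, 0, 100, 0, 145, -418, 0, 100, 0, 160, -430, 0]

```text
clock: 56.25
tcp_pos: [0.5121, -0.247, 0.1373]
tcp_rot: [-1.156, 1.245, 1.153]
wrist_force: [-0.3, -1.2, 0.5]
width: 1.0
```

```bash
python3 plan.py .735 .324 .1 85.9; python3 zoom.py side 40 190 70 310 180; python3 zoom.py top 40 60 100 180 200; python3 cart2.py 40 top,side
```

```text
t 56.25 tcp [ 0.5121 -0.247   0.1373] toolx [ 0.    -0.002 -1.   ] jaw yaw 85.7 w 1.0 F [-0.3 -1.2  0.5] q6 -2.15
shift [  36.2 -179.8  586.1] turn -0.03 dist 614.0
5.2727272727272725
5.8
0 top carton [ 0.6094  0.3308 -0.064 ] {'top': 0.8523733147124369} bay [ 0.6091  0.3288 -0.0746] {'top': 0.10248987708041146} rel bay mm 0.2 2.0 deg 0.6
0 side carton [ 0.6007  0.3293 -0.2415] {'side': 2.1015266291851873} bay [ 0.6108  0.3346 -0.0686] {'side': 0.5867209704234093} rel bay mm -9.7 -5.9 deg -9.9
-0.05 top carton [ 0.61    0.3347 -0.0631] {'top': 1.2929847350576509} bay [ 0.6096  0.333  -0.0734] {'top': 0.6347765211488448} rel bay mm 0.3 1.8 deg 0.6
-0.05 side carton [ 0.6009  0.3301 -0.2415] {'side': 2.081895655362628} bay [ 0.6109  0.3353 -0.0689] {'side': 0.6195526181134249} rel bay mm -9.6 -5.8 deg -9.9
```

View pics/top40z.png

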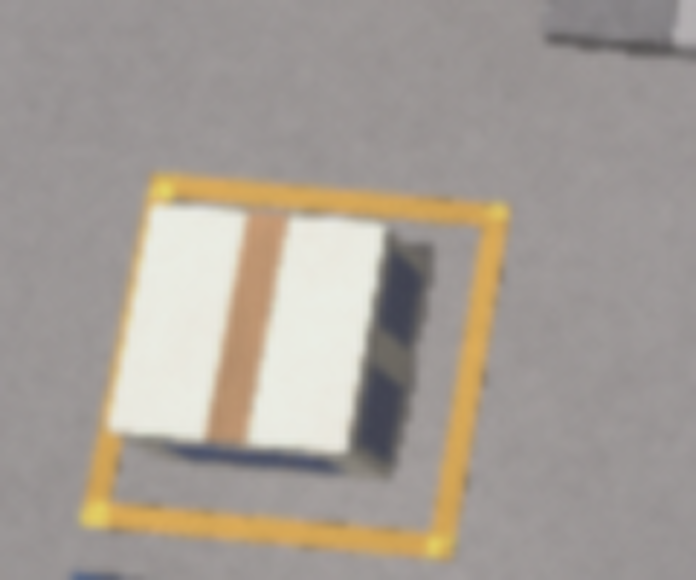

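View pics/side40z.png

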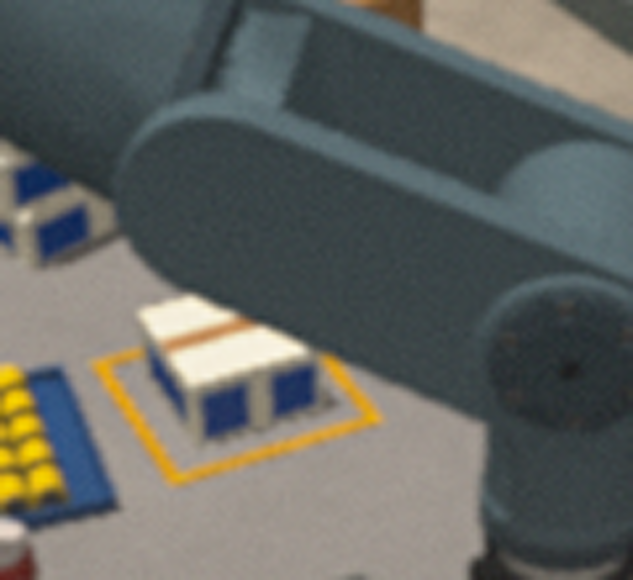

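```bash
python3 - <<'E'
from bayh import *
f=5.8
print(tobay('top',[(60+(u+.5)/f-.5,100+(v+.5)/f-.5) for u,v in((432,244),(391,475))]))
f=5.27273
print(tobay('side',[(190+(u+.5)/f-.5,70+(v+.5)/f-.5) for u,v in((200,442),(327,405))]))
E
python3 f1.py 41 cover >/dev/null; python3 - <<'E'
import cv2
i=cv2.imread('pics/top41.png'); j=cv2.imread('pics/side41.png')
cv2.imwrite('pics/t41.png',cv2.resize(i[150:265,30:290],None,fx=3,fy=3,interpolation=cv2.INTER_CUBIC)); cv2.imwrite('pics/s41.png',cv2.resize(j,None,fx=1.5,fy=1.5))
E
```

```text
[[ 66.17606511 -54.44729191]
 [-51.71635823 -54.1204706 ]]
[[-49.1880531  -43.91560293]
 [ 59.86827059 -50.41920932]]Traceback (most recent call last):
  File "f1.py", line 15, in <module>
    s,o,d=fit.fit(kind,ims,(x,y,w),z,cams=cs); print(k,cs,np.round(s,4),'deg',round(np.degrees(s[2]),1),{a:round(v,2) for a,v in o.items()})
          ~~~~~~~^^^^^^^^^^^^^^^^^^^^^^^^^^^^
  File "fit.py", line 72, in fit
    s=least_squares(res,np.ones(3),diff_step=1e-2,loss='soft_l1',f_scale=1.0,method='trf')
    return func(*args, **kwargs)
    vector_fun = VectorFunction(
        fun_wrapped,
    ...<6 lines>...
        workers=workers
    )
    self._update_fun()
    ~~~~~~~~~~~~~~~~^^
    self.f = self.fun_wrapped(xp_copy(self.x))
             ~~~~~~~~~~~~~~~~^^^^^^^^^^^^^^^^^
    return np.atleast_1d(self.fun(x))
                         ~~~~~~~~^^^
    return self.f(x, *self.args, **self.kwargs)
           ~~~~~~^^^^^^^^^^^^^^^^^^^^^^^^^^^^^^
  File "fit.py", line 71, in res
    return np.concatenate([hulldist(hull(n,kind,p[0],p[1],p[2],z0),d)/np.sqrt(len(d))*10 for n,d in data.items()])
           ~~~~~~~~~~~~~~^^^^^^^^^^^^^^^^^^^^^^^^^^^^^^^^^^^^^^^^^^^^^^^^^^^^^^^^^^^^^^^^^^^^^^^^^^^^^^^^^^^^^^^^^
ValueError: need at least one array to concatenate
```

View pics/t41.png

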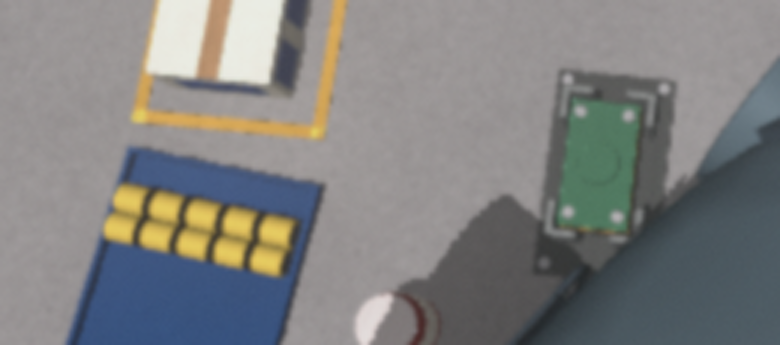

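View pics/s41.png

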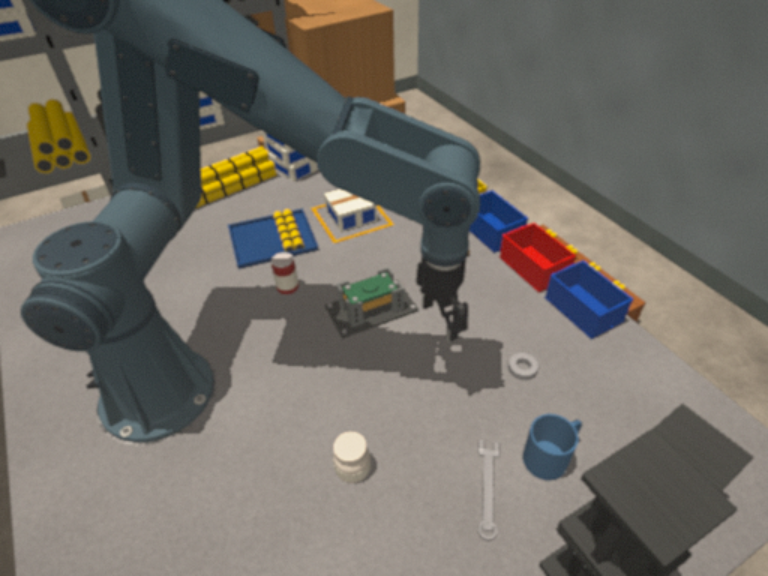

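jog_arm:
  plan: [100, 0, 30, -30, 0, 100, 0, 60, -60, 0, 100, 0, 90, -80, 0, 100, 0, 120, -100, 0, 100, 0, 130, -110, 0, 100, 0, 130, -110, 0]

```text
clock: 56.95
tcp_pos: [0.3749, -0.3435, 0.1369]
tcp_rot: [-1.156, 1.243, 1.156]
wrist_force: [0.1, 0.2, -0.3]
width: 1.001
```

```bash
python3 zoom.py side 42 120 70 310 220; python3 zoom.py top 42 0 0 512 384; python3 cart2.py 42 top,side; python3 tilt.py 42
```

```text
3.8666666666666667
1.5104166666666667
0 top carton [ 0.6094  0.331  -0.0629] {'top': 0.878810371300591} bay [ 0.6091  0.3288 -0.0746] {'top': 0.10248987708041146} rel bay mm 0.2 2.2 deg 0.7
tray top [ 0.3789  0.3557 -0.1818] {'top': 1.291620482293878}
tray side [ 0.4011  0.3347 -0.4476] {'side': 7.383743122954803}
1 [0.4272 0.3509 1.4156 0.005  0.    ] 3.3151643214198026
0 [ 0.424   0.3393  1.4028  0.0222 -0.059 ] 1.98690680084647Traceback (most recent call last):
  File "cart2.py", line 11, in <module>
    s=fit.fit('ctop',I,(.616,.336,-.07),.06,cams=(n,),margin=8,colf=lambda h,c:(c.max(-1)>th)&(c.min(-1)>th-40))
  File "fit.py", line 72, in fit
    s=least_squares(res,np.ones(3),diff_step=1e-2,loss='soft_l1',f_scale=1.0,method='trf')
    return func(*args, **kwargs)
    vector_fun = VectorFunction(
        fun_wrapped,
    ...<6 lines>...
        workers=workers
    )
    self._update_fun()
    ~~~~~~~~~~~~~~~~^^
    self.f = self.fun_wrapped(xp_copy(self.x))
             ~~~~~~~~~~~~~~~~^^^^^^^^^^^^^^^^^
    return np.atleast_1d(self.fun(x))
                         ~~~~~~~~^^^
    return self.f(x, *self.args, **self.kwargs)
           ~~~~~~^^^^^^^^^^^^^^^^^^^^^^^^^^^^^^
  File "fit.py", line 71, in res
    return np.concatenate([hulldist(hull(n,kind,p[0],p[1],p[2],z0),d)/np.sqrt(len(d))*10 for n,d in data.items()])
           ~~~~~~~~~~~~~~^^^^^^^^^^^^^^^^^^^^^^^^^^^^^^^^^^^^^^^^^^^^^^^^^^^^^^^^^^^^^^^^^^^^^^^^^^^^^^^^^^^^^^^^^
ValueError: need at least one array to concatenate
```

View pics/side42z.png

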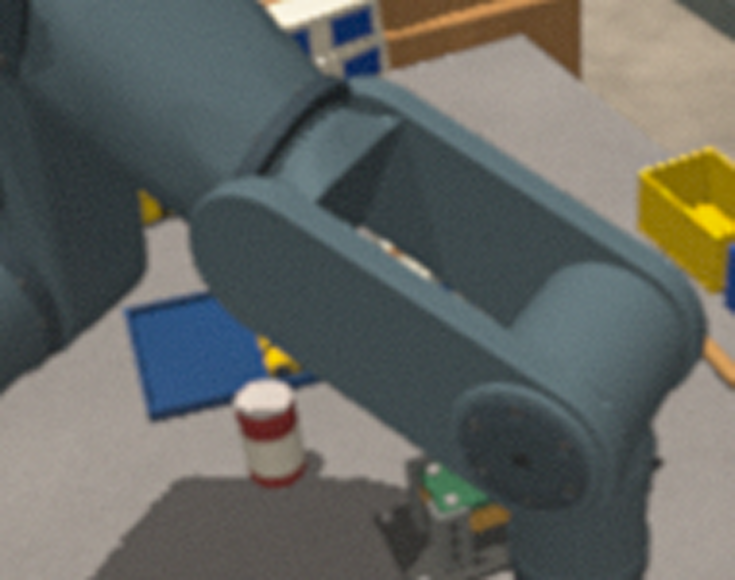

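View pics/top42z.png

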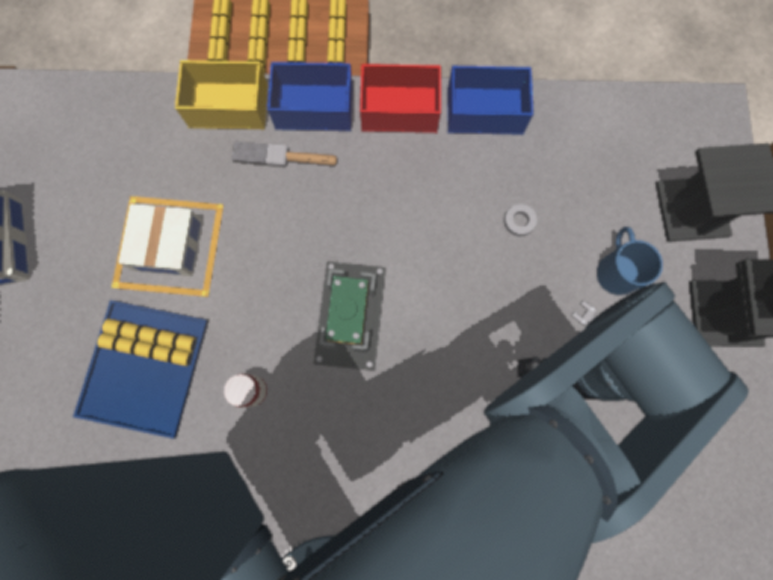

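```bash
python3 - <<'E'
from fit import *
import fit
I={'top':cv2.cvtColor(cv2.imread('pics/top42.png'),cv2.COLOR_BGR2RGB)}
s=fit.fit('cover',I,(.4837,-.0145,-.085),.056,cams=('top',),margin=5); print(s[0].round(4),np.degrees(s[0][2]),s[1])
from rig import ctrl,get_state
print(get_state()['wrist_force'])
print(ctrl.sign_off())
E
```

```text
[ 0.4842 -0.0137 -0.0828] -4.746628583089132 {'top': 0.4104311018127376}
[0.77979859 0.71236859 0.87830614]
the job is handed in; nothing more can be done
None
```

The job is done and was handed in at about 57 s of the 210 s allowed, with the gripper clear of everything. No verdict came back.

- **Pack:** only one pack was there. It slipped lengthwise in the grip and first came to rest on the tray's +y wall, so I re-gripped it and set it down again. Afterwards its +y end measured about 30 mm high and inside the wall, so it is lying flat. It looked the same in the last top view; my last tilt fit was no use, because the arm blocked the side camera.
- **Kit:** the housing, the only two spacers there, and the cover are stacked in the pocket in that order. From the top camera, the finished cover sits within about 2 mm of the pocket centre, and its angle agrees with the fixture's to within about 0.1°.
- **Carton:** it was knocked a few centimetres aside during the run, so I measured it again before pushing it along the table without lifting.
    - **Final top view:** about 0.3 mm and 2 mm off the bay centre, and 0.7° off straight.
    - **Where the checks disagreed:** the side camera read −1.5 mm across before the last push, where the top read about +2.5 mm. The carton's visible base corners gave 1–5 mm. The arm hid the carton from the side camera at the end, so the final figure is from the top view alone.

Nothing I saw suggested any of the other objects had moved. I judged that from the pictures by eye and did not measure it.

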